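Load the plasma cleaner's carriage and start the run

TASK

Load the plasma cleaner and start it: draw its carriage right out to the stop, stand every bare aluminium plate on edge in a slot of its own in the carriage's rack, slide the carriage gently all the way home without slamming it so that the blue door closes the housing, then press the green start button right down. Leave the gold-coloured plate and everything else on the bench where it lies.

Things in the scene. Friction and masses are not known exactly. Their poses are not given: they have to be found in the camera images.
- carriage (a joint): slide of the plasma cleaner's carriage, m: 0 = home (blue door flat on the white housing's mouth), 0.18 = drawn right out to its outer stop. Friction about 3 N plus 12 N per m/s; it stays where left, no spring. Its two guide rails (21 mm high, 200 mm apart) stick out 200 mm from the housing to a stop bar. It can start anywhere from home to 50 mm out.
- handle (a point): middle of the carriage's handle: a level steel bar 12 mm thick and 112 mm long, along this point's x axis, 130 mm above the bench. Nothing lies above it. It stands 42 mm clear of the blue door (300 mm wide, its top 144 mm above the bench), which is on its +y side. The carriage is drawn out along this point's -y axis and goes home along its +y axis. The bar's two legs are 50 mm either side of the middle.
- rack (a point): middle of the floor of the aluminium slotted rack on the carriage's bed, 34 mm above the bench. Axes: x across the row of slots (away from the robot, more or less), y towards the inside of the housing, z up. The rack has five slots in a row along x, 40 mm apart. With the carriage drawn out, the housing's face (165 mm high) is 92 mm from the rack's middle on the +y side and the door 88 mm from it on the -y side; at home the rack is inside the housing.
- slot1 (a point): middle of slot 1's floor (34 mm above the bench), slot 1 nearest the robot; axes as rack. Each slot runs along y between a low front fin (13 mm long, on the -x side) and a tall back fin (30 mm long, on the +x side), 13 mm apart face to face, 4 mm thick and 36 mm wide; both lean 20 degrees back, so that a plate's top leans away towards +x, resting on the back fin. The floor between two slots is 9 mm higher. Along both ends of the slots run rails 8 mm high, 64 mm apart.
- slot2 (a point): middle of slot 2's floor (34 mm above the bench), slot 1 nearest the robot; axes as rack. Same shape as slot 1.
- slot3 (a point): middle of slot 3's floor (34 mm above the bench), slot 1 nearest the robot; axes as rack. Same shape as slot 1.
- slot4 (a point): middle of slot 4's floor (34 mm above the bench), slot 1 nearest the robot; axes as rack. Same shape as slot 1.
- slot5 (a point): middle of slot 5's floor (34 mm above the bench), slot 1 nearest the robot; axes as rack. Same shape as slot 1.
- plate1_center (a point): centre of a bare aluminium plate, 54 x 54 x 10 mm, about 80 g; z axis normal to its faces, x and y parallel to its edges. It starts flat on the bench; some plates may be absent (None). Both faces and all four edges are alike.
- plate2_center (a point): centre of a bare aluminium plate, 54 x 54 x 10 mm, about 80 g; z axis normal to its faces, x and y parallel to its edges. It starts flat on the bench; some plates may be absent (None). Both faces and all four edges are alike.
- plate3_center (a point): centre of a bare aluminium plate, 54 x 54 x 10 mm, about 80 g; z axis normal to its faces, x and y parallel to its edges. It starts flat on the bench; some plates may be absent (None). Both faces and all four edges are alike.
- plate4_center (a point): centre of a bare aluminium plate, 54 x 54 x 10 mm, about 80 g; z axis normal to its faces, x and y parallel to its edges. It starts flat on the bench; some plates may be absent (None). Both faces and all four edges are alike.
- plate5_center (a point): centre of a bare aluminium plate, 54 x 54 x 10 mm, about 80 g; z axis normal to its faces, x and y parallel to its edges. It starts flat on the bench; some plates may be absent (None). Both faces and all four edges are alike.
- coated_center (a point): centre of the one gold-coloured (coated) plate, 54 x 54 x 10 mm, lying flat among the others: to be left alone; z axis normal to its faces.
- start (a joint): green start button, 28 mm wide: travel in m, 0 = up, 0.006 = fully down (about 5 N); springs back.
- start_top (a point): middle of the top of the green start button on the roof of the housing, z up; it is pressed straight down. Free space around it 45 mm.
- flask: the white bottle, a bystander on the bench, to be left alone; origin at its underside
- beaker: the glass beaker, a bystander on the bench, to be left alone; origin at its underside
- jar: the amber jar, a bystander on the bench, to be left alone; origin at its underside
- driver: the screwdriver, a bystander on the bench, to be left alone; origin at its underside (flat on the bench)
- spanner: the spanner, a bystander on the bench, to be left alone; origin at its underside (flat on the bench)
- clampring: the steel ring, a bystander on the bench, to be left alone; origin at its underside
Not all that is in view belongs to the job. Leave any pink or turquoise look-alike of the part that bears plate4_center alone.

How it is judged:
By the outcome, as a careful person would: the job done as asked, in the order asked, and still so for the second after the job is handed in, with the robot touching nothing.
Of plate1, plate2, plate3, plate4, plate5 only 3 to 5 are there at a start; the rules pass over those that are not, and their reading is None.
At some moment in a run one of plate1, plate2, plate3, plate4, plate5 may be knocked a few centimetres aside while the robot is not near it.
Once in a run the grip may slacken for a moment while it holds something.
It also fails if it takes over 210 s, if anything falls off the work surface, if the arm or the gripper's body presses on something with over 40 N, if the wrist force passes 120 N, or if a joint passes its speed limit or range.

ROBOT

A 6-joint arm with a two-finger parallel gripper is mounted at the origin on the work surface. World frame = base frame: x ahead of the robot, y to its left, z up, the work surface at z = 0. Lengths are in m, angles in rad, forces in N, time in s.
With the tool pointing down it reaches from about 0.35 to 0.775 m from the base axis. Payload 7.3 kg.
Tool frame: the origin (TCP) lies at the very end of the fingers, on their centre line; the grasp point (between the pads) lies 19 mm behind it; z points along the fingers, y is the line along which they close (so a half turn about z gives the same grasp; the last joint's range is limited). The gripper opens to 92 mm and grips with 3 to 60 N. Pads are 19 mm wide; open, the fingers measure 130 mm over their backs; the gripper's body (75 mm by 190 mm) begins 47 mm behind the grasp point.
Start: joints at [-1.304, 0.342, 1.524, -0, 1.275, -0.146], TCP at [0.211, -0.481, 0.227] pointing down, gripper open.
Joint ranges: [-2.53, 2.53], [-0.77, 2.02], [0.04, 2.7], [-1, 4.14], [0.28, 2.66], [-3.11, 3.11]. Speed limits (rad/s): [2.57, 2.57, 3.14, 3.14, 3.14, 3.14].

INTERFACE

Orientations are given as a unit quaternion [x, y, z, w].
In Python, from station import env gives the robot as it stands.
- The arm moves only by the tool carry_out, never from a script. Its argument "commands" is a list of rows, each an object of numbers: "tx", "ty", "tz": the shift along the world's x, y, z normalised to -1 to 1, where 1 is 250 mm; "ax", "ay", "az": the turn, a rotation vector about the world's x, y, z normalised to -1 to 1, where 1 is pi rad; "fingers": the opening, from 0 (shut) to 1 (fully open). A call has 1 to 10 rows; each row is the pose to reach, as a shift and turn from the pose commanded when the call began, turning the shorter way round; what a row does not reach only later rows make up. A row lasts 1/12 s, in which the tool goes at most 41.7 mm and 7.16 degrees, less where a joint would pass 70% of its speed; a pose out of reach is approached as far as the arm can. A call with a number of a shift or a turn outside -1 to 1 is refused whole. A call with a gripper value outside its range is refused whole. The fingers move at their own pace and stop on an object; "squeeze" is the grip in N (left out, the last holds). Time passes only in rows, so rows that repeat a pose let the fingers close. It gives the time, the measured TCP pose, the force, the opening and the grip force at its end, in the units of the state.
- env.sense(): the state, without advancing time (a new reading comes with each control period).
- env.grab_frame(name): name is "scene" or "top" or "wrist"; returns the picture (420x560x3 uint8, red, green, blue); there is no depth.
- env.get_calibration(name): a dict with "camera_matrix" (3x3 intrinsics, pixels), "k1" (the pictures are not rectified: a ray, as slopes to the right and down, at radius r is drawn at 1 + k1 r^2 times it, then the intrinsics apply), "origin" and "rotation" of the camera in the world; the wrist camera has in their place "mount" (4x4, takes a point from camera to tool coordinates, whose origin is the TCP and whose axes are the flange's). Camera axes: x right, y down, z forward; pixel columns grow to the right and rows downward; lengths in m; the calibration is good to about 2 mm. A picture is of the moment at which its call begins: read the wrist's pose just before it. get_calibration takes no time and is no camera call.
- env.job_done(): hands the job in; it is judged then, once.
The state is a dict: "t": time; "q": joint angles; "qd": joint speeds; "tau": joint torques, N m; "eef_pos": TCP position; "tool_rot": TCP orientation; "wrist_force": force on the tool from outside, world axes, zero at the start; "ft_torque": the same for the moment, N m; "opening": finger opening in m; "finger_force": force on a finger pad.
Only numpy, scipy, OpenCV 4.12 (cv2) and the standard library are available. Lean on these libraries where they do the work, as an engineer would, in place of code of your own. Each camera call takes 0.05 s, during which the arm holds its last target. There are 200 camera calls.

## Working session

There is one attempt and no reset: what is moved stays moved. The work goes in short steps, Python scripts to look and compute and a tool call to move; the robot and the scene stay as the last step left them, time stands still between calls to the robot, and variables do not carry over. Pictures are saved under pics/ and viewed, at most 18 in all, crops included, and the job is handed in when it is done.

Besides the shell and the picture viewer there is one more tool, called after "Emit:" as name([rows], argument=value, ...), one row to a line, values as JSON. carry_out: Moves the arm, as the interface text tells. Its arguments: {"type":"object","properties":{"commands":{"type":"array","items":{"type":"object","properties":{"tx":{"type":"number","minimum":-1,"maximum":1},"ty":{"type":"number","minimum":-1,"maximum":1},"tz":{"type":"number","minimum":-1,"maximum":1},"ax":{"type":"number","minimum":-1,"maximum":1},"ay":{"type":"number","minimum":-1,"maximum":1},"az":{"type":"number","minimum":-1,"maximum":1},"fingers":{"type":"number"}}}},"squeeze":{"type":"number"}},"required":["commands"]}

```bash
ls; mkdir -p pics
cat > h.py <<'E'
import numpy as np, cv2
from station import env
from scipy.spatial.transform import Rotation as R
def snap(name,f):
    s=env.sense(); im=env.grab_frame(name); cv2.imwrite('pics/'+f,im[:,:,::-1]); return s,im
def cam(name,s=None):
    c=env.get_calibration(name); K=np.array(c['camera_matrix']);k1=c['k1']
    if 'mount' in c:
        M=np.array(c['mount']); Rt=R.from_quat(s['tool_rot']).as_matrix()
        return K,k1,Rt@M[:3,3]+np.array(s['eef_pos']),Rt@M[:3,:3]
    return K,k1,np.array(c['origin']),np.array(c['rotation'])
def ray(name,u,v,s=None):
    K,k1,o,Rc=cam(name,s)
    d=np.array([(u-K[0,2])/K[0,0],(v-K[1,2])/K[1,1]]); p=d.copy()
    for _ in range(20): p=d/(1+k1*(p@p))
    return o,Rc@np.array([p[0],p[1],1])
def at(name,u,v,z,s=None):
    o,d=ray(name,u,v,s); return o+d*(z-o[2])/d[2]
def proj(name,P,s=None):
    K,k1,o,Rc=cam(name,s); c=Rc.T@(np.array(P)-o); p=c[:2]/c[2]; p=p*(1+k1*(p@p))
    return np.array([K[0,0]*p[0]+K[0,2],K[1,1]*p[1]+K[1,2]])
E
python3 - <<'E'
from h import *
s,a=snap('scene','scene0.png'); s,b=snap('top','top0.png'); s,c=snap('wrist','wrist0.png')
cv2.imwrite('pics/top0b.png',cv2.resize(b[:,:,::-1],(800,600),interpolation=3))
for n in('scene','top'):
    K,k1,o,Rc=cam(n);print(n,K[0,0],k1,o.round(3),Rc.round(2).tolist())
print(env.get_calibration('wrist'))
print(s)
E
```

```text
pics
scene 403.2005835527167 -0.040331679478045813 [0.917 0.54  0.981] [0.27, 0.9, -0.32, -0.1]
top 510.39463142710434 -0.16920589112874557 [ 0.3   -0.028  1.365] [0.7, -0.7, 0.07, -0.07]
{'camera_matrix': array([[341.24459952,   0.        , 282.97983408],
       [  0.        , 341.24459952, 213.15386806],
       [  0.        ,   0.        ,   1.        ]]), 'k1': -0.057100878613575136, 'mount': array([[-1.24275454e-03, -9.62266863e-01, -2.72104647e-01,
         7.26871217e-02],
       [ 9.99999058e-01, -1.35462468e-03,  2.23285714e-04,
         4.57750734e-04],
       [-5.83460116e-04, -2.72104113e-01,  9.62267640e-01,
        -1.58151763e-01],
       [ 0.00000000e+00,  0.00000000e+00,  0.00000000e+00,
         1.00000000e+00]])}
{'t': 0.1, 'q': array([-1.30403186e+00,  3.42678714e-01,  1.52491075e+00, -3.58707087e-05,
        1.27546576e+00, -1.46007316e-01]), 'qd': array([ 0.00054022, -0.00264066, -0.00250387, -0.00086046, -0.00045381,
       -0.00049123]), 'tau': array([ 1.26097635e-03, -4.32002664e+01, -2.44694871e+01,  7.18628406e-02,
        5.25775237e-02, -5.05516550e-05]), 'eef_pos': array([ 0.21050902, -0.48053246,  0.22610492]), 'tool_rot': array([ 9.78776589e-01,  2.04928902e-01, -6.12511504e-05, -7.28921385e-04]), 'wrist_force': array([-0.06818894, -0.80555621, -0.31387595]), 'ft_torque': array([ 0.01534275, -0.02240445, -0.01832627]), 'finger_force': 0.0, 'opening': 0.09221173523569157}
```

View pics/top0b.png

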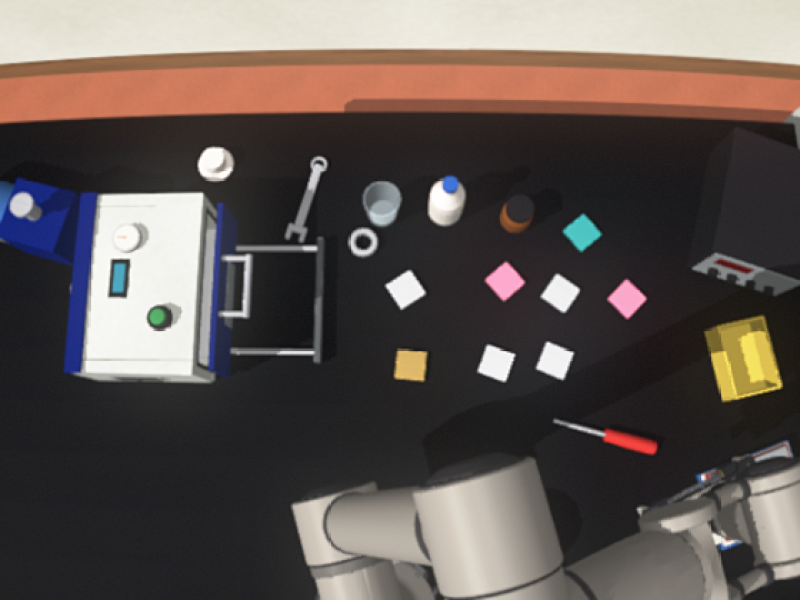

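View pics/scene0.png

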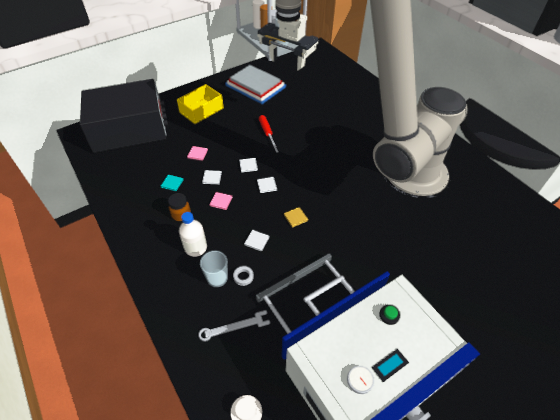

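The top view shows four bare plates at (405,289), (560,293), (497,363) and (555,361). The look-alikes are gold (411,365), pink (505,281) and (627,299), and turquoise (582,233). The machine's handle bar is at about (247,286) and the button at (159,317).

```bash
sed -i "s/np.array(c\['rotation'\])$/R.from_quat(c['rotation']).as_matrix()/" h.py
python3 - <<'E'
from h import *
print(env.get_calibration('top')['rotation'])
im=cv2.imread('pics/top0.png')
hsv=cv2.cvtColor(im,cv2.COLOR_BGR2HSV)
m=((hsv[:,:,2]>150)&(hsv[:,:,1]<60)).astype(np.uint8)
n,l,st,ce=cv2.connectedComponentsWithStats(m)
for i in range(1,n):
    if 300<st[i,4]<900 and ce[i][0]>265 and 180<ce[i][1]<270:
        c=cv2.findContours((l==i).astype(np.uint8),0,2)[0][0]
        box=cv2.boxPoints(cv2.minAreaRect(c)); P=np.array([at('top',u,v,.01)[:2] for u,v in box])
        e=P[1]-P[0]; e2=P[2]-P[1]
        print('plate',ce[i].round(1),at('top',*ce[i],.01).round(4),'ang',np.degrees(np.arctan2(e[1],e[0])).round(1)%90,np.linalg.norm(e).round(4),np.linalg.norm(e2).round(4))
for nm,u,v,z in [('gold',411,365,.01),('barL',248,257,.136),('barR',246,316,.136),('btn',159,316,.18),('doorT',221,206,.144),('doorB',225,373,.144),('stopT',321,240,.021),('stopB',319,360,.021),('hsT',204,194,.165),('hsB',198,380,.165)]:
    print(nm,at('top',u*.7,v*.7,z).round(4))
b=cv2.resize(im[110:290,0:240],(800,600),interpolation=cv2.INTER_CUBIC);cv2.imwrite('pics/crop1.png',b)
E
```

```text
[ 0.70392652 -0.7034481   0.06920206 -0.06970878]
plate [283.5 202.2] [ 0.5994 -0.05    0.01  ] ang 34.4 0.0565 0.0576
plate [391.9 204.8] [ 0.5924 -0.3474  0.01  ] ang 54.9 0.058 0.0556
plate [388.  252.1] [ 0.4623 -0.3313  0.01  ] ang 66.4 0.0565 0.0569
plate [347.1 253.8] [ 0.4583 -0.22    0.01  ] ang 69.4 0.0561 0.0567
gold [ 0.4539 -0.061   0.01  ]
barL [0.6288 0.2271 0.136 ]
barR [0.5236 0.2262 0.136 ]
btn [0.5153 0.3662 0.18  ]
doorT [0.7208 0.2785 0.144 ]
doorB [0.4239 0.2571 0.144 ]
stopT [0.6929 0.1109 0.021 ]
stopB [0.4617 0.11   0.021 ]
hsT [0.7362 0.3051 0.165 ]
hsB [0.4097 0.2977 0.165 ]
```

View pics/crop1.png

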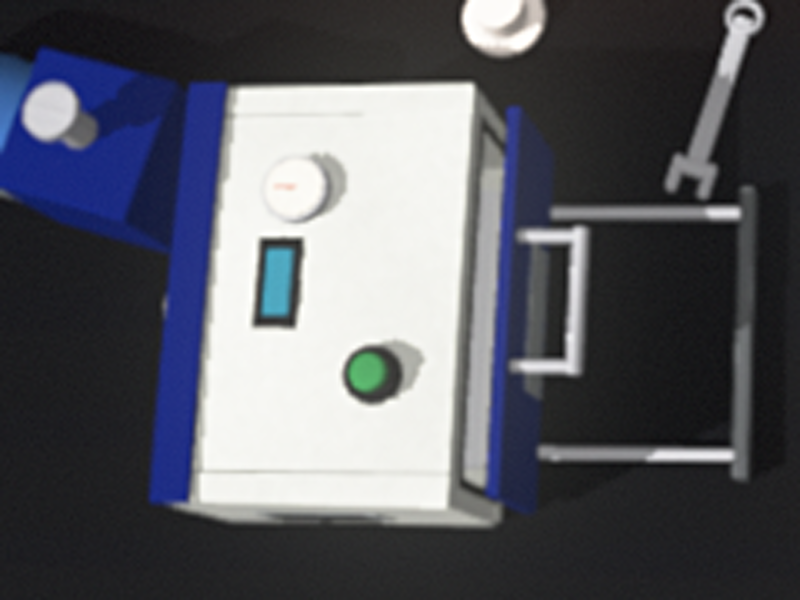

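Run:
```python
from h import *
for nm,u,v,z in [('barL',583,228,.136),('barR',575,373,.136),('btn',370,368,.19),('doorToutT',520,108,.144),('doorToutB',502,497,.144),('stopT',747,190,.021),('stopB',740,478,.021),('railT0',550,213,.021),('railT1',740,213,.021),('railB0',540,453,.021),('railB1',738,455,.021),('hsT',474,85,.165),('hsB',449,508,.165),('hs2T',230,88,.165),('hs2B',200,498,.165)]:
    print(nm,at('top',u/10*3,v/10*3+110,z).round(4))
```

```text
barL [0.6327 0.2239 0.136 ]
barR [0.5218 0.2254 0.136 ]
btn [0.5154 0.3638 0.19  ]
doorToutT [0.7255 0.2755 0.144 ]
doorToutB [0.4286 0.2743 0.144 ]
stopT [0.6957 0.1126 0.021 ]
stopB [0.4579 0.1134 0.021 ]
railT0 [0.6767 0.2757 0.021 ]
railT1 [0.6761 0.118  0.021 ]
railB0 [0.4773 0.2752 0.021 ]
railB1 [0.4764 0.1153 0.021 ]
hsT [0.737  0.3067 0.165 ]
hsB [0.4182 0.3076 0.165 ]
hs2T [0.7382 0.5004 0.165 ]
hs2B [0.423  0.4964 0.165 ]
```

Emit:
carry_out([
  {"tx": 0.48, "ty": 0.94, "az": -0.131, "fingers": 0.33},
  {"tx": 0.48, "ty": 0.94, "az": -0.131, "fingers": 0.33},
  {"tx": 0.48, "ty": 0.94, "az": -0.131, "fingers": 0.33},
  {"tx": 0.48, "ty": 0.94, "az": -0.131, "fingers": 0.33},
  {"tx": 0.48, "ty": 0.94, "az": -0.131, "fingers": 0.33},
  {"tx": 0.48, "ty": 0.94, "az": -0.131, "fingers": 0.33},
  {"tx": 0.48, "ty": 0.94, "az": -0.131, "fingers": 0.33},
  {"tx": 0.48, "ty": 0.94, "az": -0.131, "fingers": 0.33},
])

```text
validation failed for argument at $.co...
```

Emit:
carry_out([
  {"tx": 0.48, "ty": 0.94, "fingers": 0.33},
  {"tx": 0.48, "ty": 0.94, "fingers": 0.33},
  {"tx": 0.48, "ty": 0.94, "fingers": 0.33},
  {"tx": 0.48, "ty": 0.94, "fingers": 0.33},
  {"tx": 0.48, "ty": 0.94, "fingers": 0.33},
  {"tx": 0.48, "ty": 0.94, "fingers": 0.33},
  {"tx": 0.48, "ty": 0.94, "fingers": 0.33},
  {"tx": 0.48, "ty": 0.94, "fingers": 0.33},
])

```text
validation failed for argument at $.co...
```

Emit:
carry_out([
  {"tx": 0.507, "ty": 0.94, "fingers": 0.33},
  {"tx": 0.507, "ty": 0.94, "fingers": 0.33},
  {"tx": 0.507, "ty": 0.94, "fingers": 0.33},
  {"tx": 0.507, "ty": 0.94, "fingers": 0.33},
  {"tx": 0.507, "ty": 0.94, "fingers": 0.33},
  {"tx": 0.507, "ty": 0.94, "fingers": 0.33},
  {"tx": 0.507, "ty": 0.94, "fingers": 0.33},
  {"tx": 0.507, "ty": 0.94, "fingers": 0.33},
  {"tx": 0.507, "ty": 0.94, "fingers": 0.33},
])

```text
validation failed for argument at $.co...
```

Run:
```python
from h import *
s,im=snap('wrist','w1.png'); print(s['eef_pos'],s['tool_rot'],s['q'],s['t'])
print(proj('wrist',[.577,.2245,.136],s),proj('wrist',[.577-.05,.2245,.136],s),proj('wrist',[.577+.05,.2245,.136],s))
```

```text
[ 0.21055418 -0.48061742  0.2262265 ] [ 9.78774502e-01  2.04939410e-01 -4.12624862e-05 -5.56494656e-04] [-1.30400280e+00  3.42555033e-01  1.52474627e+00 -1.58882035e-05
  1.27540729e+00 -1.46005512e-01] 0.15
[6180.71796585 7199.15101801] [3792.8062793  3913.12750292] [10478.30040495 13729.38753988]
```

View pics/w1.png

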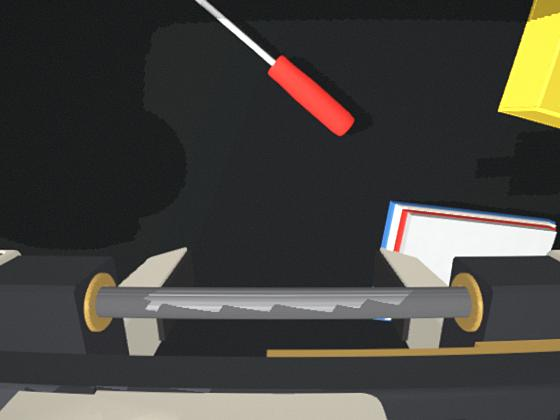

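The wrist picture shows only the driver at (310,95) and the fingers; nothing moved because the moves were refused. I'll try one row with every key filled in.

Emit:
carry_out([
  {"tx": 0.48, "ty": 0.94, "tz": 0.0, "ax": 0.0, "ay": 0.0, "az": -0.131, "fingers": 0.33},
  {"tx": 0.48, "ty": 0.94, "tz": 0.0, "ax": 0.0, "ay": 0.0, "az": -0.131, "fingers": 0.33},
], squeeze=20)

```text
t: 0.37
eef_pos: [0.2477, -0.4077, 0.226]
tool_rot: [0.997, 0.079, -0.0, -0.0]
wrist_force: [1.6, -0.4, 0.8]
opening: 0.0831
finger_force: 0.0
```

Emit:
carry_out([
  {"tx": 0.44, "ty": 0.94, "tz": 0.0, "ax": 0.0, "ay": 0.0, "az": -0.052, "fingers": 0.33},
  {"tx": 0.44, "ty": 0.94, "tz": 0.0, "ax": 0.0, "ay": 0.0, "az": -0.052, "fingers": 0.33},
  {"tx": 0.44, "ty": 0.94, "tz": 0.0, "ax": 0.0, "ay": 0.0, "az": -0.052, "fingers": 0.33},
  {"tx": 0.44, "ty": 0.94, "tz": 0.0, "ax": 0.0, "ay": 0.0, "az": -0.052, "fingers": 0.33},
  {"tx": 0.44, "ty": 0.94, "tz": 0.0, "ax": 0.0, "ay": 0.0, "az": -0.052, "fingers": 0.33},
  {"tx": 0.44, "ty": 0.94, "tz": 0.0, "ax": 0.0, "ay": 0.0, "az": -0.052, "fingers": 0.33},
  {"tx": 0.44, "ty": 0.94, "tz": 0.0, "ax": 0.0, "ay": 0.0, "az": -0.052, "fingers": 0.33},
], squeeze=20)

```text
t: 0.95
eef_pos: [0.359, -0.1683, 0.2268]
tool_rot: [1.0, 0.003, 0.0, -0.001]
wrist_force: [0.1, -0.3, -0.6]
opening: 0.0361
finger_force: 0.0
```

Emit:
carry_out([
  {"tx": 0.44, "ty": 0.94, "tz": 0.0, "ax": 0.0, "ay": 0.0, "az": 0.0, "fingers": 0.33},
  {"tx": 0.44, "ty": 0.94, "tz": 0.0, "ax": 0.0, "ay": 0.0, "az": 0.0, "fingers": 0.33},
  {"tx": 0.44, "ty": 0.94, "tz": 0.0, "ax": 0.0, "ay": 0.0, "az": 0.0, "fingers": 0.33},
  {"tx": 0.44, "ty": 0.94, "tz": 0.0, "ax": 0.0, "ay": 0.0, "az": 0.0, "fingers": 0.33},
  {"tx": 0.44, "ty": 0.94, "tz": 0.0, "ax": 0.0, "ay": 0.0, "az": 0.0, "fingers": 0.33},
  {"tx": 0.44, "ty": 0.94, "tz": 0.0, "ax": 0.0, "ay": 0.0, "az": 0.0, "fingers": 0.33},
  {"tx": 0.44, "ty": 0.94, "tz": 0.0, "ax": 0.0, "ay": 0.0, "az": 0.0, "fingers": 0.33},
  {"tx": 0.44, "ty": 0.94, "tz": 0.0, "ax": 0.0, "ay": 0.0, "az": 0.0, "fingers": 0.33},
], squeeze=20)

```text
t: 1.62
eef_pos: [0.4686, 0.0647, 0.2263]
tool_rot: [1.0, 0.004, -0.0, -0.0]
wrist_force: [-0.7, -0.9, -0.2]
opening: 0.0304
finger_force: 0.0
```

Emit:
carry_out([
  {"tx": 0.432, "ty": 0.64, "tz": 0.0, "ax": 0.0, "ay": 0.0, "az": 0.0, "fingers": 0.33},
  {"tx": 0.432, "ty": 0.64, "tz": 0.0, "ax": 0.0, "ay": 0.0, "az": 0.0, "fingers": 0.33},
  {"tx": 0.432, "ty": 0.64, "tz": 0.0, "ax": 0.0, "ay": 0.0, "az": 0.0, "fingers": 0.33},
  {"tx": 0.432, "ty": 0.64, "tz": 0.0, "ax": 0.0, "ay": 0.0, "az": 0.0, "fingers": 0.33},
  {"tx": 0.432, "ty": 0.64, "tz": 0.0, "ax": 0.0, "ay": 0.0, "az": 0.0, "fingers": 0.33},
  {"tx": 0.432, "ty": 0.64, "tz": 0.0, "ax": 0.0, "ay": 0.0, "az": 0.0, "fingers": 0.33},
  {"tx": 0.432, "ty": 0.64, "tz": 0.0, "ax": 0.0, "ay": 0.0, "az": 0.0, "fingers": 0.33},
  {"tx": 0.432, "ty": 0.64, "tz": 0.0, "ax": 0.0, "ay": 0.0, "az": 0.0, "fingers": 0.33},
], squeeze=20)

```text
t: 2.28
eef_pos: [0.5756, 0.2204, 0.2264]
tool_rot: [1.0, 0.001, -0.001, 0.001]
wrist_force: [0.3, -0.4, -0.3]
opening: 0.0308
finger_force: 0.0
```

Run:
```python
from h import *
s,im=snap('wrist','w1.png'); print(s['eef_pos'],s['tool_rot'],s['q'],s['t'])
print(proj('wrist',[.577,.2245,.136],s),proj('wrist',[.577-.05,.2245,.136],s),proj('wrist',[.577+.05,.2245,.136],s))
```

```text
[0.57563046 0.22043095 0.22637663] [ 9.99999166e-01  9.27592700e-04 -6.97384589e-04  5.65951414e-04] [ 2.41844123e-01  5.13868256e-01  1.25218799e+00 -7.81027521e-04
  1.37716102e+00  1.81093618e+00] 2.2833
[276.54055806 214.69186865] [276.83684842 274.78582337] [276.23815184 147.90203382]
```

View pics/w1.png

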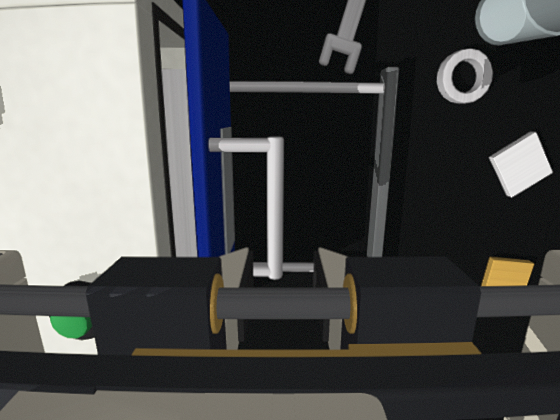

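Emit:
carry_out([
  {"tx": 0.004, "ty": 0.016, "tz": -0.15, "ax": 0, "ay": 0, "az": 0, "fingers": 0.33},
  {"tx": 0.004, "ty": 0.016, "tz": -0.3, "ax": 0, "ay": 0, "az": 0, "fingers": 0.33},
  {"tx": 0.004, "ty": 0.016, "tz": -0.4, "ax": 0, "ay": 0, "az": 0, "fingers": 0.33},
  {"tx": 0.004, "ty": 0.016, "tz": -0.45, "ax": 0, "ay": 0, "az": 0, "fingers": 0.33},
  {"tx": 0.004, "ty": 0.016, "tz": -0.45, "ax": 0, "ay": 0, "az": 0, "fingers": 0.33},
  {"tx": 0.004, "ty": 0.016, "tz": -0.45, "ax": 0, "ay": 0, "az": 0, "fingers": 0.0},
  {"tx": 0.004, "ty": 0.016, "tz": -0.45, "ax": 0, "ay": 0, "az": 0, "fingers": 0.0},
  {"tx": 0.004, "ty": 0.016, "tz": -0.45, "ax": 0, "ay": 0, "az": 0, "fingers": 0.0},
  {"tx": 0.004, "ty": 0.016, "tz": -0.45, "ax": 0, "ay": 0, "az": 0, "fingers": 0.0},
], squeeze=30)

```text
t: 3.08
eef_pos: [0.578, 0.2263, 0.1162]
tool_rot: [1.0, 0.001, 0.002, -0.0]
wrist_force: [-0.4, -0.4, 4.5]
opening: 0.0108
finger_force: 30.0
```

Emit:
carry_out([
  {"tx": 0, "ty": -0.02, "tz": 0, "ax": 0, "ay": 0, "az": 0, "fingers": 0},
  {"tx": 0, "ty": -0.06, "tz": 0, "ax": 0, "ay": 0, "az": 0, "fingers": 0},
  {"tx": 0, "ty": -0.12, "tz": 0, "ax": 0, "ay": 0, "az": 0, "fingers": 0},
  {"tx": 0, "ty": -0.18, "tz": 0, "ax": 0, "ay": 0, "az": 0, "fingers": 0},
  {"tx": 0, "ty": -0.24, "tz": 0, "ax": 0, "ay": 0, "az": 0, "fingers": 0},
  {"tx": 0, "ty": -0.3, "tz": 0, "ax": 0, "ay": 0, "az": 0, "fingers": 0},
  {"tx": 0, "ty": -0.36, "tz": 0, "ax": 0, "ay": 0, "az": 0, "fingers": 0},
  {"tx": 0, "ty": -0.42, "tz": 0, "ax": 0, "ay": 0, "az": 0, "fingers": 0},
  {"tx": 0, "ty": -0.48, "tz": 0, "ax": 0, "ay": 0, "az": 0, "fingers": 0},
  {"tx": 0, "ty": -0.52, "tz": 0, "ax": 0, "ay": 0, "az": 0, "fingers": 0},
], squeeze=30)

```text
t: 3.92
eef_pos: [0.5772, 0.0957, 0.1162]
tool_rot: [1.0, 0.001, 0.001, -0.0]
wrist_force: [-3.1, 3.5, 10.2]
opening: 0.0107
finger_force: 30.0
```

Emit:
carry_out([
  {"tx": 0, "ty": -0.03, "tz": 0.008, "ax": 0, "ay": 0, "az": 0, "fingers": 0},
  {"tx": 0, "ty": -0.05, "tz": 0.008, "ax": 0, "ay": 0, "az": 0, "fingers": 0},
  {"tx": 0, "ty": -0.07, "tz": 0.008, "ax": 0, "ay": 0, "az": 0, "fingers": 0},
  {"tx": 0, "ty": -0.085, "tz": 0.008, "ax": 0, "ay": 0, "az": 0, "fingers": 0},
  {"tx": 0, "ty": -0.1, "tz": 0.008, "ax": 0, "ay": 0, "az": 0, "fingers": 0},
], squeeze=30)

```text
t: 4.33
eef_pos: [0.577, 0.0713, 0.1163]
tool_rot: [1.0, 0.002, -0.0, -0.0]
wrist_force: [0.5, 2.5, -1.9]
opening: 0.0107
finger_force: 30.0
```

Emit:
carry_out([
  {"tx": 0, "ty": -0.01, "tz": 0, "ax": 0, "ay": 0, "az": 0, "fingers": 0},
  {"tx": 0, "ty": -0.02, "tz": 0, "ax": 0, "ay": 0, "az": 0, "fingers": 0},
  {"tx": 0, "ty": -0.02, "tz": 0, "ax": 0, "ay": 0, "az": 0, "fingers": 0},
], squeeze=30)

```text
t: 4.58
eef_pos: [0.5769, 0.0674, 0.1162]
tool_rot: [1.0, 0.001, -0.0, -0.001]
wrist_force: [1.5, 7.6, -1.8]
opening: 0.0112
finger_force: 30.0
```

Emit:
carry_out([
  {"tx": 0, "ty": -0.012, "tz": 0, "ax": 0, "ay": 0, "az": 0, "fingers": 0},
  {"tx": 0, "ty": -0.024, "tz": 0, "ax": 0, "ay": 0, "az": 0, "fingers": 0},
  {"tx": 0, "ty": -0.024, "tz": 0, "ax": 0, "ay": 0, "az": 0, "fingers": 0},
], squeeze=30)

```text
t: 4.83
eef_pos: [0.5769, 0.0673, 0.1162]
tool_rot: [1.0, 0.002, 0.0, -0.006]
wrist_force: [2.1, 30.4, -1.9]
opening: 0.0105
finger_force: 30.0
```

Emit:
carry_out([
  {"tx": 0, "ty": 0.028, "tz": 0, "ax": 0, "ay": 0, "az": 0, "fingers": 0.33},
  {"tx": 0, "ty": 0.028, "tz": 0, "ax": 0, "ay": 0, "az": 0, "fingers": 0.33},
  {"tx": 0, "ty": 0.028, "tz": 0, "ax": 0, "ay": 0, "az": 0, "fingers": 0.33},
  {"tx": 0, "ty": 0.028, "tz": 0.16, "ax": 0, "ay": 0, "az": 0, "fingers": 0.33},
  {"tx": 0, "ty": 0.028, "tz": 0.32, "ax": 0, "ay": 0, "az": 0, "fingers": 0.33},
  {"tx": 0, "ty": 0.028, "tz": 0.48, "ax": 0, "ay": 0, "az": 0, "fingers": 0.33},
], squeeze=30)

```text
t: 5.33
eef_pos: [0.5766, 0.066, 0.2374]
tool_rot: [1.0, 0.001, -0.001, 0.001]
wrist_force: [0.9, 1.1, 0.1]
opening: 0.03
finger_force: 0.0
```

Emit:
carry_out([
  {"tx": 0.1, "ty": 0.53, "tz": 0.05, "ax": 0, "ay": 0, "az": 0, "fingers": 0.33},
  {"tx": 0.1, "ty": 0.53, "tz": 0.05, "ax": 0, "ay": 0, "az": 0, "fingers": 0.33},
  {"tx": 0.1, "ty": 0.53, "tz": 0.05, "ax": 0, "ay": 0, "az": 0, "fingers": 0.33},
  {"tx": 0.1, "ty": 0.53, "tz": 0.05, "ax": 0, "ay": 0, "az": 0, "fingers": 0.33},
  {"tx": 0.1, "ty": 0.53, "tz": 0.05, "ax": 0, "ay": 0, "az": 0, "fingers": 0.33},
  {"tx": 0.1, "ty": 0.53, "tz": 0.05, "ax": 0, "ay": 0, "az": 0, "fingers": 0.33},
], squeeze=30)

```text
t: 5.83
eef_pos: [0.602, 0.1989, 0.2483]
tool_rot: [1.0, 0.002, -0.0, 0.001]
wrist_force: [-0.0, 0.9, 0.2]
opening: 0.0303
finger_force: 0.0
```

Run:
```python
from h import *
import pickle
s,im=snap('wrist','w2.png'); print(s['eef_pos'],s['tool_rot'],s['t'])
pickle.dump(s,open('w2.pkl','wb'))
cv2.imwrite('pics/w2b.png',cv2.resize(im[:280,60:433,::-1],(800,600),interpolation=cv2.INTER_CUBIC))
for i in range(5): print(i+1,proj('wrist',[.497+.04*i,.215,.034],s).round(1))
```

```text
[0.60201075 0.19894127 0.24833458] [ 9.99998040e-01  1.81642539e-03 -2.94084062e-04  7.31289344e-04] 5.8333
1 [268.4 271.6]
2 [268.1 240.1]
3 [267.8 206.8]
4 [267.4 171.5]
5 [267.1 134.3]
```

View pics/w2b.png

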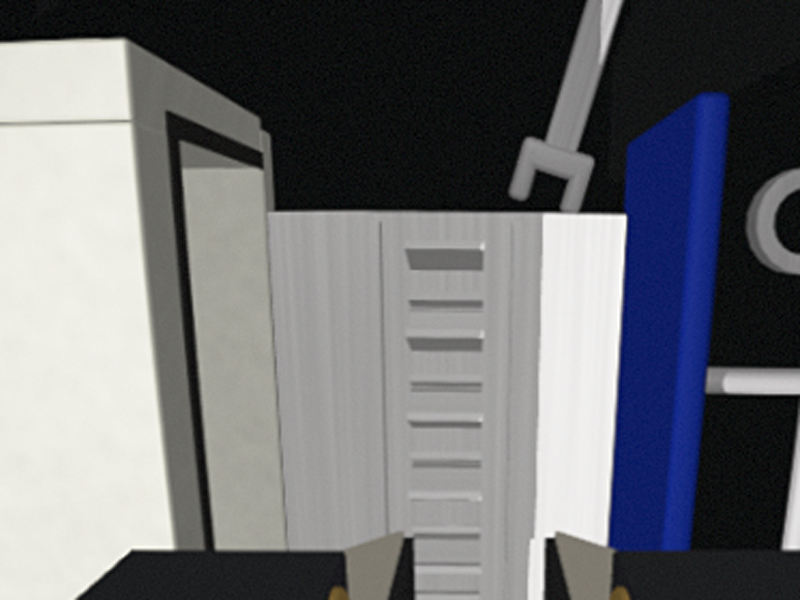

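Run:
```python
from h import *
import pickle
s=pickle.load(open('w2.pkl','rb'))
f=lambda u,v:((u-60)*2.145,v*2.145)
for i in (4,3,2):
    xs=.497+.04*i
    for n,dx,z in (('backtop',.0172,.0622),('backtoprear',.0209,.0608),('backfloor',.0069,.034),('fronttop',-.0025,.0462),('fronttopfront',-.0062,.0448)):
        print(i+1,n,np.round(f(*proj('wrist',[xs+dx,.215,z],s)),1))
print('fin ends',[np.round(f(*proj('wrist',[.674,.215+d,.0622],s)),1) for d in(-.018,.018)])
im=cv2.imread('pics/w2.png');c=cv2.resize(im[95:250,225:310],(440,800//1),interpolation=cv2.INTER_CUBIC)
g=cv2.cvtColor(im,cv2.COLOR_BGR2GRAY)[95:270,258:276].mean(1)
print(list(zip(range(95,270),g.astype(int))))
```

```text
5 backtop [441.1 252.7]
5 backtoprear [441.2 244.3]
5 backfloor [444. 274.]
5 fronttop [443.1 294.7]
5 fronttopfront [443.3 302.3]
4 backtop [442.  340.8]
4 backtoprear [442.1 332.5]
4 backfloor [444.8 354.5]
4 fronttop [443.9 376.7]
4 fronttopfront [444.1 383.6]
3 backtop [442.9 424. ]
3 backtoprear [442.9 415.8]
3 backfloor [445.5 430.8]
3 fronttop [444.7 454.4]
3 fronttopfront [444.9 460.6]
fin ends [array([480.7, 253.2]), array([401.6, 253.2])]
[(95, np.int64(12)), (96, np.int64(10)), (97, np.int64(13)), (98, np.int64(63)), (99, np.int64(141)), (100, np.int64(166)), (101, np.int64(164)), (102, np.int64(162)), (103, np.int64(162)), (104, np.int64(162)), (105, np.int64(162)), (106, np.int64(162)), (107, np.int64(162)), (108, np.int64(162)), (109, np.int64(162)), (110, np.int64(162)), (111, np.int64(162)), (112, np.int64(165)), (113, np.int64(167)), (114, np.int64(168)), (115, np.int64(170)), (116, np.int64(119)), (117, np.int64(106)), (118, np.int64(105)), (119, np.int64(106)), (120, np.int64(106)), (121, np.int64(106)), (122, np.int64(107)), (123, np.int64(106)), (124, np.int64(10
[... 2494 characters left out ...]
8, np.int64(160)), (239, np.int64(160)), (240, np.int64(160)), (241, np.int64(160)), (242, np.int64(160)), (243, np.int64(160)), (244, np.int64(159)), (245, np.int64(164)), (246, np.int64(174)), (247, np.int64(174)), (248, np.int64(157)), (249, np.int64(122)), (250, np.int64(114)), (251, np.int64(131)), (252, np.int64(155)), (253, np.int64(159)), (254, np.int64(158)), (255, np.int64(158)), (256, np.int64(158)), (257, np.int64(156)), (258, np.int64(156)), (259, np.int64(157)), (260, np.int64(158)), (261, np.int64(158)), (262, np.int64(137)), (263, np.int64(127)), (264, np.int64(166)), (265, np.int64(181)), (266, np.int64(180)), (267, np.int64(171)), (268, np.int64(158)), (269, np.int64(158))]
```

```bash
cat >> h.py <<'E'
from scipy.optimize import least_squares
def Rt(yaw,tau,lean=0):  # x_t heading yaw(deg), z down, then tilt tau about own y, lean about own x
    return R.from_euler('z',yaw,degrees=True)*R.from_quat([1,0,0,0])*R.from_euler('y',tau,degrees=True)*R.from_euler('x',lean,degrees=True)
L2,L3,H,LT,SG=.531,.362,.18,.347,1
def fk(q):
    Rw=R.from_euler('z',q[0])*R.from_euler('y',q[1]+q[2])
    Rr=Rw*R.from_euler('z',SG*q[3])*R.from_euler('y',q[4])*R.from_euler('z',q[5]+np.pi/2)
    w=R.from_euler('z',q[0]).apply([L2*np.sin(q[1])+L3*np.sin(q[1]+q[2]),0,H+L2*np.cos(q[1])+L3*np.cos(q[1]+q[2])])
    return w+LT*Rr.as_matrix()[:,2],Rr
lo=np.array([-2.53,-.77,.04,-1,.28,-3.11]);hi=np.array([2.53,2.02,2.7,4.14,2.66,3.11])
def ik(p,Rr,q0=None):
    q0=env.sense()['q'] if q0 is None else q0
    f=lambda q:np.r_[(fk(q)[0]-p)*5,(fk(q)[1]*Rr.inv()).as_rotvec()]
    r=least_squares(f,np.clip(q0,lo+.01,hi-.01),bounds=(lo,hi)); return r.x,r.cost
def go(p,Rr,n=None):
    s=env.sense(); d=(np.array(p)-s['eef_pos'])/.25; w=(Rr*R.from_quat(s['tool_rot']).inv()).as_rotvec()/np.pi
    print('shift',d.round(3),'turn',w.round(4),'rows',max(np.linalg.norm(d)*6,np.linalg.norm(w)*180/7.16).round(1))
E
python3 - <<'E'
from h import *
s=env.sense(); p,r=fk(s['q']); print(p,s['eef_pos'],(r*R.from_quat(s['tool_rot']).inv()).magnitude())
pl={'A':(.5994,-.05,34.4),'B':(.5924,-.3474,-35.1),'C':(.4623,-.3313,-23.6),'D':(.4583,-.22,-20.6)}
for k,(x,y,a) in pl.items():
    for z in(.0075,.08):
        q,c=ik([x,y,z],Rt(a,30)); print(k,q.round(2),c.round(6))
q,c=ik([.364,-.21,.03],Rt(-30,-60));print('S',q.round(2),c.round(6))
q,c=ik([.40,-.23,.03],Rt(-30,-60));print('S',q.round(2),c.round(6))
q,c=ik([.364,-.21,.034],Rt(60,0));print('Sv',q.round(2),c.round(6))
for i in range(5):
    xs=.4985+.04*i
    for z in(0,.06):
        q,c=ik([xs+.012+z*.36,.2134,.067+z],R.from_euler('y',20,degrees=True)*Rt(90,0));print('slot',i+1,q.round(2),c.round(6))
print((R.from_euler('y',20,degrees=True)*Rt(90,0)).as_matrix()[:,2])
E
```

```text
[0.61772574 0.12330756 0.24613487] [0.60198216 0.19810853 0.24834493] 5.156240336386413e-16
A [-0.31  0.59  2.02  1.16  0.45 -0.39] 0.0
A [-0.31  0.47  1.95  0.86  0.55 -0.05] 0.0
B [-0.49  0.64  1.81 -0.3   0.28  1.98] 0.005277
B [-0.5   0.52  1.84 -0.21  0.28  1.87] 0.000111
C [-0.74  0.53  2.28  2.41  0.28 -1.13] 0.001407
C [-0.74  0.37  2.11  0.77  0.28  0.53] 0.001526
D [-0.5   0.47  2.42  2.89  0.28 -1.44] 9.7e-05
D [-0.55  0.29  2.2   0.52  0.28  0.9 ] 0.007243
S [-0.52  1.04  1.29  0.    1.86  1.57] 0.0
S [-0.52  1.1   1.12  0.    1.97  1.57] 0.0
Sv [-0.52  0.39  2.11 -0.    0.64  0.  ] 0.0
slot 1 [0.33 0.73 1.38 0.11 1.37 0.29] 0.0
slot 1 [0.32 0.71 1.22 0.11 1.54 0.3 ] 0.0
slot 2 [0.31 0.79 1.24 0.1  1.45 0.28] 0.0
slot 2 [0.3  0.79 1.07 0.1  1.62 0.29] 0.0
slot 3 [0.29 0.86 1.08 0.1  1.53 0.27] 0.0
slot 3 [0.28 0.87 0.89 0.1  1.71 0.28] 0.0
slot 4 [0.28 0.95 0.9  0.09 1.63 0.27] 0.0
slot 4 [0.27 0.97 0.67 0.09 1.83 0.28] 0.0
slot 5 [0.26 1.05 0.67 0.09 1.76 0.27] 0.0
slot 5 [0.26 1.12 0.32 0.1  2.03 0.29] 0.0
[-3.42020143e-01 -2.77555756e-17 -9.39692621e-01]
```

Run:
```python
import numpy as np
from scipy.optimize import least_squares
# start, over handle, now
from station import env
s=env.sense()
D=[([-1.30403,.34268,1.52491],[.2105,-.48053,.2261]),([.24184,.51387,1.25219],[.57563,.22043,.22638]),(s['q'][:3],s['eef_pos'])]
def f(x):
    o=[]
    for q,p in D:
        r=x[0]*np.sin(q[1])+x[1]*np.sin(q[1]+q[2]); z=x[2]+x[0]*np.cos(q[1])+x[1]*np.cos(q[1]+q[2])
        c,n=np.cos(q[0]),np.sin(q[0]); o+=[c*r-n*x[3]-p[0],n*r+c*x[3]-p[1],z-p[2]]
    return o
r=least_squares(f,[.53,.36,-.167,.077]); print(r.x,r.cost**.5)
```

```text
[ 0.53015372  0.35872372 -0.16615885  0.07617995] 0.003141712117548197
```

```bash
sed -i 's/^L2,L3.*/L2,L3,H,LT,SG,LAT=.530,.3587,.18,.346,1,.0762/; s/q\[1\]+q\[2\]),0,H/q[1]+q[2]),LAT,H/' h.py
cat > pl.py <<'E'
from h import *
def margin(q): return min((q-lo).min(),(hi-q).min())
def best(p,Rr):
    b=None
    for q0 in ([-.5,.5,1.5,0,1.,0],[-.5,.5,1.5,.8,.9,1],[-.5,.5,1.5,-.8,.9,-1],[-.5,.8,1.4,0,1.8,1.6],[-.5,.8,1.4,0,1.8,-1.6],[-.5,.8,1.4,1,1,2.5],[-.5,.8,1.4,1,1,-2.5]):
        q,c=ik(p,Rr,np.array(q0))
        if c<1e-6 and (b is None or margin(q)>margin(b)): b=q
    return b
E
python3 - <<'E'
from pl import *
pl={'A':(.5994,-.05,34.4),'B':(.5924,-.3474,-35.1),'C':(.4623,-.3313,-23.6),'D':(.4583,-.22,-20.6)}
for SGv in (1,-1):
  import h; h.SG=SGv
  for k,(x,y,a) in pl.items():
    for kk in range(4):
        yw=(a+90*kk+180)%360-180
        qs=[best([x,y,z],Rt(yw,30)) for z in(.0075,.08)]
        print(SGv,k,round(yw,1),*[None if q is None else q.round(2) for q in qs])
for z in(.03,.1): print('S',best([.364,-.21,z],Rt(-30,-60)))
print('Sv',best([.364,-.21,.034],Rt(60,0)))
for i in (0,4): print(best([.4985+.04*i+.012,.2134,.067],R.from_euler('y',20,degrees=True)*Rt(90,0)))
E
```

```text
1 A 34.4 [-0.47  0.59  2.03  1.11  0.51 -0.49] [-0.47  0.47  1.96  0.86  0.62 -0.19]
1 A 124.4 [-0.38  0.91  1.24  0.29  1.44 -1.08] [-0.38  0.84  1.17  0.28  1.57 -1.04]
1 A -145.6 [-0.04  0.95  1.15 -0.3   1.48 -2.11] [-0.04  0.88  1.08 -0.3   1.61 -2.15]
1 A -55.6 None [ 0.03  0.51  1.88 -0.82  0.62 -3.06]
1 B -35.1 None None
1 B 54.9 [-0.89  0.87  1.35  0.56  1.15 -0.57] [-0.89  0.79  1.29  0.53  1.27 -0.49]
1 B 144.9 [-0.64  1.23  0.47 -0.01  1.96 -1.6 ] [-0.64  1.22  0.3  -0.01  2.14 -1.6 ]
1 B -125.1 [-0.39  0.91  1.24 -0.56  1.17 -2.65] [-0.39  0.84  1.18 -0.53  1.29 -2.73]
1 C -23.6 None None
1 C 66.4 [-1.02  0.77  1.58  0.47  1.15 -0.88] [-1.02  0.68  1.52  0.44  1.28 -0.81]
1 C 156.4 [-0.68  0.94  1.17 -0.13  1.54 -1.8 ] [-0.68  0.87  1.11 -0.13  1.67 -1.81]
1 C -113.6 [-0.45  0.68  1.8  -0.77  0.8  -2.59] [-0.45  0.58  1.74 -0.68  0.92 -2.74]
1 D -20.6 [-0.72  0.46  2.42  2.49  0.3  -1.26] None
1 D 69.4 [-0.9   0.67  1.82  0.53  1.   -0.92] [-0.9   0.57  1.76  0.49  1.15 -0.82]
1 D 159.4 [-0.54  0.85  1.4  -0.09  1.41 -1.71] [-0.54  0.77  1.34 -0.09  1.55 -1.72]
1 D -110.
[... 973 characters left out ...]
2  0.46  2.42  3.79  0.3  -1.26] None
-1 D 69.4 [-0.9   0.67  1.82 -0.53  1.   -0.92] [-0.9   0.57  1.76 -0.49  1.15 -0.82]
-1 D 159.4 [-0.54  0.85  1.4   0.09  1.41 -1.71] [-0.54  0.77  1.34  0.09  1.55 -1.72]
-1 D -110.6 [-0.26  0.64  1.91  0.76  0.81 -2.44] [-0.26  0.53  1.84  0.66  0.94 -2.6 ]
S [-0.62946164  1.03577847  1.29543243  0.09544787  1.85391891  1.49097742]
S [-0.62946164  0.94655705  1.27316857  0.09926818  1.96487753  1.4794941 ]
Sv [-7.05614851e-01  3.91223043e-01  2.12091648e+00  5.78909092e-11
  6.29453129e-01 -1.82016075e-01]
[ 0.21215904  0.72606001  1.38401389 -0.07350495  1.37387911  0.18530616]
[ 0.17081878  1.04677063  0.67250003 -0.05930437  1.76636662  0.17223648]
```

```bash
cat >> h.py <<'E'
def chain(*T):
    s=env.sense(); p,Rc=np.array(s['eef_pos']),R.from_quat(s['tool_rot'])
    for q,Rr in T:
        d=(np.array(q)-p)/.25; w=(Rr*Rc.inv()).as_rotvec()/np.pi
        print('shift',d.round(3),'turn',w.round(4),'rows',max(np.linalg.norm(d)*6,np.linalg.norm(w)*180/7.16).round(1))
        p,Rc=np.array(q),Rr
E
cat > plates.py <<'E'
from h import *
def plates(show=True):
    im=env.grab_frame('top')[:,:,::-1].copy(); hsv=cv2.cvtColor(im,cv2.COLOR_BGR2HSV)
    m=((hsv[:,:,2]>150)&(hsv[:,:,1]<60)).astype(np.uint8); n,l,st,ce=cv2.connectedComponentsWithStats(m)
    for i in range(1,n):
        if 250<st[i,4]<900 and ce[i][0]>240 and 150<ce[i][1]<330:
            c=cv2.findContours((l==i).astype(np.uint8),0,2)[0][0]
            P=np.array([at('top',u,v,.01)[:2] for u,v in cv2.boxPoints(cv2.minAreaRect(c))],np.float32)
            e=P[1]-P[0];e2=P[2]-P[1]
            print('plate',at('top',*ce[i],.01).round(4),'yaw',(np.degrees(np.arctan2(e[1],e[0]))%90).round(1),'size',np.linalg.norm(e).round(3),np.linalg.norm(e2).round(3))
    return im
E
python3 - <<'E'
from plates import *
plates()
chain(([.50,-.03,.22],Rt(35,15)),([.4583,-.22,.09],Rt(69.4,30)),([.4583,-.22,.0085],Rt(69.4,30)))
print(Rt(69.4,30).as_matrix()[:,2])
E
```

```text
plate [ 0.5989 -0.0507  0.01  ] yaw 34.4 size 0.057 0.057
plate [ 0.5931 -0.3465  0.01  ] yaw 53.7 size 0.058 0.054
plate [ 0.4633 -0.3312  0.01  ] yaw 65.0 size 0.053 0.055
plate [ 0.4582 -0.22    0.01  ] yaw 69.4 size 0.057 0.057
shift [-0.408 -0.911 -0.114] turn [ 0.0259 -0.0808  0.1929] rows 6.0
shift [-0.167 -0.76  -0.52 ] turn [ 0.0668 -0.0518  0.19  ] rows 5.6
shift [ 0.     0.    -0.326] turn [0. 0. 0.] rows 2.0
[ 0.17592082  0.46802977 -0.8660254 ]
```

Emit:
carry_out([
  {"tx": -0.408, "ty": -0.911, "tz": -0.114, "ax": 0.026, "ay": -0.081, "az": 0.193, "fingers": 1},
  {"tx": -0.408, "ty": -0.911, "tz": -0.114, "ax": 0.026, "ay": -0.081, "az": 0.193, "fingers": 1},
  {"tx": -0.408, "ty": -0.911, "tz": -0.114, "ax": 0.026, "ay": -0.081, "az": 0.193, "fingers": 1},
  {"tx": -0.408, "ty": -0.911, "tz": -0.114, "ax": 0.026, "ay": -0.081, "az": 0.193, "fingers": 1},
  {"tx": -0.408, "ty": -0.911, "tz": -0.114, "ax": 0.026, "ay": -0.081, "az": 0.193, "fingers": 1},
  {"tx": -0.408, "ty": -0.911, "tz": -0.114, "ax": 0.026, "ay": -0.081, "az": 0.193, "fingers": 1},
  {"tx": -0.408, "ty": -0.911, "tz": -0.114, "ax": 0.026, "ay": -0.081, "az": 0.193, "fingers": 1},
  {"tx": -0.408, "ty": -0.911, "tz": -0.114, "ax": 0.026, "ay": -0.081, "az": 0.193, "fingers": 1},
], squeeze=30)

```text
t: 6.6
eef_pos: [0.4966, -0.0346, 0.2193]
tool_rot: [0.946, 0.297, 0.124, -0.039]
wrist_force: [0.3, -0.6, 0.1]
opening: 0.0796
finger_force: 0.0
```

Emit:
carry_out([
  {"tx": -0.167, "ty": -0.76, "tz": -0.52, "ax": 0.067, "ay": -0.052, "az": 0.19, "fingers": 1},
  {"tx": -0.167, "ty": -0.76, "tz": -0.52, "ax": 0.067, "ay": -0.052, "az": 0.19, "fingers": 1},
  {"tx": -0.167, "ty": -0.76, "tz": -0.52, "ax": 0.067, "ay": -0.052, "az": 0.19, "fingers": 1},
  {"tx": -0.167, "ty": -0.76, "tz": -0.52, "ax": 0.067, "ay": -0.052, "az": 0.19, "fingers": 1},
  {"tx": -0.167, "ty": -0.76, "tz": -0.52, "ax": 0.067, "ay": -0.052, "az": 0.19, "fingers": 1},
  {"tx": -0.167, "ty": -0.76, "tz": -0.52, "ax": 0.067, "ay": -0.052, "az": 0.19, "fingers": 1},
  {"tx": -0.167, "ty": -0.76, "tz": -0.52, "ax": 0.067, "ay": -0.052, "az": 0.19, "fingers": 1},
  {"tx": -0.167, "ty": -0.76, "tz": -0.52, "ax": 0.067, "ay": -0.052, "az": 0.19, "fingers": 1},
], squeeze=30)

```text
t: 7.27
eef_pos: [0.4555, -0.2237, 0.0851]
tool_rot: [0.794, 0.549, 0.213, -0.15]
wrist_force: [0.0, -0.7, -0.1]
opening: 0.0916
finger_force: 0.0
```

Run:
```python
from h import *
import h
s,im=snap('wrist','w3.png'); print(s['eef_pos'],s['q'].round(3),s['t'])
print((Rt(69.4,30).inv()*R.from_quat(s['tool_rot'])).magnitude())
for sg in(1,-1):
    h.SG=sg; p,r=fk(s['q']); print(p,(r*R.from_quat(s['tool_rot']).inv()).magnitude())
chain(([.4583,-.22,.0085],Rt(69.4,30)))
print(proj('wrist',[.4583,-.22,.01],s))
```

```text
[ 0.45552639 -0.22371696  0.08507516] [-0.892  0.596  1.682  0.483  1.197 -0.787] 7.2667
0.00579273042195202
[ 0.47761986 -0.23218759  0.08668083] 4.560706458366088e-16
[ 0.24484405 -0.42010799  0.08668083] 0.9657483532177841
shift [ 0.01   0.011 -0.31 ] turn [-0.0015 -0.0013  0.0015] rows 1.9
[285.16121647 270.13512425]
```

View pics/w3.png

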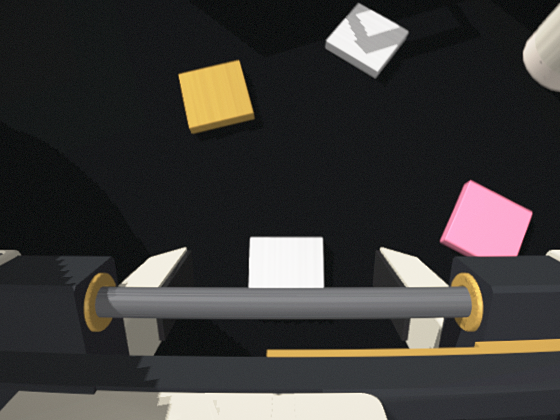

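Emit:
carry_out([
  {"tx": 0.01, "ty": 0.012, "tz": -0.15, "ax": 0, "ay": 0, "az": 0, "fingers": 1},
  {"tx": 0.01, "ty": 0.012, "tz": -0.26, "ax": 0, "ay": 0, "az": 0, "fingers": 1},
  {"tx": 0.01, "ty": 0.012, "tz": -0.31, "ax": 0, "ay": 0, "az": 0, "fingers": 1},
  {"tx": 0.01, "ty": 0.012, "tz": -0.31, "ax": 0, "ay": 0, "az": 0, "fingers": 1},
  {"tx": 0.01, "ty": 0.012, "tz": -0.31, "ax": 0, "ay": 0, "az": 0, "fingers": 0.3},
  {"tx": 0.01, "ty": 0.012, "tz": -0.31, "ax": 0, "ay": 0, "az": 0, "fingers": 0.3},
  {"tx": 0.01, "ty": 0.012, "tz": -0.31, "ax": 0, "ay": 0, "az": 0, "fingers": 0.3},
  {"tx": 0.01, "ty": 0.012, "tz": -0.31, "ax": 0, "ay": 0, "az": 0, "fingers": 0.3},
], squeeze=30)

```text
t: 7.98
eef_pos: [0.4614, -0.2155, 0.0142]
tool_rot: [0.793, 0.551, 0.214, -0.147]
wrist_force: [-0.5, -0.0, -0.7]
opening: 0.0696
finger_force: 0.0
```

Run:
```python
from h import *
s=env.sense();print(s['eef_pos'],s['opening'],s['wrist_force'])
chain(([.43,-.22,.12],Rt(69.4,30)),([.40,-.215,.12],Rt(36,0)),([.38,-.21,.12],Rt(3,-30)),([.364,-.21,.12],Rt(-30,-60)),([.364,-.21,.029],Rt(-30,-60)))
```

```text
[ 0.4614464  -0.21553454  0.01419421] 0.06959515061086265 [-0.4666964  -0.03930636 -0.70002644]
shift [-0.126 -0.018  0.423] turn [ 0.0001  0.0008 -0.0007] rows 2.7
shift [-0.12  0.02  0.  ] turn [-0.1344  0.1024 -0.1812] rows 6.2
shift [-0.08  0.02  0.  ] turn [-0.0564  0.1593 -0.1791] rows 6.2
shift [-0.064  0.     0.   ] turn [ 0.0394  0.1643 -0.1791] rows 6.2
shift [ 0.     0.    -0.364] turn [0. 0. 0.] rows 2.2
```

Emit:
carry_out([
  {"tx": -0.01, "ty": -0.012, "tz": -0.018, "ax": 0, "ay": 0, "az": 0, "fingers": 0.72},
  {"tx": -0.01, "ty": -0.012, "tz": -0.018, "ax": 0, "ay": 0, "az": 0, "fingers": 0.72},
  {"tx": -0.01, "ty": -0.012, "tz": -0.018, "ax": 0, "ay": 0, "az": 0, "fingers": 0.4},
  {"tx": -0.01, "ty": -0.012, "tz": -0.018, "ax": 0, "ay": 0, "az": 0, "fingers": 0.4},
  {"tx": -0.01, "ty": -0.012, "tz": -0.018, "ax": 0, "ay": 0, "az": 0, "fingers": 0.4},
  {"tx": -0.01, "ty": -0.012, "tz": -0.018, "ax": 0, "ay": 0, "az": 0, "fingers": 0.4},
  {"tx": -0.01, "ty": -0.012, "tz": -0.018, "ax": 0, "ay": 0, "az": 0, "fingers": 0.4},
  {"tx": -0.01, "ty": -0.012, "tz": -0.018, "ax": 0, "ay": 0, "az": 0, "fingers": 0.4},
], squeeze=30)

```text
t: 8.65
eef_pos: [0.4583, -0.2181, 0.0083]
tool_rot: [0.793, 0.551, 0.213, -0.148]
wrist_force: [0.7, -0.1, -0.3]
opening: 0.0532
finger_force: 30.0
```

Emit:
carry_out([
  {"tx": 0, "ty": 0, "tz": 0.15, "ax": 0, "ay": 0, "az": 0, "fingers": 0.4},
  {"tx": -0.05, "ty": 0, "tz": 0.3, "ax": 0, "ay": 0, "az": 0, "fingers": 0.4},
  {"tx": -0.113, "ty": 0, "tz": 0.448, "ax": 0, "ay": 0, "az": 0, "fingers": 0.4},
  {"tx": -0.113, "ty": 0, "tz": 0.448, "ax": 0, "ay": 0, "az": 0, "fingers": 0.4},
], squeeze=30)

```text
t: 8.98
eef_pos: [0.4303, -0.2197, 0.1255]
tool_rot: [0.793, 0.552, 0.214, -0.144]
wrist_force: [1.9, -1.2, -1.2]
opening: 0.0525
finger_force: 30.0
```

Emit:
carry_out([
  {"tx": -0.12, "ty": 0.02, "tz": 0, "ax": -0.134, "ay": 0.102, "az": -0.181, "fingers": 0.4},
  {"tx": -0.12, "ty": 0.02, "tz": 0, "ax": -0.134, "ay": 0.102, "az": -0.181, "fingers": 0.4},
  {"tx": -0.12, "ty": 0.02, "tz": 0, "ax": -0.134, "ay": 0.102, "az": -0.181, "fingers": 0.4},
  {"tx": -0.12, "ty": 0.02, "tz": 0, "ax": -0.134, "ay": 0.102, "az": -0.181, "fingers": 0.4},
  {"tx": -0.12, "ty": 0.02, "tz": 0, "ax": -0.134, "ay": 0.102, "az": -0.181, "fingers": 0.4},
  {"tx": -0.12, "ty": 0.02, "tz": 0, "ax": -0.134, "ay": 0.102, "az": -0.181, "fingers": 0.4},
  {"tx": -0.12, "ty": 0.02, "tz": 0, "ax": -0.134, "ay": 0.102, "az": -0.181, "fingers": 0.4},
], squeeze=30)

```text
t: 9.57
eef_pos: [0.4003, -0.2122, 0.1204]
tool_rot: [0.951, 0.309, 0.001, 0.0]
wrist_force: [0.2, 0.7, -0.9]
opening: 0.0527
finger_force: 30.0
```

Emit:
carry_out([
  {"tx": -0.08, "ty": 0.02, "tz": 0, "ax": -0.056, "ay": 0.159, "az": -0.179, "fingers": 0.4},
  {"tx": -0.08, "ty": 0.02, "tz": 0, "ax": -0.056, "ay": 0.159, "az": -0.179, "fingers": 0.4},
  {"tx": -0.08, "ty": 0.02, "tz": 0, "ax": -0.056, "ay": 0.159, "az": -0.179, "fingers": 0.4},
  {"tx": -0.08, "ty": 0.02, "tz": 0, "ax": -0.056, "ay": 0.159, "az": -0.179, "fingers": 0.4},
  {"tx": -0.08, "ty": 0.02, "tz": 0, "ax": -0.056, "ay": 0.159, "az": -0.179, "fingers": 0.4},
  {"tx": -0.08, "ty": 0.02, "tz": 0, "ax": -0.056, "ay": 0.159, "az": -0.179, "fingers": 0.4},
  {"tx": -0.08, "ty": 0.02, "tz": 0, "ax": -0.056, "ay": 0.159, "az": -0.179, "fingers": 0.4},
], squeeze=30)

```text
t: 10.15
eef_pos: [0.381, -0.2077, 0.1186]
tool_rot: [0.966, 0.026, -0.258, 0.005]
wrist_force: [-0.0, 0.1, -1.2]
opening: 0.0526
finger_force: 30.0
```

Emit:
carry_out([
  {"tx": -0.064, "ty": 0, "tz": 0, "ax": 0.039, "ay": 0.164, "az": -0.179, "fingers": 0.4},
  {"tx": -0.064, "ty": 0, "tz": 0, "ax": 0.039, "ay": 0.164, "az": -0.179, "fingers": 0.4},
  {"tx": -0.064, "ty": 0, "tz": 0, "ax": 0.039, "ay": 0.164, "az": -0.179, "fingers": 0.4},
  {"tx": -0.064, "ty": 0, "tz": 0, "ax": 0.039, "ay": 0.164, "az": -0.179, "fingers": 0.4},
  {"tx": -0.064, "ty": 0, "tz": 0, "ax": 0.039, "ay": 0.164, "az": -0.179, "fingers": 0.4},
  {"tx": -0.064, "ty": 0, "tz": 0, "ax": 0.039, "ay": 0.164, "az": -0.179, "fingers": 0.4},
  {"tx": -0.064, "ty": 0, "tz": 0, "ax": 0.039, "ay": 0.164, "az": -0.179, "fingers": 0.4},
  {"tx": -0.064, "ty": 0, "tz": 0, "ax": 0.039, "ay": 0.164, "az": -0.179, "fingers": 0.4},
], squeeze=30)

```text
t: 10.82
eef_pos: [0.3633, -0.2086, 0.1187]
tool_rot: [0.838, -0.223, -0.48, -0.131]
wrist_force: [-0.5, 0.5, -0.8]
opening: 0.053
finger_force: 30.0
```

Run:
```python
from h import *
s,im=snap('scene','s2.png'); print(s['eef_pos'],s['q'].round(3),s['t'],s['opening'])
d=(Rt(-30,-60)*R.from_quat(s['tool_rot']).inv()); print(d.as_rotvec())
cv2.imwrite('pics/s2b.png',cv2.resize(im[60:270,220:500,::-1],(800,600),interpolation=cv2.INTER_CUBIC))
```

```text
[ 0.36332155 -0.20857505  0.11865278] [-0.634  0.916  1.252 -0.102  2.011  1.467] 10.8167 0.0529833639361673
[-0.00187209  0.00752634 -0.00016407]
```

View pics/s2b.png

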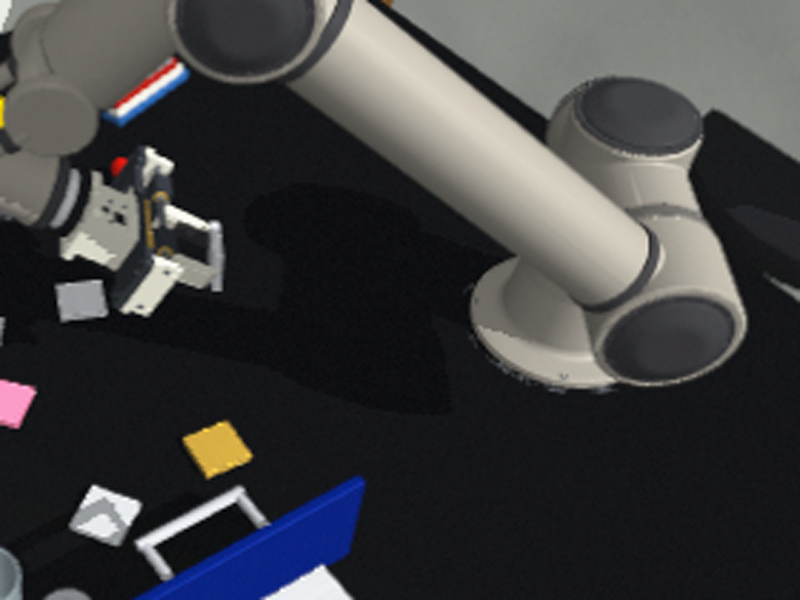

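Emit:
carry_out([
  {"tx": 0, "ty": 0, "tz": -0.12, "ax": 0, "ay": 0.002, "az": 0, "fingers": 0.4},
  {"tx": 0, "ty": 0, "tz": -0.24, "ax": 0, "ay": 0.002, "az": 0, "fingers": 0.4},
  {"tx": 0, "ty": 0, "tz": -0.32, "ax": 0, "ay": 0.002, "az": 0, "fingers": 0.4},
  {"tx": 0, "ty": 0, "tz": -0.35, "ax": 0, "ay": 0.002, "az": 0, "fingers": 0.4},
  {"tx": 0, "ty": 0, "tz": -0.365, "ax": 0, "ay": 0.002, "az": 0, "fingers": 0.4},
  {"tx": 0, "ty": 0, "tz": -0.365, "ax": 0, "ay": 0.002, "az": 0, "fingers": 0.4},
  {"tx": 0, "ty": 0, "tz": -0.365, "ax": 0, "ay": 0.002, "az": 0, "fingers": 0.4},
], squeeze=30)

```text
t: 11.45
eef_pos: [0.3646, -0.2082, 0.0303]
tool_rot: [0.838, -0.224, -0.482, -0.129]
wrist_force: [0.3, -0.4, 0.0]
opening: 0.0531
finger_force: 30.0
```

Run:
```python
from h import *
s=env.sense();print(s['eef_pos'],s['wrist_force'],(Rt(-30,-60)*R.from_quat(s['tool_rot']).inv()).as_rotvec())
```

```text
[ 0.36463855 -0.20818698  0.03031592] [ 0.31169318 -0.39027554  0.03514959] [ 0.00186308  0.00291139 -0.00178161]
```

Emit:
carry_out([
  {"tx": 0, "ty": 0, "tz": -0.008, "ax": 0, "ay": 0, "az": 0, "fingers": 0.4},
  {"tx": 0, "ty": 0, "tz": -0.014, "ax": 0, "ay": 0, "az": 0, "fingers": 0.4},
  {"tx": 0, "ty": 0, "tz": -0.02, "ax": 0, "ay": 0, "az": 0, "fingers": 0.4},
  {"tx": 0, "ty": 0, "tz": -0.02, "ax": 0, "ay": 0, "az": 0, "fingers": 0.4},
], squeeze=30)

```text
t: 11.78
eef_pos: [0.3641, -0.2081, 0.0241]
tool_rot: [0.837, -0.224, -0.483, -0.129]
wrist_force: [-0.1, -0.1, 0.2]
opening: 0.053
finger_force: 30.0
```

Emit:
carry_out([
  {"tx": 0, "ty": 0, "tz": -0.004, "ax": 0, "ay": 0, "az": 0, "fingers": 0.4},
  {"tx": 0, "ty": 0, "tz": -0.008, "ax": 0, "ay": 0, "az": 0, "fingers": 0.4},
  {"tx": 0, "ty": 0, "tz": -0.008, "ax": 0, "ay": 0, "az": 0, "fingers": 0.4},
], squeeze=30)

```text
t: 12.03
eef_pos: [0.3639, -0.2081, 0.0239]
tool_rot: [0.836, -0.224, -0.484, -0.129]
wrist_force: [1.0, -1.4, 9.8]
opening: 0.053
finger_force: 30.0
```

Emit:
carry_out([
  {"tx": 0, "ty": 0, "tz": 0.004, "ax": 0, "ay": 0, "az": 0, "fingers": 0.4},
  {"tx": 0, "ty": 0, "tz": 0.004, "ax": 0, "ay": 0, "az": 0, "fingers": 0.62},
  {"tx": 0, "ty": 0, "tz": 0.004, "ax": 0, "ay": 0, "az": 0, "fingers": 0.66},
  {"tx": 0, "ty": 0, "tz": 0.004, "ax": 0, "ay": 0, "az": 0, "fingers": 0.75},
  {"tx": 0, "ty": 0, "tz": 0.004, "ax": 0, "ay": 0, "az": 0, "fingers": 0.75},
  {"tx": 0.06, "ty": -0.035, "tz": 0.045, "ax": 0, "ay": 0, "az": 0, "fingers": 0.75},
  {"tx": 0.12, "ty": -0.07, "tz": 0.085, "ax": 0, "ay": 0, "az": 0, "fingers": 0.75},
  {"tx": 0.2, "ty": -0.11, "tz": 0.2, "ax": 0, "ay": 0, "az": 0, "fingers": 0.75},
  {"tx": 0.2, "ty": -0.11, "tz": 0.35, "ax": 0, "ay": 0, "az": 0, "fingers": 0.75},
  {"tx": 0.2, "ty": -0.11, "tz": 0.45, "ax": 0, "ay": 0, "az": 0, "fingers": 0.75},
], squeeze=30)

```text
t: 12.87
eef_pos: [0.4149, -0.2359, 0.1362]
tool_rot: [0.837, -0.224, -0.482, -0.129]
wrist_force: [-0.5, -0.5, 0.7]
opening: 0.0686
finger_force: 0.0
```

```bash
cat >> h.py <<'E'
def chainc(p,Rc,*T):   # from a commanded pose
    p=np.array(p)
    for q,Rr in T:
        d=(np.array(q)-p)/.25; w=(Rr*Rc.inv()).as_rotvec()/np.pi
        print('shift',d.round(3),'turn',w.round(4),'rows',max(np.linalg.norm(d)*6,np.linalg.norm(w)*180/7.16).round(1)); p,Rc=np.array(q),Rr
E
python3 - <<'E'
from h import *
s=env.sense();print(s['eef_pos'],(Rt(-30,-60)*R.from_quat(s['tool_rot']).inv()).as_rotvec())
im=env.grab_frame('wrist'); im2=env.grab_frame('top')
cv2.imwrite('pics/s3.png',np.hstack([cv2.resize(im[:,:,::-1],(400,300)),cv2.resize(im2[200:350,250:450,::-1],(400,300))]))
c=[.414,-.2365,.134]
for z in (.034,):
  chainc(c,Rt(-30,-60),([.39,-.222,.16],Rt(15,-30)),([.364,-.2085,.16],Rt(60,0)),([.364,-.2085,.034],Rt(60,0)))
E
```

```text
[ 0.41485574 -0.23594937  0.13620689] [ 0.00148815  0.00164444 -0.0007715 ]
shift [-0.096  0.058  0.104] turn [-0.0223 -0.1695  0.2441] rows 7.5
shift [-0.104  0.054  0.   ] turn [ 0.1041 -0.1356  0.2441] rows 7.5
shift [ 0.     0.    -0.504] turn [0. 0. 0.] rows 3.0
```

View pics/s3.png

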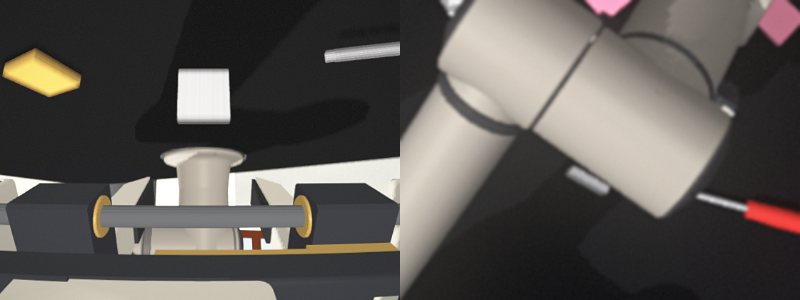

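Run:
```python
from h import *
print(at('top',344,290,.054))
chainc([.414,-.2365,.134],Rt(-30,-60),([.39,-.222,.16],Rt(15,-30)),([.361,-.2065,.16],Rt(60,0)),([.361,-.2065,.035],Rt(60,0)))
```

```text
[ 0.35980398 -0.20386317  0.054     ]
shift [-0.096  0.058  0.104] turn [-0.0223 -0.1695  0.2441] rows 7.5
shift [-0.116  0.062  0.   ] turn [ 0.1041 -0.1356  0.2441] rows 7.5
shift [ 0.   0.  -0.5] turn [0. 0. 0.] rows 3.0
```

Emit:
carry_out([
  {"tx": -0.02, "ty": 0.01, "tz": 0.104, "ax": -0.022, "ay": -0.17, "az": 0.244, "fingers": 0.45},
  {"tx": -0.096, "ty": 0.058, "tz": 0.104, "ax": -0.022, "ay": -0.17, "az": 0.244, "fingers": 0.45},
  {"tx": -0.096, "ty": 0.058, "tz": 0.104, "ax": -0.022, "ay": -0.17, "az": 0.244, "fingers": 0.45},
  {"tx": -0.096, "ty": 0.058, "tz": 0.104, "ax": -0.022, "ay": -0.17, "az": 0.244, "fingers": 0.45},
  {"tx": -0.096, "ty": 0.058, "tz": 0.104, "ax": -0.022, "ay": -0.17, "az": 0.244, "fingers": 0.45},
  {"tx": -0.096, "ty": 0.058, "tz": 0.104, "ax": -0.022, "ay": -0.17, "az": 0.244, "fingers": 0.45},
  {"tx": -0.096, "ty": 0.058, "tz": 0.104, "ax": -0.022, "ay": -0.17, "az": 0.244, "fingers": 0.45},
  {"tx": -0.096, "ty": 0.058, "tz": 0.104, "ax": -0.022, "ay": -0.17, "az": 0.244, "fingers": 0.45},
], squeeze=30)

```text
t: 13.63
eef_pos: [0.3897, -0.2199, 0.1606]
tool_rot: [0.958, 0.13, -0.254, 0.034]
wrist_force: [0.2, -0.2, 0.1]
opening: 0.0414
finger_force: 0.0
```

Emit:
carry_out([
  {"tx": -0.116, "ty": 0.062, "tz": 0, "ax": 0.104, "ay": -0.136, "az": 0.244, "fingers": 0.45},
  {"tx": -0.116, "ty": 0.062, "tz": 0, "ax": 0.104, "ay": -0.136, "az": 0.244, "fingers": 0.45},
  {"tx": -0.116, "ty": 0.062, "tz": 0, "ax": 0.104, "ay": -0.136, "az": 0.244, "fingers": 0.45},
  {"tx": -0.116, "ty": 0.062, "tz": 0, "ax": 0.104, "ay": -0.136, "az": 0.244, "fingers": 0.45},
  {"tx": -0.116, "ty": 0.062, "tz": 0, "ax": 0.104, "ay": -0.136, "az": 0.244, "fingers": 0.45},
  {"tx": -0.116, "ty": 0.062, "tz": 0, "ax": 0.104, "ay": -0.136, "az": 0.244, "fingers": 0.45},
  {"tx": -0.116, "ty": 0.062, "tz": 0, "ax": 0.104, "ay": -0.136, "az": 0.244, "fingers": 0.45},
  {"tx": -0.116, "ty": 0.062, "tz": 0, "ax": 0.104, "ay": -0.136, "az": 0.244, "fingers": 0.45},
  {"tx": -0.116, "ty": 0.062, "tz": 0, "ax": 0.104, "ay": -0.136, "az": 0.244, "fingers": 0.45},
  {"tx": -0.116, "ty": 0.062, "tz": 0, "ax": 0.104, "ay": -0.136, "az": 0.244, "fingers": 0.45},
], squeeze=30)

```text
t: 14.47
eef_pos: [0.3604, -0.2057, 0.1601]
tool_rot: [0.867, 0.498, 0.001, -0.001]
wrist_force: [0.2, -0.6, -0.3]
opening: 0.0412
finger_force: 0.0
```

Run:
```python
from h import *
s=env.sense();print(s['eef_pos'],(Rt(60,0)*R.from_quat(s['tool_rot']).inv()).as_rotvec(),s['q'].round(2))
```

```text
[ 0.36044703 -0.20570635  0.16011162] [-0.00239574  0.00037378  0.00354027] [-0.71  0.22  1.91  0.    1.02 -0.18]
```

Emit:
carry_out([
  {"tx": 0, "ty": 0, "tz": -0.15, "ax": 0, "ay": 0, "az": 0, "fingers": 0.45},
  {"tx": 0, "ty": 0, "tz": -0.3, "ax": 0, "ay": 0, "az": 0, "fingers": 0.45},
  {"tx": 0, "ty": 0, "tz": -0.4, "ax": 0, "ay": 0, "az": 0, "fingers": 0.45},
  {"tx": 0, "ty": 0, "tz": -0.47, "ax": 0, "ay": 0, "az": 0, "fingers": 0.45},
  {"tx": 0, "ty": 0, "tz": -0.5, "ax": 0, "ay": 0, "az": 0, "fingers": 0.45},
  {"tx": 0, "ty": 0, "tz": -0.5, "ax": 0, "ay": 0, "az": 0, "fingers": 0.3},
  {"tx": 0, "ty": 0, "tz": -0.5, "ax": 0, "ay": 0, "az": 0, "fingers": 0.18},
  {"tx": 0, "ty": 0, "tz": -0.5, "ax": 0, "ay": 0, "az": 0, "fingers": 0},
  {"tx": 0, "ty": 0, "tz": -0.5, "ax": 0, "ay": 0, "az": 0, "fingers": 0},
  {"tx": 0, "ty": 0, "tz": -0.5, "ax": 0, "ay": 0, "az": 0, "fingers": 0},
], squeeze=30)

```text
t: 15.3
eef_pos: [0.3616, -0.2059, 0.0364]
tool_rot: [0.866, 0.5, 0.002, 0.0]
wrist_force: [-0.4, 0.4, 0.2]
opening: 0.0123
finger_force: 0.0
```

Run:
```python
from h import *
s=env.sense();print(s['eef_pos'],s['opening'],s['wrist_force'],(Rt(60,0)*R.from_quat(s['tool_rot']).inv()).as_rotvec())
Rp=R.from_euler('y',20,degrees=True)*Rt(90,0)
for slot in (5,4,2,1):
    xs=.4985+.04*(slot-1)
    # TCP is 35mm along plate above bottom; plate mid-plane 1.5 mm perpendicular free; bottom corner height: mid-bottom z=.034+5*sin20
    def T(a): # a= distance of plate bottom above seated, along slot
        b=np.array([xs,.2134,.034+.005*np.sin(np.radians(20))]); u=np.array([np.sin(np.radians(20)),0,np.cos(np.radians(20))]); return b+u*(.035+a)
    print(slot,T(0).round(4),T(.02).round(4),T(.09).round(4),[ik(T(a),Rp,np.array([.2,.9,1,0,1.6,.2]))[0].round(2) for a in(0,.09)])
xs=.6585
chainc([.361,-.2065,.035],Rt(60,0),([.361,-.2065,.24],Rt(60,0)),([.45,0.0,.25],Rt(75,0)),([.55,.2134,.25],Rt(90,0)))
print('T')
b=np.array([.6585,.2134,.0357]);u=np.array([np.sin(np.radians(20)),0,np.cos(np.radians(20))])
chainc([.55,.2134,.25],Rt(90,0),(b+u*.125,Rp),(b+u*.053,Rp),(b+u*.035,Rp))
```

```text
[ 0.36161956 -0.20594917  0.03643382] 0.012320372080835196 [-0.3697631   0.3784193   0.24300056] [-9.56000035e-04  3.43330489e-03  7.84187479e-05]
5 [0.6705 0.2134 0.0686] [0.6773 0.2134 0.0874] [0.7013 0.2134 0.1532] [array([0.17, 1.05, 0.67, 0.06, 1.77, 0.17]), array([0.16, 1.21, 0.04, 0.07, 2.22, 0.2 ])]
4 [0.6305 0.2134 0.0686] [0.6373 0.2134 0.0874] [0.6613 0.2134 0.1532] [array([0.18, 0.94, 0.9 , 0.06, 1.64, 0.17]), array([0.17, 1.  , 0.54, 0.06, 1.95, 0.19])]
2 [0.5505 0.2134 0.0686] [0.5573 0.2134 0.0874] [0.5813 0.2134 0.1532] [array([0.2 , 0.79, 1.24, 0.07, 1.45, 0.18]), array([0.19, 0.79, 0.99, 0.07, 1.7 , 0.19])]
1 [0.5105 0.2134 0.0686] [0.5173 0.2134 0.0874] [0.5413 0.2134 0.1532] [array([0.21, 0.72, 1.38, 0.07, 1.38, 0.19]), array([0.2 , 0.71, 1.15, 0.07, 1.62, 0.19])]
shift [0.   0.   0.82] turn [0. 0. 0.] rows 4.9
shift [0.356 0.826 0.04 ] turn [0.     0.     0.0833] rows 5.4
shift [0.4   0.854 0.   ] turn [0.     0.     0.0833] rows 5.7
T
shift [ 0.605  0.    -0.387] turn [0.     0.1111 0.    ] rows 4.3
shift [-0.099  0.    -0.271] turn [0. 0. 0.] rows 1.7
shift [-0.025  0.    -0.068] turn [0. 0. 0.] rows 0.4
```

Emit:
carry_out([
  {"tx": 0, "ty": 0, "tz": 0, "ax": 0, "ay": 0, "az": 0, "fingers": 0},
  {"tx": 0, "ty": 0, "tz": 0, "ax": 0, "ay": 0, "az": 0, "fingers": 0},
  {"tx": 0, "ty": 0, "tz": 0, "ax": 0, "ay": 0, "az": 0, "fingers": 0},
], squeeze=30)

```text
t: 15.55
eef_pos: [0.3616, -0.2059, 0.0363]
tool_rot: [0.866, 0.5, 0.002, 0.0]
wrist_force: [-0.4, 1.3, 6.6]
opening: 0.0101
finger_force: 30.0
```

Emit:
carry_out([
  {"tx": 0, "ty": 0, "tz": 0.1, "ax": 0, "ay": 0, "az": 0, "fingers": 0},
  {"tx": 0, "ty": 0, "tz": 0.25, "ax": 0, "ay": 0, "az": 0, "fingers": 0},
  {"tx": 0, "ty": 0, "tz": 0.4, "ax": 0, "ay": 0, "az": 0, "fingers": 0},
  {"tx": 0, "ty": 0, "tz": 0.55, "ax": 0, "ay": 0, "az": 0, "fingers": 0},
  {"tx": 0, "ty": 0, "tz": 0.7, "ax": 0, "ay": 0, "az": 0, "fingers": 0},
  {"tx": 0, "ty": 0, "tz": 0.82, "ax": 0, "ay": 0, "az": 0, "fingers": 0},
  {"tx": 0, "ty": 0, "tz": 0.82, "ax": 0, "ay": 0, "az": 0, "fingers": 0},
], squeeze=30)

```text
t: 16.13
eef_pos: [0.3631, -0.2073, 0.2464]
tool_rot: [0.866, 0.5, 0.003, 0.005]
wrist_force: [0.7, -0.7, 0.2]
opening: 0.0096
finger_force: 30.0
```

Run:
```python
from h import *
s=env.sense();print(s['eef_pos'],s['opening'],s['finger_force'],s['wrist_force'])
Rp=R.from_euler('y',20,degrees=True)*Rt(90,0)
b=np.array([.6585,.2134,.0357]);u=np.array([np.sin(np.radians(20)),0,np.cos(np.radians(20))])
chainc([.57,.2134,.25],Rt(90,0),(b+u*.075,Rp),(b+u*.053,Rp),(b+u*.035,Rp))
```

```text
[ 0.36311783 -0.20725953  0.24640319] 0.00957357344842828 29.99921143054962 [ 0.7449518  -0.74172834  0.1598734 ]
shift [ 0.457  0.    -0.575] turn [0.     0.1111 0.    ] rows 4.4
shift [-0.03   0.    -0.083] turn [0. 0. 0.] rows 0.5
shift [-0.025  0.    -0.068] turn [0. 0. 0.] rows 0.4
```

Emit:
carry_out([
  {"tx": 0.356, "ty": 0.826, "tz": 0.04, "ax": 0, "ay": 0, "az": 0.083, "fingers": 0},
  {"tx": 0.356, "ty": 0.826, "tz": 0.04, "ax": 0, "ay": 0, "az": 0.083, "fingers": 0},
  {"tx": 0.356, "ty": 0.826, "tz": 0.04, "ax": 0, "ay": 0, "az": 0.083, "fingers": 0},
  {"tx": 0.356, "ty": 0.826, "tz": 0.04, "ax": 0, "ay": 0, "az": 0.083, "fingers": 0},
  {"tx": 0.356, "ty": 0.826, "tz": 0.04, "ax": 0, "ay": 0, "az": 0.083, "fingers": 0},
  {"tx": 0.356, "ty": 0.826, "tz": 0.04, "ax": 0, "ay": 0, "az": 0.083, "fingers": 0},
], squeeze=30)

```text
t: 16.63
eef_pos: [0.4507, 0.005, 0.2501]
tool_rot: [0.793, 0.609, 0.002, -0.001]
wrist_force: [-0.0, -0.0, -1.0]
opening: 0.01
finger_force: 30.0
```

Emit:
carry_out([
  {"tx": 0.48, "ty": 0.854, "tz": 0, "ax": 0, "ay": 0, "az": 0.083, "fingers": 0},
  {"tx": 0.48, "ty": 0.854, "tz": 0, "ax": 0, "ay": 0, "az": 0.083, "fingers": 0},
  {"tx": 0.48, "ty": 0.854, "tz": 0, "ax": 0, "ay": 0, "az": 0.083, "fingers": 0},
  {"tx": 0.48, "ty": 0.854, "tz": 0, "ax": 0, "ay": 0, "az": 0.083, "fingers": 0},
  {"tx": 0.48, "ty": 0.854, "tz": 0, "ax": 0, "ay": 0, "az": 0.083, "fingers": 0},
  {"tx": 0.48, "ty": 0.854, "tz": 0, "ax": 0, "ay": 0, "az": 0.083, "fingers": 0},
  {"tx": 0.48, "ty": 0.854, "tz": 0, "ax": 0, "ay": 0, "az": 0.083, "fingers": 0},
  {"tx": 0.48, "ty": 0.854, "tz": 0, "ax": 0, "ay": 0, "az": 0.083, "fingers": 0},
], squeeze=30)

```text
t: 17.3
eef_pos: [0.5698, 0.2159, 0.2483]
tool_rot: [0.707, 0.707, -0.0, -0.002]
wrist_force: [-0.1, -0.9, -0.6]
opening: 0.0096
finger_force: 30.0
```

Emit:
carry_out([
  {"tx": 0.11, "ty": 0, "tz": -0.1, "ax": 0, "ay": 0.04, "az": 0, "fingers": 0},
  {"tx": 0.2, "ty": 0, "tz": -0.2, "ax": 0, "ay": 0.08, "az": 0, "fingers": 0},
  {"tx": 0.3, "ty": 0, "tz": -0.3, "ax": 0, "ay": 0.111, "az": 0, "fingers": 0},
  {"tx": 0.4, "ty": 0, "tz": -0.4, "ax": 0, "ay": 0.111, "az": 0, "fingers": 0},
  {"tx": 0.457, "ty": 0, "tz": -0.5, "ax": 0, "ay": 0.111, "az": 0, "fingers": 0},
  {"tx": 0.457, "ty": 0, "tz": -0.575, "ax": 0, "ay": 0.111, "az": 0, "fingers": 0},
  {"tx": 0.457, "ty": 0, "tz": -0.575, "ax": 0, "ay": 0.111, "az": 0, "fingers": 0},
  {"tx": 0.457, "ty": 0, "tz": -0.575, "ax": 0, "ay": 0.111, "az": 0, "fingers": 0},
], squeeze=30)

```text
t: 17.97
eef_pos: [0.6837, 0.213, 0.1057]
tool_rot: [0.698, 0.695, -0.123, -0.124]
wrist_force: [0.5, 0.1, 0.1]
opening: 0.0097
finger_force: 30.0
```

Run:
```python
from h import *
Rp=R.from_euler('y',20,degrees=True)*Rt(90,0)
b=np.array([.6585,.2134,.0357]);u=np.array([np.sin(np.radians(20)),0,np.cos(np.radians(20))])
s,im=snap('wrist','w4.png');print(s['eef_pos'],b+u*.075,s['opening'],s['q'].round(2),(Rp*R.from_quat(s['tool_rot']).inv()).as_rotvec())
im2=env.grab_frame('scene')
cv2.imwrite('pics/s4.png',np.hstack([cv2.resize(im[:,:,::-1],(400,300)),cv2.resize(im2[200:410,220:500,::-1],(400,300))]))
```

```text
[0.68367067 0.21304724 0.10573846] [0.68415151 0.2134     0.10617695] 0.009694397203403211 [0.17 1.06 0.57 0.06 1.86 0.18] [-0.00143753 -0.00244042  0.00451714]
```

View pics/s4.png

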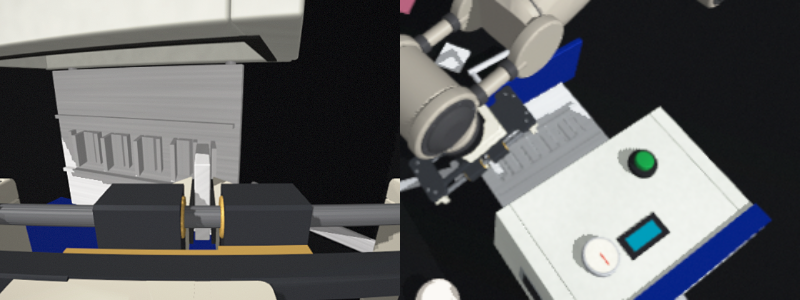

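Emit:
carry_out([
  {"tx": -0.014, "ty": 0, "tz": -0.038, "ax": 0, "ay": 0, "az": 0, "fingers": 0},
  {"tx": -0.027, "ty": 0, "tz": -0.075, "ax": 0, "ay": 0, "az": 0, "fingers": 0},
  {"tx": -0.027, "ty": 0, "tz": -0.075, "ax": 0, "ay": 0, "az": 0, "fingers": 0},
  {"tx": -0.027, "ty": 0, "tz": -0.075, "ax": 0, "ay": 0, "az": 0, "fingers": 0},
], squeeze=30)

```text
t: 18.4
eef_pos: [0.6775, 0.2145, 0.0898]
tool_rot: [0.697, 0.696, -0.121, -0.123]
wrist_force: [0.2, -0.1, -0.5]
opening: 0.0099
finger_force: 30.0
```

Emit:
carry_out([
  {"tx": -0.007, "ty": 0, "tz": -0.02, "ax": 0, "ay": 0, "az": 0, "fingers": 0},
  {"tx": -0.012, "ty": 0, "tz": -0.034, "ax": 0, "ay": 0, "az": 0, "fingers": 0},
  {"tx": -0.012, "ty": 0, "tz": -0.034, "ax": 0, "ay": 0, "az": 0, "fingers": 0},
], squeeze=30)

```text
t: 18.65
eef_pos: [0.6741, 0.2145, 0.0792]
tool_rot: [0.697, 0.695, -0.122, -0.124]
wrist_force: [-0.7, -0.3, -0.4]
opening: 0.0099
finger_force: 30.0
```

Emit:
carry_out([
  {"tx": -0.005, "ty": 0, "tz": -0.013, "ax": 0, "ay": 0, "az": 0, "fingers": 0},
  {"tx": -0.009, "ty": 0, "tz": -0.026, "ax": 0, "ay": 0, "az": 0, "fingers": 0},
  {"tx": -0.009, "ty": 0, "tz": -0.026, "ax": 0, "ay": 0, "az": 0, "fingers": 0},
], squeeze=30)

```text
t: 18.9
eef_pos: [0.6718, 0.2144, 0.0721]
tool_rot: [0.697, 0.695, -0.122, -0.124]
wrist_force: [0.2, 0.0, -1.5]
opening: 0.0101
finger_force: 30.0
```

Emit:
carry_out([
  {"tx": -0.002, "ty": 0, "tz": -0.006, "ax": 0, "ay": 0, "az": 0, "fingers": 0},
  {"tx": -0.003, "ty": 0, "tz": -0.01, "ax": 0, "ay": 0, "az": 0, "fingers": 0},
  {"tx": -0.003, "ty": 0, "tz": -0.01, "ax": 0, "ay": 0, "az": 0, "fingers": 0},
], squeeze=30)

```text
t: 19.15
eef_pos: [0.6715, 0.2144, 0.0703]
tool_rot: [0.697, 0.695, -0.122, -0.124]
wrist_force: [0.3, -0.3, -1.5]
opening: 0.0098
finger_force: 30.0
```

Emit:
carry_out([
  {"tx": -0.001, "ty": 0, "tz": -0.004, "ax": 0, "ay": 0, "az": 0, "fingers": 0},
  {"tx": -0.002, "ty": 0, "tz": -0.008, "ax": 0, "ay": 0, "az": 0, "fingers": 0},
  {"tx": -0.002, "ty": 0, "tz": -0.008, "ax": 0, "ay": 0, "az": 0, "fingers": 0},
], squeeze=30)

```text
t: 19.4
eef_pos: [0.6715, 0.2145, 0.0696]
tool_rot: [0.697, 0.696, -0.121, -0.123]
wrist_force: [0.5, -1.2, 2.5]
opening: 0.0096
finger_force: 30.0
```

Emit:
carry_out([
  {"tx": 0, "ty": 0, "tz": 0.002, "ax": 0, "ay": 0, "az": 0, "fingers": 0.22},
  {"tx": 0, "ty": 0, "tz": 0.002, "ax": 0, "ay": 0, "az": 0, "fingers": 0.22},
  {"tx": 0, "ty": 0, "tz": 0.002, "ax": 0, "ay": 0, "az": 0, "fingers": 0.22},
  {"tx": 0.014, "ty": 0, "tz": 0.04, "ax": 0, "ay": 0, "az": 0, "fingers": 0.22},
  {"tx": 0.035, "ty": 0, "tz": 0.1, "ax": 0, "ay": 0, "az": 0, "fingers": 0.22},
  {"tx": 0.055, "ty": 0, "tz": 0.15, "ax": 0, "ay": 0, "az": 0, "fingers": 0.22},
  {"tx": 0.0, "ty": 0, "tz": 0.3, "ax": 0, "ay": 0, "az": 0, "fingers": 0.22},
  {"tx": -0.1, "ty": 0, "tz": 0.45, "ax": 0, "ay": 0, "az": 0, "fingers": 0.22},
  {"tx": -0.2, "ty": 0, "tz": 0.6, "ax": 0, "ay": 0, "az": 0, "fingers": 0.22},
  {"tx": -0.3, "ty": 0, "tz": 0.7, "ax": 0, "ay": 0, "az": 0, "fingers": 0.22},
], squeeze=30)

```text
t: 20.23
eef_pos: [0.5958, 0.2142, 0.2444]
tool_rot: [0.698, 0.695, -0.121, -0.123]
wrist_force: [0.6, 0.6, 1.7]
opening: 0.02
finger_force: 0.0
```

Run:
```python
from plates import *
s,im=snap('wrist','w5.png');print(s['eef_pos'])
cv2.imwrite('pics/w5b.png',im[:,:,::-1])
plates()
```

```text
[0.59584001 0.21423568 0.24441722]
plate [ 0.5989 -0.0507  0.01  ] yaw 34.4 size 0.057 0.057
plate [ 0.5927 -0.348   0.01  ] yaw 53.7 size 0.052 0.051
plate [ 0.4617 -0.3328  0.01  ] yaw 66.3 size 0.057 0.054
```

View pics/w5b.png

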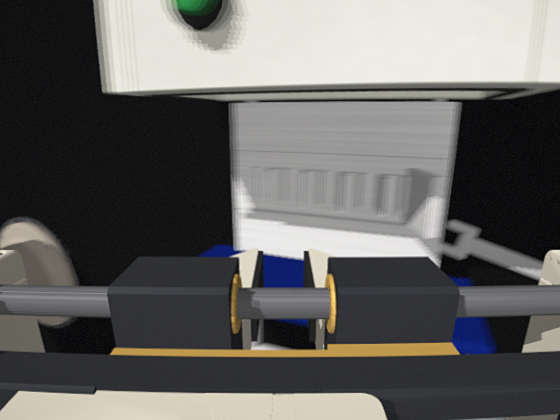

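Run:
```python
from h import *
chain(([.52,.0,.24],Rt(78,15)),([.48,-.2,.19],Rt(66.3,30)),([.4617,-.3328,.09],Rt(66.3,30)))
```

```text
shift [-0.3   -0.862 -0.043] turn [ 0.0695 -0.1155 -0.0797] rows 5.5
shift [-0.16 -0.8  -0.2 ] turn [ 0.0795 -0.0256 -0.0646] rows 5.0
shift [-0.073 -0.531 -0.4  ] turn [0. 0. 0.] rows 4.0
```

Emit:
carry_out([
  {"tx": -0.3, "ty": -0.862, "tz": -0.043, "ax": 0.07, "ay": -0.116, "az": -0.08, "fingers": 1},
  {"tx": -0.3, "ty": -0.862, "tz": -0.043, "ax": 0.07, "ay": -0.116, "az": -0.08, "fingers": 1},
  {"tx": -0.3, "ty": -0.862, "tz": -0.043, "ax": 0.07, "ay": -0.116, "az": -0.08, "fingers": 1},
  {"tx": -0.3, "ty": -0.862, "tz": -0.043, "ax": 0.07, "ay": -0.116, "az": -0.08, "fingers": 1},
  {"tx": -0.3, "ty": -0.862, "tz": -0.043, "ax": 0.07, "ay": -0.116, "az": -0.08, "fingers": 1},
  {"tx": -0.3, "ty": -0.862, "tz": -0.043, "ax": 0.07, "ay": -0.116, "az": -0.08, "fingers": 1},
  {"tx": -0.3, "ty": -0.862, "tz": -0.043, "ax": 0.07, "ay": -0.116, "az": -0.08, "fingers": 1},
], squeeze=30)

```text
t: 20.92
eef_pos: [0.5193, -0.0063, 0.232]
tool_rot: [0.773, 0.621, 0.098, -0.085]
wrist_force: [1.3, -0.3, 0.0]
opening: 0.0624
finger_force: 0.0
```

Emit:
carry_out([
  {"tx": -0.16, "ty": -0.8, "tz": -0.2, "ax": 0.08, "ay": -0.026, "az": -0.065, "fingers": 1},
  {"tx": -0.16, "ty": -0.8, "tz": -0.2, "ax": 0.08, "ay": -0.026, "az": -0.065, "fingers": 1},
  {"tx": -0.16, "ty": -0.8, "tz": -0.2, "ax": 0.08, "ay": -0.026, "az": -0.065, "fingers": 1},
  {"tx": -0.16, "ty": -0.8, "tz": -0.2, "ax": 0.08, "ay": -0.026, "az": -0.065, "fingers": 1},
  {"tx": -0.16, "ty": -0.8, "tz": -0.2, "ax": 0.08, "ay": -0.026, "az": -0.065, "fingers": 1},
  {"tx": -0.16, "ty": -0.8, "tz": -0.2, "ax": 0.08, "ay": -0.026, "az": -0.065, "fingers": 1},
], squeeze=30)

```text
t: 21.42
eef_pos: [0.4801, -0.2073, 0.1797]
tool_rot: [0.811, 0.525, 0.215, -0.145]
wrist_force: [-0.9, 0.6, -0.1]
opening: 0.0915
finger_force: 0.0
```

Emit:
carry_out([
  {"tx": -0.073, "ty": -0.531, "tz": -0.4, "ax": 0, "ay": 0, "az": 0, "fingers": 1},
  {"tx": -0.073, "ty": -0.531, "tz": -0.4, "ax": 0, "ay": 0, "az": 0, "fingers": 1},
  {"tx": -0.073, "ty": -0.531, "tz": -0.4, "ax": 0, "ay": 0, "az": 0, "fingers": 1},
  {"tx": -0.073, "ty": -0.531, "tz": -0.4, "ax": 0, "ay": 0, "az": 0, "fingers": 1},
  {"tx": -0.073, "ty": -0.531, "tz": -0.4, "ax": 0, "ay": 0, "az": 0, "fingers": 1},
  {"tx": -0.073, "ty": -0.531, "tz": -0.4, "ax": 0, "ay": 0, "az": 0, "fingers": 1},
  {"tx": -0.073, "ty": -0.531, "tz": -0.4, "ax": 0, "ay": 0, "az": 0, "fingers": 1},
  {"tx": -0.073, "ty": -0.531, "tz": -0.4, "ax": 0, "ay": 0, "az": 0, "fingers": 1},
], squeeze=30)

```text
t: 22.08
eef_pos: [0.4639, -0.3327, 0.0835]
tool_rot: [0.809, 0.528, 0.216, -0.145]
wrist_force: [0.1, 0.3, -0.1]
opening: 0.0916
finger_force: 0.0
```

```bash
cat >> h.py <<'E'
def wplate(s,im,near,r=.06):
    hsv=cv2.cvtColor(np.ascontiguousarray(im),cv2.COLOR_RGB2HSV); m=((hsv[:,:,2]>150)&(hsv[:,:,1]<60)).astype(np.uint8); m[285:]=0
    n,l,st,ce=cv2.connectedComponentsWithStats(m)
    for i in range(1,n):
        if st[i,4]>300:
            x,y,w,h,a=st[i]; P=at('wrist',*ce[i],.01,s)
            if np.linalg.norm(P[:2]-near)<r:
                b=cv2.boxPoints(cv2.minAreaRect(cv2.findContours((l==i).astype(np.uint8),0,2)[0][0]))
                print('blob',st[i],P.round(4),[at('wrist',*c,.01,s)[:2].round(4).tolist() for c in b])
E
python3 - <<'E'
from h import *
s,im=snap('wrist','w6.png');print(s['eef_pos'],s['q'].round(2),s['opening'],(Rt(66.3,30)*R.from_quat(s['tool_rot']).inv()).as_rotvec())
wplate(s,im,[.4617,-.3328])
chain(([.4617,-.3328,.0075],Rt(66.3,30)))
E
```

```text
[ 0.46385548 -0.33268999  0.08351969] [-1.    0.71  1.45  0.44  1.33 -0.77] 0.09160655893493933 [-0.00434539 -0.00540153 -0.00134315]
blob [ 245  241   76   44 3297] [ 0.4669 -0.3236  0.01  ] [[0.4481, -0.2981], [0.4984, -0.3203], [0.4853, -0.3483], [0.4364, -0.3268]]
shift [-0.009 -0.    -0.305] turn [-0.0012 -0.0016 -0.0005] rows 1.8
```

Emit:
carry_out([
  {"tx": -0.007, "ty": -0.002, "tz": -0.15, "ax": 0, "ay": 0, "az": 0, "fingers": 1},
  {"tx": -0.007, "ty": -0.002, "tz": -0.26, "ax": 0, "ay": 0, "az": 0, "fingers": 1},
  {"tx": -0.007, "ty": -0.002, "tz": -0.303, "ax": 0, "ay": 0, "az": 0, "fingers": 1},
  {"tx": -0.007, "ty": -0.002, "tz": -0.303, "ax": 0, "ay": 0, "az": 0, "fingers": 0.8},
  {"tx": -0.007, "ty": -0.002, "tz": -0.303, "ax": 0, "ay": 0, "az": 0, "fingers": 0.7},
  {"tx": -0.007, "ty": -0.002, "tz": -0.303, "ax": 0, "ay": 0, "az": 0, "fingers": 0.7},
  {"tx": -0.007, "ty": -0.002, "tz": -0.303, "ax": 0, "ay": 0, "az": 0, "fingers": 0.7},
], squeeze=30)

```text
t: 22.72
eef_pos: [0.4619, -0.3348, 0.0083]
tool_rot: [0.809, 0.528, 0.215, -0.144]
wrist_force: [-0.7, -0.6, -0.1]
opening: 0.0696
finger_force: 0.0
```

Run:
```python
from h import *
s=env.sense(); print(s['eef_pos'],s['opening'])
chain(([.4617,-.332,.0075],Rt(66.3,30)))
chainc([.4617,-.332,.0075],Rt(66.3,30),([.44,-.29,.11],Rt(66.3,30)),([.415,-.25,.12],Rt(34,0)),([.385,-.225,.12],Rt(2,-30)),([.364,-.21,.12],Rt(-30,-60)),([.364,-.21,.032],Rt(-30,-60)))
```

```text
[ 0.4619216  -0.33484282  0.00831367] 0.06959687448048639
shift [-0.001  0.011 -0.003] turn [-0.0009 -0.0015 -0.0001] rows 0.1
shift [-0.087  0.168  0.41 ] turn [0. 0. 0.] rows 2.7
shift [-0.1   0.16  0.04] turn [-0.1296  0.1082 -0.1753] rows 6.1
shift [-0.12  0.1   0.  ] turn [-0.0522  0.1605 -0.1737] rows 6.1
shift [-0.084  0.06   0.   ] turn [ 0.0408  0.1638 -0.1737] rows 6.1
shift [ 0.     0.    -0.352] turn [0. 0. 0.] rows 2.1
```

Emit:
carry_out([
  {"tx": 0, "ty": 0.008, "tz": -0.002, "ax": 0, "ay": 0, "az": 0, "fingers": 0.4},
  {"tx": 0, "ty": 0.008, "tz": -0.002, "ax": 0, "ay": 0, "az": 0, "fingers": 0.4},
  {"tx": 0, "ty": 0.008, "tz": -0.002, "ax": 0, "ay": 0, "az": 0, "fingers": 0.4},
  {"tx": 0, "ty": 0.008, "tz": -0.002, "ax": 0, "ay": 0, "az": 0, "fingers": 0.4},
  {"tx": 0, "ty": 0.008, "tz": -0.002, "ax": 0, "ay": 0, "az": 0, "fingers": 0.4},
  {"tx": 0, "ty": 0.008, "tz": -0.002, "ax": 0, "ay": 0, "az": 0, "fingers": 0.4},
], squeeze=30)

```text
t: 23.22
eef_pos: [0.4615, -0.3323, 0.0068]
tool_rot: [0.809, 0.527, 0.216, -0.145]
wrist_force: [0.1, 1.0, 5.5]
opening: 0.0534
finger_force: 30.0
```

Emit:
carry_out([
  {"tx": 0, "ty": 0, "tz": 0.13, "ax": 0, "ay": 0, "az": 0, "fingers": 0.4},
  {"tx": -0.04, "ty": 0.08, "tz": 0.26, "ax": 0, "ay": 0, "az": 0, "fingers": 0.4},
  {"tx": -0.087, "ty": 0.168, "tz": 0.41, "ax": 0, "ay": 0, "az": 0, "fingers": 0.4},
  {"tx": -0.087, "ty": 0.168, "tz": 0.41, "ax": 0, "ay": 0, "az": 0, "fingers": 0.4},
], squeeze=30)

```text
t: 23.55
eef_pos: [0.4395, -0.289, 0.1134]
tool_rot: [0.809, 0.528, 0.216, -0.143]
wrist_force: [1.1, -1.0, -0.9]
opening: 0.0531
finger_force: 30.0
```

Emit:
carry_out([
  {"tx": -0.1, "ty": 0.16, "tz": 0.04, "ax": -0.13, "ay": 0.108, "az": -0.175, "fingers": 0.4},
  {"tx": -0.1, "ty": 0.16, "tz": 0.04, "ax": -0.13, "ay": 0.108, "az": -0.175, "fingers": 0.4},
  {"tx": -0.1, "ty": 0.16, "tz": 0.04, "ax": -0.13, "ay": 0.108, "az": -0.175, "fingers": 0.4},
  {"tx": -0.1, "ty": 0.16, "tz": 0.04, "ax": -0.13, "ay": 0.108, "az": -0.175, "fingers": 0.4},
  {"tx": -0.1, "ty": 0.16, "tz": 0.04, "ax": -0.13, "ay": 0.108, "az": -0.175, "fingers": 0.4},
  {"tx": -0.1, "ty": 0.16, "tz": 0.04, "ax": -0.13, "ay": 0.108, "az": -0.175, "fingers": 0.4},
  {"tx": -0.1, "ty": 0.16, "tz": 0.04, "ax": -0.13, "ay": 0.108, "az": -0.175, "fingers": 0.4},
], squeeze=30)

```text
t: 24.13
eef_pos: [0.4151, -0.2495, 0.1187]
tool_rot: [0.957, 0.29, -0.001, -0.001]
wrist_force: [1.2, 0.4, -0.4]
opening: 0.0531
finger_force: 30.0
```

Emit:
carry_out([
  {"tx": -0.12, "ty": 0.1, "tz": 0, "ax": -0.052, "ay": 0.16, "az": -0.174, "fingers": 0.4},
  {"tx": -0.12, "ty": 0.1, "tz": 0, "ax": -0.052, "ay": 0.16, "az": -0.174, "fingers": 0.4},
  {"tx": -0.12, "ty": 0.1, "tz": 0, "ax": -0.052, "ay": 0.16, "az": -0.174, "fingers": 0.4},
  {"tx": -0.12, "ty": 0.1, "tz": 0, "ax": -0.052, "ay": 0.16, "az": -0.174, "fingers": 0.4},
  {"tx": -0.12, "ty": 0.1, "tz": 0, "ax": -0.052, "ay": 0.16, "az": -0.174, "fingers": 0.4},
  {"tx": -0.12, "ty": 0.1, "tz": 0, "ax": -0.052, "ay": 0.16, "az": -0.174, "fingers": 0.4},
  {"tx": -0.12, "ty": 0.1, "tz": 0, "ax": -0.052, "ay": 0.16, "az": -0.174, "fingers": 0.4},
], squeeze=30)

```text
t: 24.72
eef_pos: [0.3856, -0.2253, 0.1166]
tool_rot: [0.966, 0.013, -0.259, 0.002]
wrist_force: [-0.5, -0.4, -1.7]
opening: 0.0532
finger_force: 30.0
```

Emit:
carry_out([
  {"tx": -0.084, "ty": 0.06, "tz": 0, "ax": 0.041, "ay": 0.164, "az": -0.174, "fingers": 0.4},
  {"tx": -0.084, "ty": 0.06, "tz": 0, "ax": 0.041, "ay": 0.164, "az": -0.174, "fingers": 0.4},
  {"tx": -0.084, "ty": 0.06, "tz": 0, "ax": 0.041, "ay": 0.164, "az": -0.174, "fingers": 0.4},
  {"tx": -0.084, "ty": 0.06, "tz": 0, "ax": 0.041, "ay": 0.164, "az": -0.174, "fingers": 0.4},
  {"tx": -0.084, "ty": 0.06, "tz": 0, "ax": 0.041, "ay": 0.164, "az": -0.174, "fingers": 0.4},
  {"tx": -0.084, "ty": 0.06, "tz": 0, "ax": 0.041, "ay": 0.164, "az": -0.174, "fingers": 0.4},
  {"tx": -0.084, "ty": 0.06, "tz": 0, "ax": 0.041, "ay": 0.164, "az": -0.174, "fingers": 0.4},
  {"tx": -0.084, "ty": 0.06, "tz": 0, "ax": 0.041, "ay": 0.164, "az": -0.174, "fingers": 0.4},
  {"tx": -0.084, "ty": 0.06, "tz": 0, "ax": 0.041, "ay": 0.164, "az": -0.174, "fingers": 0.4},
], squeeze=30)

```text
t: 25.47
eef_pos: [0.3634, -0.2103, 0.1186]
tool_rot: [0.837, -0.227, -0.48, -0.131]
wrist_force: [0.9, 0.3, 0.1]
opening: 0.0532
finger_force: 30.0
```

Run:
```python
from h import *
s=env.sense(); print(s['eef_pos'],s['opening'])
chain(([.364,-.21,.032],Rt(-30,-60)))
```

```text
[ 0.36340297 -0.21026996  0.11860347] 0.05320184793894552
shift [ 0.002  0.001 -0.346] turn [0.0004 0.0018 0.0019] rows 2.1
```

Emit:
carry_out([
  {"tx": 0, "ty": 0, "tz": -0.12, "ax": 0, "ay": 0.002, "az": 0.002, "fingers": 0.4},
  {"tx": 0, "ty": 0, "tz": -0.24, "ax": 0, "ay": 0.002, "az": 0.002, "fingers": 0.4},
  {"tx": 0, "ty": 0, "tz": -0.31, "ax": 0, "ay": 0.002, "az": 0.002, "fingers": 0.4},
  {"tx": 0, "ty": 0, "tz": -0.35, "ax": 0, "ay": 0.002, "az": 0.002, "fingers": 0.4},
  {"tx": 0, "ty": 0, "tz": -0.35, "ax": 0, "ay": 0.002, "az": 0.002, "fingers": 0.4},
], squeeze=30)

```text
t: 25.88
eef_pos: [0.3633, -0.2095, 0.0307]
tool_rot: [0.836, -0.224, -0.484, -0.129]
wrist_force: [-0.9, 0.5, -0.7]
opening: 0.053
finger_force: 30.0
```

Emit:
carry_out([
  {"tx": 0, "ty": 0, "tz": -0.01, "ax": 0, "ay": 0, "az": 0, "fingers": 0.4},
  {"tx": 0, "ty": 0, "tz": -0.018, "ax": 0, "ay": 0, "az": 0, "fingers": 0.4},
  {"tx": 0, "ty": 0, "tz": -0.022, "ax": 0, "ay": 0, "az": 0, "fingers": 0.4},
  {"tx": 0, "ty": 0, "tz": -0.022, "ax": 0, "ay": 0, "az": 0, "fingers": 0.4},
], squeeze=30)

```text
t: 26.22
eef_pos: [0.3639, -0.2105, 0.027]
tool_rot: [0.836, -0.226, -0.484, -0.129]
wrist_force: [-0.0, -0.3, 5.1]
opening: 0.053
finger_force: 30.0
```

Emit:
carry_out([
  {"tx": 0, "ty": 0, "tz": 0.004, "ax": 0, "ay": 0, "az": 0, "fingers": 0.4},
  {"tx": 0, "ty": 0, "tz": 0.004, "ax": 0, "ay": 0, "az": 0, "fingers": 0.62},
  {"tx": 0, "ty": 0, "tz": 0.004, "ax": 0, "ay": 0, "az": 0, "fingers": 0.66},
  {"tx": 0, "ty": 0, "tz": 0.004, "ax": 0, "ay": 0, "az": 0, "fingers": 0.75},
  {"tx": 0, "ty": 0, "tz": 0.004, "ax": 0, "ay": 0, "az": 0, "fingers": 0.75},
  {"tx": 0.06, "ty": -0.035, "tz": 0.045, "ax": 0, "ay": 0, "az": 0, "fingers": 0.75},
  {"tx": 0.12, "ty": -0.07, "tz": 0.085, "ax": 0, "ay": 0, "az": 0, "fingers": 0.75},
  {"tx": 0.2, "ty": -0.11, "tz": 0.2, "ax": 0, "ay": 0, "az": 0, "fingers": 0.75},
  {"tx": 0.2, "ty": -0.11, "tz": 0.35, "ax": 0, "ay": 0, "az": 0, "fingers": 0.75},
  {"tx": 0.2, "ty": -0.11, "tz": 0.45, "ax": 0, "ay": 0, "az": 0, "fingers": 0.75},
], squeeze=30)

```text
t: 27.05
eef_pos: [0.4144, -0.2382, 0.1401]
tool_rot: [0.836, -0.226, -0.484, -0.128]
wrist_force: [0.9, 0.1, 0.4]
opening: 0.0689
finger_force: 0.0
```

Emit:
carry_out([
  {"tx": -0.02, "ty": 0.01, "tz": 0.104, "ax": -0.022, "ay": -0.17, "az": 0.244, "fingers": 0.45},
  {"tx": -0.096, "ty": 0.058, "tz": 0.104, "ax": -0.022, "ay": -0.17, "az": 0.244, "fingers": 0.45},
  {"tx": -0.096, "ty": 0.058, "tz": 0.104, "ax": -0.022, "ay": -0.17, "az": 0.244, "fingers": 0.45},
  {"tx": -0.096, "ty": 0.058, "tz": 0.104, "ax": -0.022, "ay": -0.17, "az": 0.244, "fingers": 0.45},
  {"tx": -0.096, "ty": 0.058, "tz": 0.104, "ax": -0.022, "ay": -0.17, "az": 0.244, "fingers": 0.45},
  {"tx": -0.096, "ty": 0.058, "tz": 0.104, "ax": -0.022, "ay": -0.17, "az": 0.244, "fingers": 0.45},
  {"tx": -0.096, "ty": 0.058, "tz": 0.104, "ax": -0.022, "ay": -0.17, "az": 0.244, "fingers": 0.45},
  {"tx": -0.096, "ty": 0.058, "tz": 0.104, "ax": -0.022, "ay": -0.17, "az": 0.244, "fingers": 0.45},
], squeeze=30)

```text
t: 27.72
eef_pos: [0.3894, -0.2224, 0.1652]
tool_rot: [0.958, 0.127, -0.255, 0.035]
wrist_force: [-0.6, -0.6, -0.2]
opening: 0.0413
finger_force: 0.0
```

Emit:
carry_out([
  {"tx": -0.116, "ty": 0.062, "tz": 0, "ax": 0.104, "ay": -0.136, "az": 0.244, "fingers": 0.45},
  {"tx": -0.116, "ty": 0.062, "tz": 0, "ax": 0.104, "ay": -0.136, "az": 0.244, "fingers": 0.45},
  {"tx": -0.116, "ty": 0.062, "tz": 0, "ax": 0.104, "ay": -0.136, "az": 0.244, "fingers": 0.45},
  {"tx": -0.116, "ty": 0.062, "tz": 0, "ax": 0.104, "ay": -0.136, "az": 0.244, "fingers": 0.45},
  {"tx": -0.116, "ty": 0.062, "tz": 0, "ax": 0.104, "ay": -0.136, "az": 0.244, "fingers": 0.45},
  {"tx": -0.116, "ty": 0.062, "tz": 0, "ax": 0.104, "ay": -0.136, "az": 0.244, "fingers": 0.45},
  {"tx": -0.116, "ty": 0.062, "tz": 0, "ax": 0.104, "ay": -0.136, "az": 0.244, "fingers": 0.45},
  {"tx": -0.116, "ty": 0.062, "tz": 0, "ax": 0.104, "ay": -0.136, "az": 0.244, "fingers": 0.45},
  {"tx": -0.116, "ty": 0.062, "tz": 0, "ax": 0.104, "ay": -0.136, "az": 0.244, "fingers": 0.45},
  {"tx": -0.116, "ty": 0.062, "tz": 0, "ax": 0.104, "ay": -0.136, "az": 0.244, "fingers": 0.45},
], squeeze=30)

```text
t: 28.55
eef_pos: [0.3601, -0.2081, 0.1644]
tool_rot: [0.868, 0.497, -0.001, 0.0]
wrist_force: [0.7, -0.3, 0.1]
opening: 0.0416
finger_force: 0.0
```

Run:
```python
from h import *
s,im=snap('wrist','w7.png');print(s['eef_pos'],s['opening'])
wplate(s,im,[.3623,-.2096],.15)
print(proj('wrist',[.3623,-.2096,.054],s))
chain(([.3623,-.2096,.160],Rt(60,0)))
```

```text
[ 0.36010258 -0.20810724  0.16437875] 0.04157285323117372
blob [280 168  13  74 908] [ 0.359  -0.2158  0.01  ] [[0.3714, -0.1835], [0.3809, -0.1891], [0.3451, -0.2509], [0.335, -0.2449]]
blob [202 248  35  37 874] [ 0.267  -0.2373  0.01  ] [[0.2651, -0.2123], [0.2941, -0.2293], [0.2728, -0.2623], [0.2428, -0.2448]]
blob [329 248  36  37 933] [ 0.3797 -0.303   0.01  ] [[0.3728, -0.2757], [0.4025, -0.2933], [0.3849, -0.3285], [0.3542, -0.3103]]
[286.25452339 209.02433622]
shift [ 0.007 -0.007 -0.017] turn [ 0.0003 -0.0005  0.0021] rows 0.1
```

Emit:
carry_out([
  {"tx": 0.007, "ty": -0.006, "tz": -0.15, "ax": 0, "ay": 0, "az": 0.002, "fingers": 0.45},
  {"tx": 0.007, "ty": -0.006, "tz": -0.3, "ax": 0, "ay": 0, "az": 0.002, "fingers": 0.45},
  {"tx": 0.007, "ty": -0.006, "tz": -0.42, "ax": 0, "ay": 0, "az": 0.002, "fingers": 0.45},
  {"tx": 0.007, "ty": -0.006, "tz": -0.49, "ax": 0, "ay": 0, "az": 0.002, "fingers": 0.45},
  {"tx": 0.007, "ty": -0.006, "tz": -0.512, "ax": 0, "ay": 0, "az": 0.002, "fingers": 0.45},
  {"tx": 0.007, "ty": -0.006, "tz": -0.512, "ax": 0, "ay": 0, "az": 0.002, "fingers": 0.3},
  {"tx": 0.007, "ty": -0.006, "tz": -0.512, "ax": 0, "ay": 0, "az": 0.002, "fingers": 0.18},
  {"tx": 0.007, "ty": -0.006, "tz": -0.512, "ax": 0, "ay": 0, "az": 0.002, "fingers": 0},
  {"tx": 0.007, "ty": -0.006, "tz": -0.512, "ax": 0, "ay": 0, "az": 0.002, "fingers": 0},
  {"tx": 0.007, "ty": -0.006, "tz": -0.512, "ax": 0, "ay": 0, "az": 0.002, "fingers": 0},
], squeeze=30)

```text
t: 29.43
eef_pos: [0.3629, -0.2097, 0.0372]
tool_rot: [0.865, 0.501, 0.0, 0.001]
wrist_force: [-0.1, 0.4, 0.1]
opening: 0.0123
finger_force: 0.0
```

Emit:
carry_out([
  {"tx": 0, "ty": 0, "tz": 0, "ax": 0, "ay": 0, "az": 0, "fingers": 0},
  {"tx": 0, "ty": 0, "tz": 0, "ax": 0, "ay": 0, "az": 0, "fingers": 0},
  {"tx": 0, "ty": 0, "tz": 0, "ax": 0, "ay": 0, "az": 0, "fingers": 0},
], squeeze=30)

```text
t: 29.68
eef_pos: [0.3628, -0.2097, 0.0371]
tool_rot: [0.865, 0.501, 0.0, 0.001]
wrist_force: [-0.3, 1.7, 6.7]
opening: 0.0094
finger_force: 30.0
```

Emit:
carry_out([
  {"tx": 0, "ty": 0, "tz": 0.1, "ax": 0, "ay": 0, "az": 0, "fingers": 0},
  {"tx": 0, "ty": 0, "tz": 0.25, "ax": 0, "ay": 0, "az": 0, "fingers": 0},
  {"tx": 0, "ty": 0, "tz": 0.4, "ax": 0, "ay": 0, "az": 0, "fingers": 0},
  {"tx": 0, "ty": 0, "tz": 0.55, "ax": 0, "ay": 0, "az": 0, "fingers": 0},
  {"tx": 0, "ty": 0, "tz": 0.7, "ax": 0, "ay": 0, "az": 0, "fingers": 0},
  {"tx": 0, "ty": 0, "tz": 0.82, "ax": 0, "ay": 0, "az": 0, "fingers": 0},
  {"tx": 0, "ty": 0, "tz": 0.82, "ax": 0, "ay": 0, "az": 0, "fingers": 0},
], squeeze=30)

```text
t: 30.27
eef_pos: [0.3644, -0.211, 0.2472]
tool_rot: [0.865, 0.501, 0.002, 0.006]
wrist_force: [1.0, -0.5, -0.5]
opening: 0.0096
finger_force: 30.0
```

Emit:
carry_out([
  {"tx": 0.352, "ty": 0.838, "tz": 0.036, "ax": 0, "ay": 0, "az": 0.083, "fingers": 0},
  {"tx": 0.352, "ty": 0.838, "tz": 0.036, "ax": 0, "ay": 0, "az": 0.083, "fingers": 0},
  {"tx": 0.352, "ty": 0.838, "tz": 0.036, "ax": 0, "ay": 0, "az": 0.083, "fingers": 0},
  {"tx": 0.352, "ty": 0.838, "tz": 0.036, "ax": 0, "ay": 0, "az": 0.083, "fingers": 0},
  {"tx": 0.352, "ty": 0.838, "tz": 0.036, "ax": 0, "ay": 0, "az": 0.083, "fingers": 0},
  {"tx": 0.352, "ty": 0.838, "tz": 0.036, "ax": 0, "ay": 0, "az": 0.083, "fingers": 0},
], squeeze=30)

```text
t: 30.77
eef_pos: [0.4509, 0.0041, 0.2498]
tool_rot: [0.792, 0.61, 0.0, -0.001]
wrist_force: [-0.5, 0.1, -2.4]
opening: 0.0098
finger_force: 30.0
```

Emit:
carry_out([
  {"tx": 0.32, "ty": 0.854, "tz": 0, "ax": 0, "ay": 0, "az": 0.083, "fingers": 0},
  {"tx": 0.32, "ty": 0.854, "tz": 0, "ax": 0, "ay": 0, "az": 0.083, "fingers": 0},
  {"tx": 0.32, "ty": 0.854, "tz": 0, "ax": 0, "ay": 0, "az": 0.083, "fingers": 0},
  {"tx": 0.32, "ty": 0.854, "tz": 0, "ax": 0, "ay": 0, "az": 0.083, "fingers": 0},
  {"tx": 0.32, "ty": 0.854, "tz": 0, "ax": 0, "ay": 0, "az": 0.083, "fingers": 0},
  {"tx": 0.32, "ty": 0.854, "tz": 0, "ax": 0, "ay": 0, "az": 0.083, "fingers": 0},
  {"tx": 0.32, "ty": 0.854, "tz": 0, "ax": 0, "ay": 0, "az": 0.083, "fingers": 0},
  {"tx": 0.32, "ty": 0.854, "tz": 0, "ax": 0, "ay": 0, "az": 0.083, "fingers": 0},
], squeeze=30)

```text
t: 31.43
eef_pos: [0.5297, 0.2143, 0.2488]
tool_rot: [0.706, 0.708, -0.001, -0.0]
wrist_force: [-1.0, -0.4, -0.9]
opening: 0.0096
finger_force: 30.0
```

Run:
```python
from h import *
Rp=R.from_euler('y',20,degrees=True)*Rt(90,0)
b=np.array([.6185,.2134,.0357]);u=np.array([np.sin(np.radians(20)),0,np.cos(np.radians(20))])
s,im=snap('wrist','w8.png');print(s['eef_pos'],s['opening'],(Rt(90,0)*R.from_quat(s['tool_rot']).inv()).as_rotvec())
cv2.imwrite('pics/w8b.png',cv2.resize(im[:300,150:430,::-1],(560,600),interpolation=cv2.INTER_CUBIC))
chain((b+u*.0963,Rp),(b+u*.0563,Rp),(b+u*.0463,Rp),(b+u*.0363,Rp))
```

```text
[0.52974889 0.21433521 0.24882299] 0.009641074917187466 [ 0.00148295 -0.00247147 -0.00232325]
shift [ 0.487  0.    -0.492] turn [ 0.0004  0.1104 -0.0004] rows 4.2
shift [-0.055  0.    -0.15 ] turn [0. 0. 0.] rows 1.0
shift [-0.014  0.    -0.038] turn [0. 0. 0.] rows 0.2
shift [-0.014  0.    -0.038] turn [0. 0. 0.] rows 0.2
```

View pics/w8b.png

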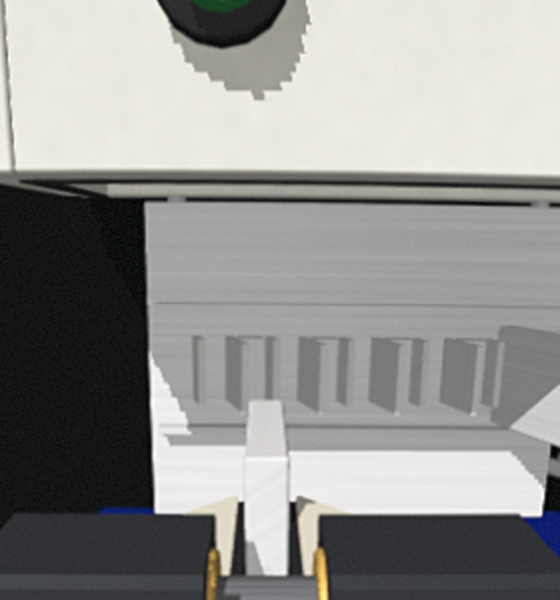

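Emit:
carry_out([
  {"tx": 0.1, "ty": 0, "tz": -0.08, "ax": 0, "ay": 0.04, "az": 0, "fingers": 0},
  {"tx": 0.2, "ty": 0, "tz": -0.16, "ax": 0, "ay": 0.08, "az": 0, "fingers": 0},
  {"tx": 0.3, "ty": 0, "tz": -0.26, "ax": 0, "ay": 0.111, "az": 0, "fingers": 0},
  {"tx": 0.4, "ty": 0, "tz": -0.36, "ax": 0, "ay": 0.111, "az": 0, "fingers": 0},
  {"tx": 0.485, "ty": -0.002, "tz": -0.44, "ax": 0, "ay": 0.111, "az": 0, "fingers": 0},
  {"tx": 0.485, "ty": -0.002, "tz": -0.49, "ax": 0, "ay": 0.111, "az": 0, "fingers": 0},
  {"tx": 0.485, "ty": -0.002, "tz": -0.49, "ax": 0, "ay": 0.111, "az": 0, "fingers": 0},
  {"tx": 0.485, "ty": -0.002, "tz": -0.49, "ax": 0, "ay": 0.111, "az": 0, "fingers": 0},
], squeeze=30)

```text
t: 32.15
eef_pos: [0.6511, 0.2116, 0.1271]
tool_rot: [0.697, 0.696, -0.124, -0.123]
wrist_force: [-0.1, 0.1, 0.4]
opening: 0.0098
finger_force: 30.0
```

Emit:
carry_out([
  {"tx": -0.027, "ty": 0, "tz": -0.075, "ax": 0, "ay": 0, "az": 0, "fingers": 0},
  {"tx": -0.053, "ty": 0, "tz": -0.145, "ax": 0, "ay": 0, "az": 0, "fingers": 0},
  {"tx": -0.053, "ty": 0, "tz": -0.145, "ax": 0, "ay": 0, "az": 0, "fingers": 0},
  {"tx": -0.053, "ty": 0, "tz": -0.145, "ax": 0, "ay": 0, "az": 0, "fingers": 0},
], squeeze=30)

```text
t: 32.48
eef_pos: [0.638, 0.213, 0.0937]
tool_rot: [0.696, 0.697, -0.123, -0.122]
wrist_force: [0.3, -0.7, 0.1]
opening: 0.01
finger_force: 30.0
```

Run:
```python
from h import *
Rp=R.from_euler('y',20,degrees=True)*Rt(90,0)
b=np.array([.6185,.2134,.0357]);u=np.array([np.sin(np.radians(20)),0,np.cos(np.radians(20))])
s=env.sense();print(s['eef_pos'],s['opening'],(Rp*R.from_quat(s['tool_rot']).inv()).as_rotvec(),s['wrist_force'])
chain((b+u*.0571,Rp))
chain((b+u*.0371,Rp))
```

```text
[0.63804596 0.21298931 0.09366168] 0.009970431788873033 [ 0.00021341  0.00109236 -0.00037458] [ 0.26225526 -0.66255618  0.07505134]
shift [-0.     0.002 -0.017] turn [ 0.0001  0.0003 -0.0001] rows 0.1
shift [-0.027  0.002 -0.092] turn [ 0.0001  0.0003 -0.0001] rows 0.6
```

Emit:
carry_out([
  {"tx": -0.002, "ty": 0, "tz": -0.02, "ax": 0, "ay": 0, "az": 0, "fingers": 0},
  {"tx": -0.009, "ty": 0, "tz": -0.043, "ax": 0, "ay": 0, "az": 0, "fingers": 0},
  {"tx": -0.009, "ty": 0, "tz": -0.043, "ax": 0, "ay": 0, "az": 0, "fingers": 0},
  {"tx": -0.009, "ty": 0, "tz": -0.043, "ax": 0, "ay": 0, "az": 0, "fingers": 0},
], squeeze=30)

```text
t: 32.82
eef_pos: [0.636, 0.2132, 0.0809]
tool_rot: [0.696, 0.697, -0.123, -0.123]
wrist_force: [-0.1, 0.2, -1.4]
opening: 0.0094
finger_force: 30.0
```

Emit:
carry_out([
  {"tx": -0.006, "ty": 0, "tz": -0.016, "ax": 0, "ay": 0, "az": 0, "fingers": 0},
  {"tx": -0.012, "ty": 0, "tz": -0.032, "ax": 0, "ay": 0, "az": 0, "fingers": 0},
  {"tx": -0.015, "ty": 0, "tz": -0.042, "ax": 0, "ay": 0, "az": 0, "fingers": 0},
  {"tx": -0.015, "ty": 0, "tz": -0.042, "ax": 0, "ay": 0, "az": 0, "fingers": 0},
], squeeze=30)

```text
t: 33.15
eef_pos: [0.6323, 0.2133, 0.0704]
tool_rot: [0.696, 0.697, -0.123, -0.122]
wrist_force: [0.1, 0.5, 0.8]
opening: 0.0096
finger_force: 30.0
```

Emit:
carry_out([
  {"tx": 0, "ty": 0, "tz": 0, "ax": 0, "ay": 0, "az": 0, "fingers": 0.2},
  {"tx": 0, "ty": 0, "tz": 0, "ax": 0, "ay": 0, "az": 0, "fingers": 0.2},
  {"tx": 0, "ty": 0, "tz": 0, "ax": 0, "ay": 0, "az": 0, "fingers": 0.2},
  {"tx": 0.014, "ty": 0, "tz": 0.04, "ax": 0, "ay": 0, "az": 0, "fingers": 0.2},
  {"tx": 0.035, "ty": 0, "tz": 0.1, "ax": 0, "ay": 0, "az": 0, "fingers": 0.2},
  {"tx": 0.06, "ty": 0, "tz": 0.17, "ax": 0, "ay": 0, "az": 0, "fingers": 0.2},
  {"tx": 0.05, "ty": 0, "tz": 0.32, "ax": 0, "ay": 0, "az": 0, "fingers": 0.2},
  {"tx": 0, "ty": 0, "tz": 0.46, "ax": 0, "ay": 0, "az": 0, "fingers": 0.2},
  {"tx": -0.08, "ty": 0, "tz": 0.6, "ax": 0, "ay": 0, "az": 0, "fingers": 0.2},
  {"tx": -0.15, "ty": 0, "tz": 0.7, "ax": 0, "ay": 0, "az": 0, "fingers": 0.2},
], squeeze=30)

```text
t: 33.98
eef_pos: [0.5946, 0.2132, 0.2481]
tool_rot: [0.696, 0.697, -0.122, -0.122]
wrist_force: [0.2, -0.1, 1.1]
opening: 0.0186
finger_force: 0.0
```

Emit:
carry_out([
  {"tx": -0.3, "ty": -0.862, "tz": -0.043, "ax": 0.07, "ay": -0.116, "az": -0.08, "fingers": 1},
  {"tx": -0.3, "ty": -0.862, "tz": -0.043, "ax": 0.07, "ay": -0.116, "az": -0.08, "fingers": 1},
  {"tx": -0.3, "ty": -0.862, "tz": -0.043, "ax": 0.07, "ay": -0.116, "az": -0.08, "fingers": 1},
  {"tx": -0.3, "ty": -0.862, "tz": -0.043, "ax": 0.07, "ay": -0.116, "az": -0.08, "fingers": 1},
  {"tx": -0.3, "ty": -0.862, "tz": -0.043, "ax": 0.07, "ay": -0.116, "az": -0.08, "fingers": 1},
  {"tx": -0.3, "ty": -0.862, "tz": -0.043, "ax": 0.07, "ay": -0.116, "az": -0.08, "fingers": 1},
  {"tx": -0.3, "ty": -0.862, "tz": -0.043, "ax": 0.07, "ay": -0.116, "az": -0.08, "fingers": 1},
], squeeze=30)

```text
t: 34.57
eef_pos: [0.5177, -0.0074, 0.2347]
tool_rot: [0.772, 0.622, 0.097, -0.083]
wrist_force: [0.6, -1.2, -0.0]
opening: 0.0603
finger_force: 0.0
```

Run:
```python
from plates import *
im=plates(); cv2.imwrite('pics/t9.png',im)
chain(([.54,-.2,.2],Rt(54.2,30)),([.5927,-.3480,.085],Rt(54.2,30)))
```

```text
plate [ 0.6639 -0.0531  0.01  ] yaw 63.5 size 0.114 0.03
plate [ 0.5908 -0.3472  0.01  ] yaw 53.7 size 0.055 0.056
plate [ 0.5288 -0.0559  0.01  ] yaw 87.9 size 0.04 0.076
plate [ 0.4484 -0.0327  0.01  ] yaw 78.5 size 0.053 0.073
shift [ 0.084 -0.78  -0.14 ] turn [ 0.0768 -0.0369 -0.1306] rows 4.8
shift [ 0.211 -0.592 -0.46 ] turn [0. 0. 0.] rows 4.7
```

Emit:
carry_out([
  {"tx": 0.085, "ty": -0.78, "tz": -0.14, "ax": 0.077, "ay": -0.037, "az": -0.131, "fingers": 1},
  {"tx": 0.085, "ty": -0.78, "tz": -0.14, "ax": 0.077, "ay": -0.037, "az": -0.131, "fingers": 1},
  {"tx": 0.085, "ty": -0.78, "tz": -0.14, "ax": 0.077, "ay": -0.037, "az": -0.131, "fingers": 1},
  {"tx": 0.085, "ty": -0.78, "tz": -0.14, "ax": 0.077, "ay": -0.037, "az": -0.131, "fingers": 1},
  {"tx": 0.085, "ty": -0.78, "tz": -0.14, "ax": 0.077, "ay": -0.037, "az": -0.131, "fingers": 1},
  {"tx": 0.085, "ty": -0.78, "tz": -0.14, "ax": 0.077, "ay": -0.037, "az": -0.131, "fingers": 1},
], squeeze=30)

```text
t: 35.12
eef_pos: [0.5414, -0.2027, 0.1973]
tool_rot: [0.86, 0.439, 0.231, -0.118]
wrist_force: [-0.1, -0.0, -0.2]
opening: 0.0917
finger_force: 0.0
```

Emit:
carry_out([
  {"tx": 0.21, "ty": -0.592, "tz": -0.46, "ax": 0, "ay": 0, "az": 0, "fingers": 1},
  {"tx": 0.21, "ty": -0.592, "tz": -0.46, "ax": 0, "ay": 0, "az": 0, "fingers": 1},
  {"tx": 0.21, "ty": -0.592, "tz": -0.46, "ax": 0, "ay": 0, "az": 0, "fingers": 1},
  {"tx": 0.21, "ty": -0.592, "tz": -0.46, "ax": 0, "ay": 0, "az": 0, "fingers": 1},
  {"tx": 0.21, "ty": -0.592, "tz": -0.46, "ax": 0, "ay": 0, "az": 0, "fingers": 1},
  {"tx": 0.21, "ty": -0.592, "tz": -0.46, "ax": 0, "ay": 0, "az": 0, "fingers": 1},
  {"tx": 0.21, "ty": -0.592, "tz": -0.46, "ax": 0, "ay": 0, "az": 0, "fingers": 1},
  {"tx": 0.21, "ty": -0.592, "tz": -0.46, "ax": 0, "ay": 0, "az": 0, "fingers": 1},
], squeeze=30)

```text
t: 35.78
eef_pos: [0.5944, -0.3436, 0.0848]
tool_rot: [0.858, 0.442, 0.231, -0.119]
wrist_force: [0.1, 0.7, 0.9]
opening: 0.0918
finger_force: 0.0
```

Run:
```python
from h import *
s,im=snap('wrist','w10.png');print(s['eef_pos'],s['q'].round(2),s['opening'],(Rt(54.2,30)*R.from_quat(s['tool_rot']).inv()).as_rotvec())
wplate(s,im,[.592,-.3475])
chain(([.592,-.3475,.008],Rt(54.2,30)))
```

```text
[ 0.59437677 -0.34358692  0.0848279 ] [-0.87  0.81  1.22  0.53  1.29 -0.45] 0.09175257790607345 [-0.00107373  0.00126608 -0.00574295]
blob [ 249  248   75   37 2759] [ 0.6006 -0.3392  0.01  ] [[0.5861, -0.3127], [0.6303, -0.3442], [0.6146, -0.365], [0.5715, -0.3342]]
shift [-0.009 -0.015 -0.31 ] turn [-0.      0.0006 -0.0018] rows 1.9
```

Emit:
carry_out([
  {"tx": -0.009, "ty": -0.02, "tz": -0.15, "ax": 0, "ay": 0, "az": 0, "fingers": 1},
  {"tx": -0.009, "ty": -0.02, "tz": -0.26, "ax": 0, "ay": 0, "az": 0, "fingers": 1},
  {"tx": -0.009, "ty": -0.02, "tz": -0.308, "ax": 0, "ay": 0, "az": 0, "fingers": 1},
  {"tx": -0.009, "ty": -0.02, "tz": -0.308, "ax": 0, "ay": 0, "az": 0, "fingers": 0.8},
  {"tx": -0.009, "ty": -0.02, "tz": -0.308, "ax": 0, "ay": 0, "az": 0, "fingers": 0.7},
  {"tx": -0.009, "ty": -0.02, "tz": -0.308, "ax": 0, "ay": 0, "az": 0, "fingers": 0.7},
  {"tx": -0.009, "ty": -0.02, "tz": -0.308, "ax": 0, "ay": 0, "az": 0, "fingers": 0.7},
], squeeze=30)

```text
t: 36.42
eef_pos: [0.5922, -0.3507, 0.0097]
tool_rot: [0.859, 0.442, 0.231, -0.117]
wrist_force: [-0.7, -0.1, -0.2]
opening: 0.0693
finger_force: 0.0
```

Run:
```python
from h import *
s=env.sense(); print(s['eef_pos'],s['opening'],s['wrist_force'])
chain(([.592,-.349,.0075],Rt(54.2,30)))
Rc=R.from_quat(s['tool_rot'])
chainc([.592,-.349,.0075],Rc,([.56,-.31,.11],Rc),([.48,-.27,.12],Rt(26,0)),([.41,-.235,.12],Rt(-2,-30)),([.364,-.21,.12],Rt(-30,-60)))
```

```text
[ 0.59218321 -0.35074375  0.0096908 ] 0.06934932369819212 [-0.71196819 -0.13421988 -0.21584652]
shift [-0.001  0.007 -0.009] turn [ 0.0006  0.0011 -0.0014] rows 0.1
shift [-0.128  0.156  0.41 ] turn [0. 0. 0.] rows 2.7
shift [-0.32  0.16  0.04] turn [-0.1079  0.1294 -0.1547] rows 5.8
shift [-0.28  0.14  0.  ] turn [-0.035   0.1646 -0.152 ] rows 5.7
shift [-0.184  0.1    0.   ] turn [ 0.0464  0.1618 -0.152 ] rows 5.7
```

Emit:
carry_out([
  {"tx": 0, "ty": 0.007, "tz": -0.009, "ax": 0, "ay": 0, "az": 0, "fingers": 0.4},
  {"tx": 0, "ty": 0.007, "tz": -0.009, "ax": 0, "ay": 0, "az": 0, "fingers": 0.4},
  {"tx": 0, "ty": 0.007, "tz": -0.009, "ax": 0, "ay": 0, "az": 0, "fingers": 0.4},
  {"tx": 0, "ty": 0.007, "tz": -0.009, "ax": 0, "ay": 0, "az": 0, "fingers": 0.4},
  {"tx": 0, "ty": 0.007, "tz": -0.009, "ax": 0, "ay": 0, "az": 0, "fingers": 0.4},
  {"tx": 0, "ty": 0.007, "tz": -0.009, "ax": 0, "ay": 0, "az": 0, "fingers": 0.4},
], squeeze=30)

```text
t: 36.92
eef_pos: [0.5915, -0.3484, 0.0058]
tool_rot: [0.859, 0.442, 0.231, -0.118]
wrist_force: [-0.7, 1.3, 4.1]
opening: 0.0533
finger_force: 30.0
```

Emit:
carry_out([
  {"tx": 0, "ty": 0, "tz": 0.13, "ax": 0, "ay": 0, "az": 0, "fingers": 0.4},
  {"tx": -0.06, "ty": 0.08, "tz": 0.26, "ax": 0, "ay": 0, "az": 0, "fingers": 0.4},
  {"tx": -0.128, "ty": 0.156, "tz": 0.41, "ax": 0, "ay": 0, "az": 0, "fingers": 0.4},
  {"tx": -0.128, "ty": 0.156, "tz": 0.41, "ax": 0, "ay": 0, "az": 0, "fingers": 0.4},
], squeeze=30)

```text
t: 37.25
eef_pos: [0.5592, -0.3087, 0.1134]
tool_rot: [0.858, 0.443, 0.232, -0.116]
wrist_force: [1.6, -0.4, 0.4]
opening: 0.0532
finger_force: 30.0
```

Emit:
carry_out([
  {"tx": -0.32, "ty": 0.16, "tz": 0.04, "ax": -0.108, "ay": 0.129, "az": -0.155, "fingers": 0.4},
  {"tx": -0.32, "ty": 0.16, "tz": 0.04, "ax": -0.108, "ay": 0.129, "az": -0.155, "fingers": 0.4},
  {"tx": -0.32, "ty": 0.16, "tz": 0.04, "ax": -0.108, "ay": 0.129, "az": -0.155, "fingers": 0.4},
  {"tx": -0.32, "ty": 0.16, "tz": 0.04, "ax": -0.108, "ay": 0.129, "az": -0.155, "fingers": 0.4},
  {"tx": -0.32, "ty": 0.16, "tz": 0.04, "ax": -0.108, "ay": 0.129, "az": -0.155, "fingers": 0.4},
  {"tx": -0.32, "ty": 0.16, "tz": 0.04, "ax": -0.108, "ay": 0.129, "az": -0.155, "fingers": 0.4},
  {"tx": -0.32, "ty": 0.16, "tz": 0.04, "ax": -0.108, "ay": 0.129, "az": -0.155, "fingers": 0.4},
], squeeze=30)

```text
t: 37.83
eef_pos: [0.4807, -0.2682, 0.1179]
tool_rot: [0.975, 0.223, -0.0, 0.001]
wrist_force: [1.1, 0.6, -1.0]
opening: 0.0534
finger_force: 30.0
```

Emit:
carry_out([
  {"tx": -0.28, "ty": 0.14, "tz": 0, "ax": -0.035, "ay": 0.165, "az": -0.152, "fingers": 0.4},
  {"tx": -0.28, "ty": 0.14, "tz": 0, "ax": -0.035, "ay": 0.165, "az": -0.152, "fingers": 0.4},
  {"tx": -0.28, "ty": 0.14, "tz": 0, "ax": -0.035, "ay": 0.165, "az": -0.152, "fingers": 0.4},
  {"tx": -0.28, "ty": 0.14, "tz": 0, "ax": -0.035, "ay": 0.165, "az": -0.152, "fingers": 0.4},
  {"tx": -0.28, "ty": 0.14, "tz": 0, "ax": -0.035, "ay": 0.165, "az": -0.152, "fingers": 0.4},
  {"tx": -0.28, "ty": 0.14, "tz": 0, "ax": -0.035, "ay": 0.165, "az": -0.152, "fingers": 0.4},
  {"tx": -0.28, "ty": 0.14, "tz": 0, "ax": -0.035, "ay": 0.165, "az": -0.152, "fingers": 0.4},
], squeeze=30)

```text
t: 38.42
eef_pos: [0.4098, -0.2345, 0.1154]
tool_rot: [0.965, -0.017, -0.26, -0.007]
wrist_force: [-0.7, 0.8, -0.9]
opening: 0.0531
finger_force: 30.0
```

Emit:
carry_out([
  {"tx": -0.184, "ty": 0.1, "tz": 0, "ax": 0.046, "ay": 0.162, "az": -0.152, "fingers": 0.4},
  {"tx": -0.184, "ty": 0.1, "tz": 0, "ax": 0.046, "ay": 0.162, "az": -0.152, "fingers": 0.4},
  {"tx": -0.184, "ty": 0.1, "tz": 0, "ax": 0.046, "ay": 0.162, "az": -0.152, "fingers": 0.4},
  {"tx": -0.184, "ty": 0.1, "tz": 0, "ax": 0.046, "ay": 0.162, "az": -0.152, "fingers": 0.4},
  {"tx": -0.184, "ty": 0.1, "tz": 0, "ax": 0.046, "ay": 0.162, "az": -0.152, "fingers": 0.4},
  {"tx": -0.184, "ty": 0.1, "tz": 0, "ax": 0.046, "ay": 0.162, "az": -0.152, "fingers": 0.4},
  {"tx": -0.184, "ty": 0.1, "tz": 0, "ax": 0.046, "ay": 0.162, "az": -0.152, "fingers": 0.4},
  {"tx": -0.184, "ty": 0.1, "tz": 0, "ax": 0.046, "ay": 0.162, "az": -0.152, "fingers": 0.4},
  {"tx": -0.184, "ty": 0.1, "tz": 0, "ax": 0.046, "ay": 0.162, "az": -0.152, "fingers": 0.4},
], squeeze=30)

```text
t: 39.17
eef_pos: [0.3632, -0.2095, 0.1179]
tool_rot: [0.837, -0.224, -0.481, -0.13]
wrist_force: [0.6, 1.0, -0.1]
opening: 0.0535
finger_force: 30.0
```

Run:
```python
from h import *
s=env.sense(); print(s['eef_pos'],s['opening'])
chain(([.364,-.21,.031],Rt(-30,-60)))
```

```text
[ 0.36315122 -0.20946811  0.11794566] 0.053522655621413416
shift [ 0.003 -0.002 -0.348] turn [0.0003 0.001  0.0002] rows 2.1
```

Emit:
carry_out([
  {"tx": 0, "ty": 0, "tz": -0.12, "ax": 0, "ay": 0.001, "az": 0, "fingers": 0.4},
  {"tx": 0, "ty": 0, "tz": -0.24, "ax": 0, "ay": 0.001, "az": 0, "fingers": 0.4},
  {"tx": 0, "ty": 0, "tz": -0.31, "ax": 0, "ay": 0.001, "az": 0, "fingers": 0.4},
  {"tx": 0, "ty": 0, "tz": -0.348, "ax": 0, "ay": 0.001, "az": 0, "fingers": 0.4},
  {"tx": 0, "ty": 0, "tz": -0.348, "ax": 0, "ay": 0.001, "az": 0, "fingers": 0.4},
], squeeze=30)

```text
t: 39.58
eef_pos: [0.3631, -0.2088, 0.0302]
tool_rot: [0.836, -0.225, -0.484, -0.129]
wrist_force: [-0.4, 1.0, -0.2]
opening: 0.0534
finger_force: 30.0
```

Emit:
carry_out([
  {"tx": 0, "ty": 0, "tz": -0.008, "ax": 0, "ay": 0, "az": 0, "fingers": 0.4},
  {"tx": 0, "ty": 0, "tz": -0.014, "ax": 0, "ay": 0, "az": 0, "fingers": 0.4},
  {"tx": 0, "ty": 0, "tz": -0.018, "ax": 0, "ay": 0, "az": 0, "fingers": 0.4},
  {"tx": 0, "ty": 0, "tz": -0.018, "ax": 0, "ay": 0, "az": 0, "fingers": 0.4},
], squeeze=30)

```text
t: 39.92
eef_pos: [0.3637, -0.2097, 0.027]
tool_rot: [0.836, -0.226, -0.484, -0.128]
wrist_force: [0.3, -0.1, 0.7]
opening: 0.0529
finger_force: 30.0
```

Emit:
carry_out([
  {"tx": 0, "ty": 0, "tz": -0.004, "ax": 0, "ay": 0, "az": 0, "fingers": 0.4},
  {"tx": 0, "ty": 0, "tz": -0.007, "ax": 0, "ay": 0, "az": 0, "fingers": 0.4},
  {"tx": 0, "ty": 0, "tz": -0.007, "ax": 0, "ay": 0, "az": 0, "fingers": 0.4},
], squeeze=30)

```text
t: 40.17
eef_pos: [0.3635, -0.2097, 0.0268]
tool_rot: [0.835, -0.226, -0.485, -0.129]
wrist_force: [1.8, -1.6, 11.5]
opening: 0.0535
finger_force: 30.0
```

Emit:
carry_out([
  {"tx": 0, "ty": 0, "tz": 0.006, "ax": 0, "ay": 0, "az": 0, "fingers": 0.4},
  {"tx": 0, "ty": 0, "tz": 0.006, "ax": 0, "ay": 0, "az": 0, "fingers": 0.62},
  {"tx": 0, "ty": 0, "tz": 0.006, "ax": 0, "ay": 0, "az": 0, "fingers": 0.66},
  {"tx": 0, "ty": 0, "tz": 0.006, "ax": 0, "ay": 0, "az": 0, "fingers": 0.75},
  {"tx": 0, "ty": 0, "tz": 0.006, "ax": 0, "ay": 0, "az": 0, "fingers": 0.75},
  {"tx": 0.06, "ty": -0.035, "tz": 0.045, "ax": 0, "ay": 0, "az": 0, "fingers": 0.75},
  {"tx": 0.12, "ty": -0.07, "tz": 0.085, "ax": 0, "ay": 0, "az": 0, "fingers": 0.75},
  {"tx": 0.2, "ty": -0.11, "tz": 0.2, "ax": 0, "ay": 0, "az": 0, "fingers": 0.75},
  {"tx": 0.2, "ty": -0.11, "tz": 0.35, "ax": 0, "ay": 0, "az": 0, "fingers": 0.75},
  {"tx": 0.2, "ty": -0.11, "tz": 0.45, "ax": 0, "ay": 0, "az": 0, "fingers": 0.75},
], squeeze=30)

```text
t: 41.0
eef_pos: [0.4141, -0.2375, 0.1388]
tool_rot: [0.836, -0.226, -0.484, -0.128]
wrist_force: [0.4, -0.3, 0.8]
opening: 0.069
finger_force: 0.0
```

Emit:
carry_out([
  {"tx": -0.02, "ty": 0.01, "tz": 0.104, "ax": -0.022, "ay": -0.17, "az": 0.244, "fingers": 0.45},
  {"tx": -0.096, "ty": 0.058, "tz": 0.104, "ax": -0.022, "ay": -0.17, "az": 0.244, "fingers": 0.45},
  {"tx": -0.096, "ty": 0.058, "tz": 0.104, "ax": -0.022, "ay": -0.17, "az": 0.244, "fingers": 0.45},
  {"tx": -0.096, "ty": 0.058, "tz": 0.104, "ax": -0.022, "ay": -0.17, "az": 0.244, "fingers": 0.45},
  {"tx": -0.096, "ty": 0.058, "tz": 0.104, "ax": -0.022, "ay": -0.17, "az": 0.244, "fingers": 0.45},
  {"tx": -0.096, "ty": 0.058, "tz": 0.104, "ax": -0.022, "ay": -0.17, "az": 0.244, "fingers": 0.45},
  {"tx": -0.096, "ty": 0.058, "tz": 0.104, "ax": -0.022, "ay": -0.17, "az": 0.244, "fingers": 0.45},
  {"tx": -0.096, "ty": 0.058, "tz": 0.104, "ax": -0.022, "ay": -0.17, "az": 0.244, "fingers": 0.45},
], squeeze=30)

```text
t: 41.67
eef_pos: [0.3892, -0.2216, 0.1638]
tool_rot: [0.958, 0.127, -0.255, 0.035]
wrist_force: [0.1, -0.3, 0.6]
opening: 0.0411
finger_force: 0.0
```

Emit:
carry_out([
  {"tx": -0.11, "ty": 0.06, "tz": 0, "ax": 0.104, "ay": -0.136, "az": 0.244, "fingers": 0.45},
  {"tx": -0.11, "ty": 0.06, "tz": 0, "ax": 0.104, "ay": -0.136, "az": 0.244, "fingers": 0.45},
  {"tx": -0.11, "ty": 0.06, "tz": 0, "ax": 0.104, "ay": -0.136, "az": 0.244, "fingers": 0.45},
  {"tx": -0.11, "ty": 0.06, "tz": 0, "ax": 0.104, "ay": -0.136, "az": 0.244, "fingers": 0.45},
  {"tx": -0.11, "ty": 0.06, "tz": 0, "ax": 0.104, "ay": -0.136, "az": 0.244, "fingers": 0.45},
  {"tx": -0.11, "ty": 0.06, "tz": 0, "ax": 0.104, "ay": -0.136, "az": 0.244, "fingers": 0.45},
  {"tx": -0.11, "ty": 0.06, "tz": 0, "ax": 0.104, "ay": -0.136, "az": 0.244, "fingers": 0.45},
  {"tx": -0.11, "ty": 0.06, "tz": 0, "ax": 0.104, "ay": -0.136, "az": 0.244, "fingers": 0.45},
  {"tx": -0.11, "ty": 0.06, "tz": 0, "ax": 0.104, "ay": -0.136, "az": 0.244, "fingers": 0.45},
  {"tx": -0.11, "ty": 0.06, "tz": 0, "ax": 0.104, "ay": -0.136, "az": 0.244, "fingers": 0.45},
], squeeze=30)

```text
t: 42.5
eef_pos: [0.3614, -0.2079, 0.1631]
tool_rot: [0.868, 0.496, -0.001, 0.0]
wrist_force: [-0.6, 0.4, 0.9]
opening: 0.0412
finger_force: 0.0
```

Run:
```python
from h import *
s,im=snap('wrist','w11.png');print(s['eef_pos'],s['opening'])
wplate(s,im,[.3623,-.2096],.05)
print(proj('wrist',[.3628,-.2093,.054],s))
chain(([.3628,-.2093,.0363],Rt(60,0)))
```

```text
[ 0.36136037 -0.20786052  0.1630908 ] 0.04117054754704767
blob [279 168  14  75 966] [ 0.3596 -0.2162  0.01  ] [[0.372, -0.1827], [0.3823, -0.1887], [0.346, -0.251], [0.3352, -0.2446]]
[285.41990703 209.85833539]
shift [ 0.004 -0.007 -0.507] turn [ 0.0003 -0.0004  0.0024] rows 3.0
```

Emit:
carry_out([
  {"tx": 0.004, "ty": -0.006, "tz": -0.15, "ax": 0, "ay": 0, "az": 0.002, "fingers": 0.45},
  {"tx": 0.004, "ty": -0.006, "tz": -0.3, "ax": 0, "ay": 0, "az": 0.002, "fingers": 0.45},
  {"tx": 0.004, "ty": -0.006, "tz": -0.42, "ax": 0, "ay": 0, "az": 0.002, "fingers": 0.45},
  {"tx": 0.004, "ty": -0.006, "tz": -0.49, "ax": 0, "ay": 0, "az": 0.002, "fingers": 0.45},
  {"tx": 0.004, "ty": -0.006, "tz": -0.508, "ax": 0, "ay": 0, "az": 0.002, "fingers": 0.45},
  {"tx": 0.004, "ty": -0.006, "tz": -0.508, "ax": 0, "ay": 0, "az": 0.002, "fingers": 0.3},
  {"tx": 0.004, "ty": -0.006, "tz": -0.508, "ax": 0, "ay": 0, "az": 0.002, "fingers": 0.18},
  {"tx": 0.004, "ty": -0.006, "tz": -0.508, "ax": 0, "ay": 0, "az": 0.002, "fingers": 0},
  {"tx": 0.004, "ty": -0.006, "tz": -0.508, "ax": 0, "ay": 0, "az": 0.002, "fingers": 0},
  {"tx": 0.004, "ty": -0.006, "tz": -0.508, "ax": 0, "ay": 0, "az": 0.002, "fingers": 0},
], squeeze=30)

```text
t: 43.38
eef_pos: [0.3634, -0.2095, 0.037]
tool_rot: [0.866, 0.5, 0.0, 0.001]
wrist_force: [-0.1, -0.1, 0.4]
opening: 0.0124
finger_force: 0.0
```

Emit:
carry_out([
  {"tx": 0, "ty": 0, "tz": 0, "ax": 0, "ay": 0, "az": 0, "fingers": 0},
  {"tx": 0, "ty": 0, "tz": 0, "ax": 0, "ay": 0, "az": 0, "fingers": 0},
  {"tx": 0, "ty": 0, "tz": 0, "ax": 0, "ay": 0, "az": 0, "fingers": 0},
], squeeze=30)

```text
t: 43.63
eef_pos: [0.3634, -0.2095, 0.0368]
tool_rot: [0.866, 0.5, 0.0, 0.001]
wrist_force: [0.3, 0.8, 7.3]
opening: 0.0095
finger_force: 30.0
```

Emit:
carry_out([
  {"tx": 0, "ty": 0, "tz": 0.1, "ax": 0, "ay": 0, "az": 0, "fingers": 0},
  {"tx": 0, "ty": 0, "tz": 0.25, "ax": 0, "ay": 0, "az": 0, "fingers": 0},
  {"tx": 0, "ty": 0, "tz": 0.4, "ax": 0, "ay": 0, "az": 0, "fingers": 0},
  {"tx": 0, "ty": 0, "tz": 0.55, "ax": 0, "ay": 0, "az": 0, "fingers": 0},
  {"tx": 0, "ty": 0, "tz": 0.7, "ax": 0, "ay": 0, "az": 0, "fingers": 0},
  {"tx": 0, "ty": 0, "tz": 0.82, "ax": 0, "ay": 0, "az": 0, "fingers": 0},
  {"tx": 0, "ty": 0, "tz": 0.82, "ax": 0, "ay": 0, "az": 0, "fingers": 0},
], squeeze=30)

```text
t: 44.22
eef_pos: [0.3649, -0.2107, 0.2469]
tool_rot: [0.866, 0.5, 0.002, 0.006]
wrist_force: [0.1, -1.3, -0.2]
opening: 0.0096
finger_force: 30.0
```

Emit:
carry_out([
  {"tx": 0.35, "ty": 0.838, "tz": 0.036, "ax": 0, "ay": 0, "az": 0.083, "fingers": 0},
  {"tx": 0.35, "ty": 0.838, "tz": 0.036, "ax": 0, "ay": 0, "az": 0.083, "fingers": 0},
  {"tx": 0.35, "ty": 0.838, "tz": 0.036, "ax": 0, "ay": 0, "az": 0.083, "fingers": 0},
  {"tx": 0.35, "ty": 0.838, "tz": 0.036, "ax": 0, "ay": 0, "az": 0.083, "fingers": 0},
  {"tx": 0.35, "ty": 0.838, "tz": 0.036, "ax": 0, "ay": 0, "az": 0.083, "fingers": 0},
  {"tx": 0.35, "ty": 0.838, "tz": 0.036, "ax": 0, "ay": 0, "az": 0.083, "fingers": 0},
], squeeze=30)

```text
t: 44.72
eef_pos: [0.4509, 0.0043, 0.2496]
tool_rot: [0.793, 0.61, 0.0, -0.0]
wrist_force: [-0.5, -0.6, -1.4]
opening: 0.0097
finger_force: 30.0
```

Emit:
carry_out([
  {"tx": 0.08, "ty": 0.854, "tz": 0, "ax": 0, "ay": 0, "az": 0.083, "fingers": 0},
  {"tx": 0.08, "ty": 0.854, "tz": 0, "ax": 0, "ay": 0, "az": 0.083, "fingers": 0},
  {"tx": 0.08, "ty": 0.854, "tz": 0, "ax": 0, "ay": 0, "az": 0.083, "fingers": 0},
  {"tx": 0.08, "ty": 0.854, "tz": 0, "ax": 0, "ay": 0, "az": 0.083, "fingers": 0},
  {"tx": 0.08, "ty": 0.854, "tz": 0, "ax": 0, "ay": 0, "az": 0.083, "fingers": 0},
  {"tx": 0.08, "ty": 0.854, "tz": 0, "ax": 0, "ay": 0, "az": 0.083, "fingers": 0},
  {"tx": 0.08, "ty": 0.854, "tz": 0, "ax": 0, "ay": 0, "az": 0.083, "fingers": 0},
  {"tx": 0.08, "ty": 0.854, "tz": 0, "ax": 0, "ay": 0, "az": 0.083, "fingers": 0},
], squeeze=30)

```text
t: 45.38
eef_pos: [0.4698, 0.2137, 0.2491]
tool_rot: [0.707, 0.707, -0.001, -0.0]
wrist_force: [-0.8, -0.8, -0.5]
opening: 0.0094
finger_force: 30.0
```

Emit:
carry_out([
  {"tx": 0.1, "ty": 0, "tz": -0.08, "ax": 0, "ay": 0.04, "az": 0, "fingers": 0},
  {"tx": 0.2, "ty": 0, "tz": -0.16, "ax": 0, "ay": 0.08, "az": 0, "fingers": 0},
  {"tx": 0.3, "ty": 0, "tz": -0.26, "ax": 0, "ay": 0.111, "az": 0, "fingers": 0},
  {"tx": 0.38, "ty": 0, "tz": -0.36, "ax": 0, "ay": 0.111, "az": 0, "fingers": 0},
  {"tx": 0.406, "ty": 0, "tz": -0.44, "ax": 0, "ay": 0.111, "az": 0, "fingers": 0},
  {"tx": 0.406, "ty": 0, "tz": -0.49, "ax": 0, "ay": 0.111, "az": 0, "fingers": 0},
  {"tx": 0.406, "ty": 0, "tz": -0.49, "ax": 0, "ay": 0.111, "az": 0, "fingers": 0},
  {"tx": 0.406, "ty": 0, "tz": -0.49, "ax": 0, "ay": 0.111, "az": 0, "fingers": 0},
  {"tx": 0.406, "ty": 0, "tz": -0.49, "ax": 0, "ay": 0.111, "az": 0, "fingers": 0},
], squeeze=30)

```text
t: 46.13
eef_pos: [0.5719, 0.2137, 0.1298]
tool_rot: [0.697, 0.696, -0.122, -0.122]
wrist_force: [-0.1, 1.2, -0.2]
opening: 0.0096
finger_force: 30.0
```

Run:
```python
from h import *
Rp=R.from_euler('y',20,degrees=True)*Rt(90,0)
b=np.array([.5388,.2134,.0357]);u=np.array([np.sin(np.radians(20)),0,np.cos(np.radians(20))])
s,im=snap('wrist','w12.png');print(s['eef_pos'],s['opening'],(Rp*R.from_quat(s['tool_rot']).inv()).as_rotvec(),s['wrist_force'])
for a in(.055,.0465,.0365): chain((b+u*a,Rp))
cv2.imwrite('pics/w12b.png',cv2.resize(im[:300,150:430,::-1],(560,600),interpolation=cv2.INTER_CUBIC))
```

```text
[0.57194636 0.21374025 0.12984659] 0.009617498966643215 [6.62435631e-05 3.12176231e-03 1.04807712e-03] [-0.07767814  1.21199306 -0.16717792]
shift [-0.058 -0.003 -0.171] turn [-0.      0.0012  0.0002] rows 1.1
shift [-0.07  -0.003 -0.203] turn [-0.      0.0012  0.0002] rows 1.3
shift [-0.083 -0.003 -0.241] turn [-0.      0.0012  0.0002] rows 1.5
```

View pics/w12b.png

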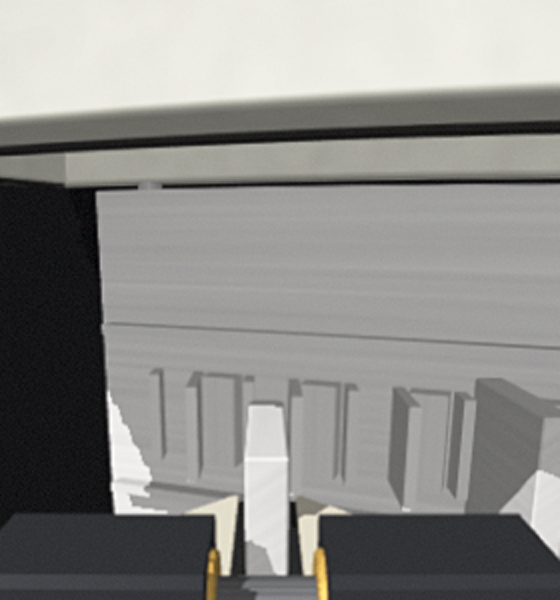

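Emit:
carry_out([
  {"tx": -0.029, "ty": 0, "tz": -0.085, "ax": 0, "ay": 0.001, "az": 0, "fingers": 0},
  {"tx": -0.058, "ty": -0.002, "tz": -0.17, "ax": 0, "ay": 0.001, "az": 0, "fingers": 0},
  {"tx": -0.058, "ty": -0.002, "tz": -0.17, "ax": 0, "ay": 0.001, "az": 0, "fingers": 0},
  {"tx": -0.058, "ty": -0.002, "tz": -0.17, "ax": 0, "ay": 0.001, "az": 0, "fingers": 0},
  {"tx": -0.058, "ty": -0.002, "tz": -0.17, "ax": 0, "ay": 0.001, "az": 0, "fingers": 0},
], squeeze=30)

```text
t: 46.6
eef_pos: [0.5583, 0.2139, 0.0872]
tool_rot: [0.697, 0.696, -0.123, -0.123]
wrist_force: [-0.4, -0.4, -1.4]
opening: 0.01
finger_force: 30.0
```

Run:
```python
from h import *
Rp=R.from_euler('y',20,degrees=True)*Rt(90,0)
b=np.array([.5388,.2134,.0357]);u=np.array([np.sin(np.radians(20)),0,np.cos(np.radians(20))])
s=env.sense();print(s['eef_pos'],s['opening'],s['wrist_force'])
for a in(.0465,.0368): chain((b+u*a,Rp))
```

```text
[0.55834999 0.21385875 0.08722341] 0.00999966336854458 [-0.37580923 -0.3549571  -1.35813381]
shift [-0.015 -0.002 -0.031] turn [-0.      0.0002  0.0001] rows 0.2
shift [-0.028 -0.002 -0.068] turn [-0.      0.0002  0.0001] rows 0.4
```

Emit:
carry_out([
  {"tx": -0.008, "ty": 0, "tz": -0.016, "ax": 0, "ay": 0, "az": 0, "fingers": 0},
  {"tx": -0.015, "ty": 0, "tz": -0.033, "ax": 0, "ay": 0, "az": 0, "fingers": 0},
  {"tx": -0.015, "ty": 0, "tz": -0.033, "ax": 0, "ay": 0, "az": 0, "fingers": 0},
  {"tx": -0.015, "ty": 0, "tz": -0.033, "ax": 0, "ay": 0, "az": 0, "fingers": 0},
], squeeze=30)

```text
t: 46.93
eef_pos: [0.5535, 0.2135, 0.0767]
tool_rot: [0.696, 0.696, -0.124, -0.124]
wrist_force: [-0.2, -0.9, -1.3]
opening: 0.0098
finger_force: 30.0
```

Emit:
carry_out([
  {"tx": -0.005, "ty": 0, "tz": -0.013, "ax": 0, "ay": 0, "az": 0, "fingers": 0},
  {"tx": -0.01, "ty": 0, "tz": -0.026, "ax": 0, "ay": 0, "az": 0, "fingers": 0},
  {"tx": -0.012, "ty": 0, "tz": -0.034, "ax": 0, "ay": 0, "az": 0, "fingers": 0},
  {"tx": -0.012, "ty": 0, "tz": -0.034, "ax": 0, "ay": 0, "az": 0, "fingers": 0},
], squeeze=30)

```text
t: 47.27
eef_pos: [0.5513, 0.2135, 0.07]
tool_rot: [0.697, 0.696, -0.123, -0.123]
wrist_force: [0.5, -1.3, 9.6]
opening: 0.0096
finger_force: 30.0
```

Emit:
carry_out([
  {"tx": 0, "ty": 0, "tz": 0.004, "ax": 0, "ay": 0, "az": 0, "fingers": 0.22},
  {"tx": 0, "ty": 0, "tz": 0.004, "ax": 0, "ay": 0, "az": 0, "fingers": 0.22},
  {"tx": 0, "ty": 0, "tz": 0.004, "ax": 0, "ay": 0, "az": 0, "fingers": 0.22},
  {"tx": 0.014, "ty": 0, "tz": 0.04, "ax": 0, "ay": 0, "az": 0, "fingers": 0.22},
  {"tx": 0.035, "ty": 0, "tz": 0.1, "ax": 0, "ay": 0, "az": 0, "fingers": 0.22},
  {"tx": 0.06, "ty": 0, "tz": 0.17, "ax": 0, "ay": 0, "az": 0, "fingers": 0.22},
  {"tx": 0.06, "ty": 0, "tz": 0.32, "ax": 0, "ay": 0, "az": 0, "fingers": 0.22},
  {"tx": 0.05, "ty": 0, "tz": 0.46, "ax": 0, "ay": 0, "az": 0, "fingers": 0.22},
  {"tx": 0.05, "ty": 0, "tz": 0.6, "ax": 0, "ay": 0, "az": 0, "fingers": 0.22},
  {"tx": 0.05, "ty": 0, "tz": 0.7, "ax": 0, "ay": 0, "az": 0, "fingers": 0.22},
], squeeze=30)

```text
t: 48.1
eef_pos: [0.5635, 0.2136, 0.2471]
tool_rot: [0.697, 0.696, -0.123, -0.123]
wrist_force: [0.3, 0.5, 0.4]
opening: 0.02
finger_force: 0.0
```

Run:
```python
from plates import *
s=env.sense();print(s['eef_pos'])
im=plates(); cv2.imwrite('pics/t13.png',im)
chain(([.58,.02,.24],Rt(107,15)),([.599,-.051,.09],Rt(124.4,30)))
```

```text
[0.56345851 0.21357408 0.24712652]
plate [ 0.5743 -0.0441  0.01  ] yaw 35.7 size 0.056 0.056
shift [ 0.061 -0.776 -0.046] turn [ 0.0973 -0.095   0.0789] rows 4.7
shift [ 0.076 -0.284 -0.6  ] turn [0.0754 0.0363 0.0961] rows 4.0
```

Run:
```python
from h import *
chain(([.57,.02,.24],Rt(107,15)),([.5743,-.0441,.09],Rt(125.7,30)))
```

```text
shift [ 0.021 -0.776 -0.046] turn [ 0.0973 -0.095   0.0789] rows 4.7
shift [ 0.017 -0.256 -0.6  ] turn [0.075  0.0372 0.1033] rows 3.9
```

Emit:
carry_out([
  {"tx": 0.021, "ty": -0.776, "tz": -0.046, "ax": 0.097, "ay": -0.095, "az": 0.079, "fingers": 1},
  {"tx": 0.021, "ty": -0.776, "tz": -0.046, "ax": 0.097, "ay": -0.095, "az": 0.079, "fingers": 1},
  {"tx": 0.021, "ty": -0.776, "tz": -0.046, "ax": 0.097, "ay": -0.095, "az": 0.079, "fingers": 1},
  {"tx": 0.021, "ty": -0.776, "tz": -0.046, "ax": 0.097, "ay": -0.095, "az": 0.079, "fingers": 1},
  {"tx": 0.021, "ty": -0.776, "tz": -0.046, "ax": 0.097, "ay": -0.095, "az": 0.079, "fingers": 1},
  {"tx": 0.021, "ty": -0.776, "tz": -0.046, "ax": 0.097, "ay": -0.095, "az": 0.079, "fingers": 1},
  {"tx": 0.021, "ty": -0.776, "tz": -0.046, "ax": 0.097, "ay": -0.095, "az": 0.079, "fingers": 1},
], squeeze=30)

```text
t: 48.73
eef_pos: [0.5683, 0.0174, 0.2319]
tool_rot: [0.591, 0.796, 0.073, -0.107]
wrist_force: [0.6, 1.1, -0.3]
opening: 0.062
finger_force: 0.0
```

Emit:
carry_out([
  {"tx": 0.01, "ty": -0.16, "tz": 0, "ax": 0.025, "ay": 0.012, "az": 0.034, "fingers": 1},
  {"tx": 0.017, "ty": -0.256, "tz": -0.1, "ax": 0.05, "ay": 0.025, "az": 0.068, "fingers": 1},
  {"tx": 0.017, "ty": -0.256, "tz": -0.25, "ax": 0.075, "ay": 0.037, "az": 0.103, "fingers": 1},
  {"tx": 0.017, "ty": -0.256, "tz": -0.4, "ax": 0.075, "ay": 0.037, "az": 0.103, "fingers": 1},
  {"tx": 0.017, "ty": -0.256, "tz": -0.55, "ax": 0.075, "ay": 0.037, "az": 0.103, "fingers": 1},
  {"tx": 0.017, "ty": -0.256, "tz": -0.6, "ax": 0.075, "ay": 0.037, "az": 0.103, "fingers": 1},
  {"tx": 0.017, "ty": -0.256, "tz": -0.6, "ax": 0.075, "ay": 0.037, "az": 0.103, "fingers": 1},
  {"tx": 0.017, "ty": -0.256, "tz": -0.6, "ax": 0.075, "ay": 0.037, "az": 0.103, "fingers": 1},
  {"tx": 0.017, "ty": -0.256, "tz": -0.6, "ax": 0.075, "ay": 0.037, "az": 0.103, "fingers": 1},
], squeeze=30)

```text
t: 49.48
eef_pos: [0.574, -0.0441, 0.0844]
tool_rot: [0.44, 0.861, 0.113, -0.229]
wrist_force: [-0.2, -0.4, 0.1]
opening: 0.0918
finger_force: 0.0
```

Run:
```python
from h import *
s,im=snap('wrist','w14.png');print(s['eef_pos'],s['q'].round(2),s['opening'],(Rt(125.7,30)*R.from_quat(s['tool_rot']).inv()).as_rotvec())
wplate(s,im,[.5743,-.0441])
chain(([.5743,-.0441,.008],Rt(125.7,30)))
```

```text
[ 0.57403962 -0.0440666   0.08443837] [-0.36  0.81  1.23  0.27  1.55 -1.05] 0.09176761063506925 [ 0.00959123 -0.00137307 -0.00481091]
blob [ 247  240   76   45 3181] [ 0.5685 -0.0368  0.01  ] [[0.5364, -0.0393], [0.5811, -0.007], [0.5991, -0.0332], [0.5557, -0.0646]]
shift [ 0.001  0.001 -0.307] turn [ 0.0032 -0.0002 -0.0015] rows 1.8
```

Emit:
carry_out([
  {"tx": 0.001, "ty": -0.002, "tz": -0.15, "ax": 0.003, "ay": 0, "az": 0, "fingers": 1},
  {"tx": 0.001, "ty": -0.002, "tz": -0.26, "ax": 0.003, "ay": 0, "az": 0, "fingers": 1},
  {"tx": 0.001, "ty": -0.002, "tz": -0.306, "ax": 0.003, "ay": 0, "az": 0, "fingers": 1},
  {"tx": 0.001, "ty": -0.002, "tz": -0.306, "ax": 0.003, "ay": 0, "az": 0, "fingers": 0.8},
  {"tx": 0.001, "ty": -0.002, "tz": -0.306, "ax": 0.003, "ay": 0, "az": 0, "fingers": 0.7},
  {"tx": 0.001, "ty": -0.002, "tz": -0.306, "ax": 0.003, "ay": 0, "az": 0, "fingers": 0.7},
  {"tx": 0.001, "ty": -0.002, "tz": -0.306, "ax": 0.003, "ay": 0, "az": 0, "fingers": 0.7},
], squeeze=30)

```text
t: 50.12
eef_pos: [0.5737, -0.0452, 0.0067]
tool_rot: [0.439, 0.86, 0.117, -0.232]
wrist_force: [-0.4, -0.8, -0.3]
opening: 0.0696
finger_force: 0.0
```

Run:
```python
from h import *
s=env.sense(); print(s['eef_pos'],s['opening'],s['wrist_force'])
chain(([.5745,-.0445,.0075],Rt(125.7,30)))
Rc=R.from_quat(s['tool_rot'])
T=[([.54,-.09,.11],Rc),([.49,-.14,.13],Rt(87,8)),([.45,-.17,.13],Rt(48,-15)),([.40,-.20,.13],Rt(9,-37)),([.364,-.21,.12],Rt(-30,-60))]
chainc([.5745,-.0445,.0075],Rc,*T)
for p,r in T: print(ik(np.array(p),r)[0].round(2))
```

```text
[ 0.57367254 -0.04523581  0.00673267] 0.06958609812595398 [-0.37801057 -0.82034626 -0.34857775]
shift [0.003 0.003 0.003] turn [-0.0001 -0.001  -0.0012] rows 0.0
shift [-0.138 -0.182  0.41 ] turn [0. 0. 0.] rows 2.8
shift [-0.2  -0.2   0.08] turn [-0.1199 -0.0362 -0.2134] rows 6.2
shift [-0.16 -0.12  0.  ] turn [-0.1203  0.0498 -0.2137] rows 6.3
shift [-0.2  -0.12  0.  ] turn [-0.0594  0.1095 -0.214 ] rows 6.2
shift [-0.144 -0.04  -0.04 ] turn [ 0.0237  0.1281 -0.2137] rows 6.3
[-0.46  0.74  1.3   0.24  1.58 -1.14]
[-0.51  0.42  1.72  0.14  1.07 -0.53]
[-0.35  0.42  1.74 -0.27  1.1   0.53]
[-0.39  0.65  1.49 -0.32  1.57  1.12]
[-0.63  0.92  1.26 -0.1   2.    1.48]
```

Emit:
carry_out([
  {"tx": 0.003, "ty": 0.003, "tz": 0.002, "ax": 0, "ay": 0, "az": 0, "fingers": 0.4},
  {"tx": 0.003, "ty": 0.003, "tz": 0.002, "ax": 0, "ay": 0, "az": 0, "fingers": 0.4},
  {"tx": 0.003, "ty": 0.003, "tz": 0.002, "ax": 0, "ay": 0, "az": 0, "fingers": 0.4},
  {"tx": 0.003, "ty": 0.003, "tz": 0.002, "ax": 0, "ay": 0, "az": 0, "fingers": 0.4},
  {"tx": 0.003, "ty": 0.003, "tz": 0.002, "ax": 0, "ay": 0, "az": 0, "fingers": 0.4},
  {"tx": 0.003, "ty": 0.003, "tz": 0.002, "ax": 0, "ay": 0, "az": 0, "fingers": 0.4},
], squeeze=30)

```text
t: 50.62
eef_pos: [0.574, -0.0442, 0.0064]
tool_rot: [0.439, 0.86, 0.117, -0.233]
wrist_force: [0.2, 0.6, 5.2]
opening: 0.0529
finger_force: 30.0
```

Emit:
carry_out([
  {"tx": 0, "ty": 0, "tz": 0.13, "ax": 0, "ay": 0, "az": 0, "fingers": 0.4},
  {"tx": -0.06, "ty": -0.08, "tz": 0.26, "ax": 0, "ay": 0, "az": 0, "fingers": 0.4},
  {"tx": -0.138, "ty": -0.182, "tz": 0.41, "ax": 0, "ay": 0, "az": 0, "fingers": 0.4},
  {"tx": -0.138, "ty": -0.182, "tz": 0.41, "ax": 0, "ay": 0, "az": 0, "fingers": 0.4},
], squeeze=30)

```text
t: 50.95
eef_pos: [0.5391, -0.0933, 0.1125]
tool_rot: [0.44, 0.86, 0.116, -0.23]
wrist_force: [0.7, -0.9, -0.1]
opening: 0.0534
finger_force: 29.8
```

Emit:
carry_out([
  {"tx": -0.2, "ty": -0.2, "tz": 0.08, "ax": -0.12, "ay": -0.036, "az": -0.213, "fingers": 0.4},
  {"tx": -0.2, "ty": -0.2, "tz": 0.08, "ax": -0.12, "ay": -0.036, "az": -0.213, "fingers": 0.4},
  {"tx": -0.2, "ty": -0.2, "tz": 0.08, "ax": -0.12, "ay": -0.036, "az": -0.213, "fingers": 0.4},
  {"tx": -0.2, "ty": -0.2, "tz": 0.08, "ax": -0.12, "ay": -0.036, "az": -0.213, "fingers": 0.4},
  {"tx": -0.2, "ty": -0.2, "tz": 0.08, "ax": -0.12, "ay": -0.036, "az": -0.213, "fingers": 0.4},
  {"tx": -0.2, "ty": -0.2, "tz": 0.08, "ax": -0.12, "ay": -0.036, "az": -0.213, "fingers": 0.4},
  {"tx": -0.2, "ty": -0.2, "tz": 0.08, "ax": -0.12, "ay": -0.036, "az": -0.213, "fingers": 0.4},
], squeeze=30)

```text
t: 51.53
eef_pos: [0.488, -0.1387, 0.1282]
tool_rot: [0.725, 0.685, 0.05, -0.049]
wrist_force: [0.3, 0.4, -0.4]
opening: 0.0533
finger_force: 29.8
```

Emit:
carry_out([
  {"tx": -0.16, "ty": -0.12, "tz": 0, "ax": -0.12, "ay": 0.05, "az": -0.214, "fingers": 0.4},
  {"tx": -0.16, "ty": -0.12, "tz": 0, "ax": -0.12, "ay": 0.05, "az": -0.214, "fingers": 0.4},
  {"tx": -0.16, "ty": -0.12, "tz": 0, "ax": -0.12, "ay": 0.05, "az": -0.214, "fingers": 0.4},
  {"tx": -0.16, "ty": -0.12, "tz": 0, "ax": -0.12, "ay": 0.05, "az": -0.214, "fingers": 0.4},
  {"tx": -0.16, "ty": -0.12, "tz": 0, "ax": -0.12, "ay": 0.05, "az": -0.214, "fingers": 0.4},
  {"tx": -0.16, "ty": -0.12, "tz": 0, "ax": -0.12, "ay": 0.05, "az": -0.214, "fingers": 0.4},
  {"tx": -0.16, "ty": -0.12, "tz": 0, "ax": -0.12, "ay": 0.05, "az": -0.214, "fingers": 0.4},
], squeeze=30)

```text
t: 52.12
eef_pos: [0.4493, -0.1689, 0.1275]
tool_rot: [0.907, 0.401, -0.12, 0.052]
wrist_force: [0.2, 0.8, -0.9]
opening: 0.0533
finger_force: 29.8
```

Emit:
carry_out([
  {"tx": -0.2, "ty": -0.12, "tz": 0, "ax": -0.059, "ay": 0.11, "az": -0.214, "fingers": 0.4},
  {"tx": -0.2, "ty": -0.12, "tz": 0, "ax": -0.059, "ay": 0.11, "az": -0.214, "fingers": 0.4},
  {"tx": -0.2, "ty": -0.12, "tz": 0, "ax": -0.059, "ay": 0.11, "az": -0.214, "fingers": 0.4},
  {"tx": -0.2, "ty": -0.12, "tz": 0, "ax": -0.059, "ay": 0.11, "az": -0.214, "fingers": 0.4},
  {"tx": -0.2, "ty": -0.12, "tz": 0, "ax": -0.059, "ay": 0.11, "az": -0.214, "fingers": 0.4},
  {"tx": -0.2, "ty": -0.12, "tz": 0, "ax": -0.059, "ay": 0.11, "az": -0.214, "fingers": 0.4},
  {"tx": -0.2, "ty": -0.12, "tz": 0, "ax": -0.059, "ay": 0.11, "az": -0.214, "fingers": 0.4},
  {"tx": -0.2, "ty": -0.12, "tz": 0, "ax": -0.059, "ay": 0.11, "az": -0.214, "fingers": 0.4},
], squeeze=30)

```text
t: 52.78
eef_pos: [0.3991, -0.1999, 0.1267]
tool_rot: [0.946, 0.074, -0.316, 0.022]
wrist_force: [-0.3, 0.3, -1.1]
opening: 0.0534
finger_force: 29.8
```

Run:
```python
from h import *
s=env.sense(); print(s['eef_pos'],s['opening'],s['q'].round(2))
chain(([.364,-.21,.12],Rt(-30,-60)))
```

```text
[ 0.39914842 -0.19993508  0.12669796] 0.05343994690199317 [-0.41  0.66  1.47 -0.32  1.58  1.1 ]
shift [-0.141 -0.04  -0.027] turn [ 0.0222  0.1287 -0.2126] rows 6.3
```

Emit:
carry_out([
  {"tx": -0.141, "ty": -0.04, "tz": -0.027, "ax": 0.022, "ay": 0.129, "az": -0.213, "fingers": 0.4},
  {"tx": -0.141, "ty": -0.04, "tz": -0.027, "ax": 0.022, "ay": 0.129, "az": -0.213, "fingers": 0.4},
  {"tx": -0.141, "ty": -0.04, "tz": -0.027, "ax": 0.022, "ay": 0.129, "az": -0.213, "fingers": 0.4},
  {"tx": -0.141, "ty": -0.04, "tz": -0.027, "ax": 0.022, "ay": 0.129, "az": -0.213, "fingers": 0.4},
  {"tx": -0.141, "ty": -0.04, "tz": -0.027, "ax": 0.022, "ay": 0.129, "az": -0.213, "fingers": 0.4},
  {"tx": -0.141, "ty": -0.04, "tz": -0.027, "ax": 0.022, "ay": 0.129, "az": -0.213, "fingers": 0.4},
  {"tx": -0.141, "ty": -0.04, "tz": -0.027, "ax": 0.022, "ay": 0.129, "az": -0.213, "fingers": 0.4},
  {"tx": -0.141, "ty": -0.04, "tz": -0.027, "ax": 0.022, "ay": 0.129, "az": -0.213, "fingers": 0.4},
  {"tx": -0.141, "ty": -0.04, "tz": -0.027, "ax": 0.022, "ay": 0.129, "az": -0.213, "fingers": 0.4},
], squeeze=30)

```text
t: 53.53
eef_pos: [0.3635, -0.2097, 0.1215]
tool_rot: [0.837, -0.224, -0.482, -0.128]
wrist_force: [0.6, 0.5, -0.6]
opening: 0.0533
finger_force: 29.8
```

Emit:
carry_out([
  {"tx": 0, "ty": 0, "tz": -0.12, "ax": 0, "ay": 0.001, "az": 0, "fingers": 0.4},
  {"tx": 0, "ty": 0, "tz": -0.24, "ax": 0, "ay": 0.001, "az": 0, "fingers": 0.4},
  {"tx": 0, "ty": 0, "tz": -0.31, "ax": 0, "ay": 0.001, "az": 0, "fingers": 0.4},
  {"tx": 0, "ty": 0, "tz": -0.346, "ax": 0, "ay": 0.001, "az": 0, "fingers": 0.4},
  {"tx": 0, "ty": 0, "tz": -0.346, "ax": 0, "ay": 0.001, "az": 0, "fingers": 0.4},
  {"tx": 0, "ty": 0, "tz": -0.346, "ax": 0, "ay": 0.001, "az": 0, "fingers": 0.4},
], squeeze=30)

```text
t: 54.03
eef_pos: [0.3643, -0.2095, 0.036]
tool_rot: [0.836, -0.225, -0.484, -0.128]
wrist_force: [-0.2, -0.1, -0.4]
opening: 0.0537
finger_force: 29.8
```

Run:
```python
from h import *
s=env.sense(); print(s['eef_pos'],s['opening'],s['wrist_force'],(Rt(-30,-60)*R.from_quat(s['tool_rot']).inv()).as_rotvec())
```

```text
[ 0.36425924 -0.20947038  0.03597344] 0.05370649935480705 [-0.22369816 -0.1106633  -0.42234683] [ 0.00307331 -0.00287502 -0.00110656]
```

Emit:
carry_out([
  {"tx": 0, "ty": 0, "tz": -0.012, "ax": 0, "ay": 0, "az": 0, "fingers": 0.4},
  {"tx": 0, "ty": 0, "tz": -0.024, "ax": 0, "ay": 0, "az": 0, "fingers": 0.4},
  {"tx": 0, "ty": 0, "tz": -0.034, "ax": 0, "ay": 0, "az": 0, "fingers": 0.4},
  {"tx": 0, "ty": 0, "tz": -0.034, "ax": 0, "ay": 0, "az": 0, "fingers": 0.4},
], squeeze=30)

```text
t: 54.37
eef_pos: [0.3639, -0.2098, 0.027]
tool_rot: [0.836, -0.226, -0.484, -0.128]
wrist_force: [1.4, -0.5, 1.9]
opening: 0.0534
finger_force: 29.8
```

Emit:
carry_out([
  {"tx": 0, "ty": 0, "tz": -0.004, "ax": 0, "ay": 0, "az": 0, "fingers": 0.4},
  {"tx": 0, "ty": 0, "tz": -0.006, "ax": 0, "ay": 0, "az": 0, "fingers": 0.4},
  {"tx": 0, "ty": 0, "tz": -0.006, "ax": 0, "ay": 0, "az": 0, "fingers": 0.4},
], squeeze=30)

```text
t: 54.62
eef_pos: [0.3638, -0.2099, 0.0267]
tool_rot: [0.835, -0.226, -0.485, -0.128]
wrist_force: [2.0, -1.0, 10.0]
opening: 0.0534
finger_force: 29.7
```

Contact again at the same height as last time; release, withdraw and turn to regrasp.

Emit:
carry_out([
  {"tx": 0, "ty": 0, "tz": 0.006, "ax": 0, "ay": 0, "az": 0, "fingers": 0.4},
  {"tx": 0, "ty": 0, "tz": 0.006, "ax": 0, "ay": 0, "az": 0, "fingers": 0.62},
  {"tx": 0, "ty": 0, "tz": 0.006, "ax": 0, "ay": 0, "az": 0, "fingers": 0.66},
  {"tx": 0, "ty": 0, "tz": 0.006, "ax": 0, "ay": 0, "az": 0, "fingers": 0.75},
  {"tx": 0, "ty": 0, "tz": 0.006, "ax": 0, "ay": 0, "az": 0, "fingers": 0.75},
  {"tx": 0.06, "ty": -0.035, "tz": 0.045, "ax": 0, "ay": 0, "az": 0, "fingers": 0.75},
  {"tx": 0.12, "ty": -0.07, "tz": 0.085, "ax": 0, "ay": 0, "az": 0, "fingers": 0.75},
  {"tx": 0.2, "ty": -0.11, "tz": 0.2, "ax": 0, "ay": 0, "az": 0, "fingers": 0.75},
  {"tx": 0.2, "ty": -0.11, "tz": 0.35, "ax": 0, "ay": 0, "az": 0, "fingers": 0.75},
  {"tx": 0.2, "ty": -0.11, "tz": 0.45, "ax": 0, "ay": 0, "az": 0, "fingers": 0.75},
], squeeze=30)

```text
t: 55.45
eef_pos: [0.4146, -0.2377, 0.1392]
tool_rot: [0.836, -0.226, -0.484, -0.128]
wrist_force: [-0.1, -0.2, 0.5]
opening: 0.0693
finger_force: 0.0
```

Emit:
carry_out([
  {"tx": -0.02, "ty": 0.01, "tz": 0.104, "ax": -0.022, "ay": -0.17, "az": 0.244, "fingers": 0.45},
  {"tx": -0.096, "ty": 0.058, "tz": 0.104, "ax": -0.022, "ay": -0.17, "az": 0.244, "fingers": 0.45},
  {"tx": -0.096, "ty": 0.058, "tz": 0.104, "ax": -0.022, "ay": -0.17, "az": 0.244, "fingers": 0.45},
  {"tx": -0.096, "ty": 0.058, "tz": 0.104, "ax": -0.022, "ay": -0.17, "az": 0.244, "fingers": 0.45},
  {"tx": -0.096, "ty": 0.058, "tz": 0.104, "ax": -0.022, "ay": -0.17, "az": 0.244, "fingers": 0.45},
  {"tx": -0.096, "ty": 0.058, "tz": 0.104, "ax": -0.022, "ay": -0.17, "az": 0.244, "fingers": 0.45},
  {"tx": -0.096, "ty": 0.058, "tz": 0.104, "ax": -0.022, "ay": -0.17, "az": 0.244, "fingers": 0.45},
  {"tx": -0.096, "ty": 0.058, "tz": 0.104, "ax": -0.022, "ay": -0.17, "az": 0.244, "fingers": 0.45},
], squeeze=30)

```text
t: 56.12
eef_pos: [0.3897, -0.2218, 0.1644]
tool_rot: [0.958, 0.127, -0.255, 0.036]
wrist_force: [0.1, -0.4, 0.5]
opening: 0.0414
finger_force: 0.0
```

Emit:
carry_out([
  {"tx": -0.11, "ty": 0.06, "tz": 0, "ax": 0.104, "ay": -0.136, "az": 0.244, "fingers": 0.45},
  {"tx": -0.11, "ty": 0.06, "tz": 0, "ax": 0.104, "ay": -0.136, "az": 0.244, "fingers": 0.45},
  {"tx": -0.11, "ty": 0.06, "tz": 0, "ax": 0.104, "ay": -0.136, "az": 0.244, "fingers": 0.45},
  {"tx": -0.11, "ty": 0.06, "tz": 0, "ax": 0.104, "ay": -0.136, "az": 0.244, "fingers": 0.45},
  {"tx": -0.11, "ty": 0.06, "tz": 0, "ax": 0.104, "ay": -0.136, "az": 0.244, "fingers": 0.45},
  {"tx": -0.11, "ty": 0.06, "tz": 0, "ax": 0.104, "ay": -0.136, "az": 0.244, "fingers": 0.45},
  {"tx": -0.11, "ty": 0.06, "tz": 0, "ax": 0.104, "ay": -0.136, "az": 0.244, "fingers": 0.45},
  {"tx": -0.11, "ty": 0.06, "tz": 0, "ax": 0.104, "ay": -0.136, "az": 0.244, "fingers": 0.45},
  {"tx": -0.11, "ty": 0.06, "tz": 0, "ax": 0.104, "ay": -0.136, "az": 0.244, "fingers": 0.45},
  {"tx": -0.11, "ty": 0.06, "tz": 0, "ax": 0.104, "ay": -0.136, "az": 0.244, "fingers": 0.45},
], squeeze=30)

```text
t: 56.95
eef_pos: [0.3618, -0.2081, 0.1636]
tool_rot: [0.868, 0.497, -0.0, 0.0]
wrist_force: [-0.4, -0.2, -0.2]
opening: 0.0412
finger_force: 0.0
```

Run:
```python
from h import *
s,im=snap('wrist','w15.png');print(s['eef_pos'],s['opening'])
wplate(s,im,[.3623,-.2096],.05)
print(proj('wrist',[.3628,-.2093,.054],s))
chain(([.3628,-.2093,.0363],Rt(60,0)))
```

```text
[ 0.36184701 -0.2080885   0.16358203] 0.04116658721151529
blob [278 169  14  75 940] [ 0.3591 -0.2164  0.01  ] [[0.3713, -0.1833], [0.3816, -0.1894], [0.3453, -0.2519], [0.3344, -0.2454]]
[284.62777026 209.80120604]
shift [ 0.002 -0.006 -0.509] turn [ 0.0004 -0.0001  0.0022] rows 3.1
```

Emit:
carry_out([
  {"tx": 0.002, "ty": -0.005, "tz": -0.15, "ax": 0, "ay": 0, "az": 0.002, "fingers": 0.45},
  {"tx": 0.002, "ty": -0.005, "tz": -0.3, "ax": 0, "ay": 0, "az": 0.002, "fingers": 0.45},
  {"tx": 0.002, "ty": -0.005, "tz": -0.42, "ax": 0, "ay": 0, "az": 0.002, "fingers": 0.45},
  {"tx": 0.002, "ty": -0.005, "tz": -0.49, "ax": 0, "ay": 0, "az": 0.002, "fingers": 0.45},
  {"tx": 0.002, "ty": -0.005, "tz": -0.509, "ax": 0, "ay": 0, "az": 0.002, "fingers": 0.45},
  {"tx": 0.002, "ty": -0.005, "tz": -0.509, "ax": 0, "ay": 0, "az": 0.002, "fingers": 0.3},
  {"tx": 0.002, "ty": -0.005, "tz": -0.509, "ax": 0, "ay": 0, "az": 0.002, "fingers": 0.18},
  {"tx": 0.002, "ty": -0.005, "tz": -0.509, "ax": 0, "ay": 0, "az": 0.002, "fingers": 0},
  {"tx": 0.002, "ty": -0.005, "tz": -0.509, "ax": 0, "ay": 0, "az": 0.002, "fingers": 0},
  {"tx": 0.002, "ty": -0.005, "tz": -0.509, "ax": 0, "ay": 0, "az": 0.002, "fingers": 0},
], squeeze=30)

```text
t: 57.83
eef_pos: [0.3634, -0.2095, 0.0372]
tool_rot: [0.866, 0.501, 0.0, 0.002]
wrist_force: [-0.2, -0.6, 0.1]
opening: 0.0125
finger_force: 0.0
```

Emit:
carry_out([
  {"tx": 0, "ty": 0, "tz": 0, "ax": 0, "ay": 0, "az": 0, "fingers": 0},
  {"tx": 0, "ty": 0, "tz": 0, "ax": 0, "ay": 0, "az": 0, "fingers": 0},
  {"tx": 0, "ty": 0, "tz": 0, "ax": 0, "ay": 0, "az": 0, "fingers": 0},
], squeeze=30)

```text
t: 58.08
eef_pos: [0.3634, -0.2094, 0.0371]
tool_rot: [0.866, 0.501, 0.001, 0.001]
wrist_force: [0.1, 1.3, 7.4]
opening: 0.0099
finger_force: 30.0
```

Emit:
carry_out([
  {"tx": 0, "ty": 0, "tz": 0.1, "ax": 0, "ay": 0, "az": 0, "fingers": 0},
  {"tx": 0, "ty": 0, "tz": 0.25, "ax": 0, "ay": 0, "az": 0, "fingers": 0},
  {"tx": 0, "ty": 0, "tz": 0.4, "ax": 0, "ay": 0, "az": 0, "fingers": 0},
  {"tx": 0, "ty": 0, "tz": 0.55, "ax": 0, "ay": 0, "az": 0, "fingers": 0},
  {"tx": 0, "ty": 0, "tz": 0.7, "ax": 0, "ay": 0, "az": 0, "fingers": 0},
  {"tx": 0, "ty": 0, "tz": 0.82, "ax": 0, "ay": 0, "az": 0, "fingers": 0},
  {"tx": 0, "ty": 0, "tz": 0.82, "ax": 0, "ay": 0, "az": 0, "fingers": 0},
], squeeze=30)

```text
t: 58.67
eef_pos: [0.3649, -0.2108, 0.2472]
tool_rot: [0.866, 0.501, 0.002, 0.006]
wrist_force: [1.6, -0.2, 0.5]
opening: 0.0097
finger_force: 30.0
```

Emit:
carry_out([
  {"tx": 0.35, "ty": 0.838, "tz": 0.036, "ax": 0, "ay": 0, "az": 0.083, "fingers": 0},
  {"tx": 0.35, "ty": 0.838, "tz": 0.036, "ax": 0, "ay": 0, "az": 0.083, "fingers": 0},
  {"tx": 0.35, "ty": 0.838, "tz": 0.036, "ax": 0, "ay": 0, "az": 0.083, "fingers": 0},
  {"tx": 0.35, "ty": 0.838, "tz": 0.036, "ax": 0, "ay": 0, "az": 0.083, "fingers": 0},
  {"tx": 0.35, "ty": 0.838, "tz": 0.036, "ax": 0, "ay": 0, "az": 0.083, "fingers": 0},
  {"tx": 0.35, "ty": 0.838, "tz": 0.036, "ax": 0, "ay": 0, "az": 0.083, "fingers": 0},
], squeeze=30)

```text
t: 59.17
eef_pos: [0.4509, 0.0043, 0.2498]
tool_rot: [0.792, 0.61, 0.001, -0.0]
wrist_force: [0.1, -1.6, -0.4]
opening: 0.0095
finger_force: 30.0
```

Emit:
carry_out([
  {"tx": -0.08, "ty": 0.854, "tz": 0, "ax": 0, "ay": 0, "az": 0.083, "fingers": 0},
  {"tx": -0.08, "ty": 0.854, "tz": 0, "ax": 0, "ay": 0, "az": 0.083, "fingers": 0},
  {"tx": -0.08, "ty": 0.854, "tz": 0, "ax": 0, "ay": 0, "az": 0.083, "fingers": 0},
  {"tx": -0.08, "ty": 0.854, "tz": 0, "ax": 0, "ay": 0, "az": 0.083, "fingers": 0},
  {"tx": -0.08, "ty": 0.854, "tz": 0, "ax": 0, "ay": 0, "az": 0.083, "fingers": 0},
  {"tx": -0.08, "ty": 0.854, "tz": 0, "ax": 0, "ay": 0, "az": 0.083, "fingers": 0},
  {"tx": -0.08, "ty": 0.854, "tz": 0, "ax": 0, "ay": 0, "az": 0.083, "fingers": 0},
  {"tx": -0.08, "ty": 0.854, "tz": 0, "ax": 0, "ay": 0, "az": 0.083, "fingers": 0},
], squeeze=30)

```text
t: 59.83
eef_pos: [0.4299, 0.2137, 0.2496]
tool_rot: [0.707, 0.707, -0.001, 0.0]
wrist_force: [0.3, -0.1, -0.4]
opening: 0.0097
finger_force: 30.0
```

Emit:
carry_out([
  {"tx": 0.1, "ty": 0, "tz": -0.08, "ax": 0, "ay": 0.04, "az": 0, "fingers": 0},
  {"tx": 0.2, "ty": 0, "tz": -0.16, "ax": 0, "ay": 0.08, "az": 0, "fingers": 0},
  {"tx": 0.3, "ty": 0, "tz": -0.26, "ax": 0, "ay": 0.112, "az": 0, "fingers": 0},
  {"tx": 0.38, "ty": 0, "tz": -0.36, "ax": 0, "ay": 0.112, "az": 0, "fingers": 0},
  {"tx": 0.406, "ty": 0, "tz": -0.44, "ax": 0, "ay": 0.112, "az": 0, "fingers": 0},
  {"tx": 0.406, "ty": 0, "tz": -0.49, "ax": 0, "ay": 0.112, "az": 0, "fingers": 0},
  {"tx": 0.406, "ty": 0, "tz": -0.49, "ax": 0, "ay": 0.112, "az": 0, "fingers": 0},
  {"tx": 0.406, "ty": 0, "tz": -0.49, "ax": 0, "ay": 0.112, "az": 0, "fingers": 0},
  {"tx": 0.406, "ty": 0, "tz": -0.49, "ax": 0, "ay": 0.112, "az": 0, "fingers": 0},
], squeeze=30)

```text
t: 60.58
eef_pos: [0.5324, 0.213, 0.129]
tool_rot: [0.697, 0.696, -0.123, -0.123]
wrist_force: [0.4, -0.7, 0.3]
opening: 0.0095
finger_force: 30.0
```

Run:
```python
from h import *
Rp=R.from_euler('y',20,degrees=True)*Rt(90,0)
b=np.array([.4988,.2134,.0357]);u=np.array([np.sin(np.radians(20)),0,np.cos(np.radians(20))])
s=env.sense();print(s['eef_pos'],s['opening'],(Rp*R.from_quat(s['tool_rot']).inv()).as_rotvec(),s['wrist_force'])
for a in(.055,.0465,.0365): chain((b+u*a,Rp))
```

```text
[0.53237113 0.21295246 0.12895976] 0.009523251109519808 [-5.55774808e-05 -3.52213763e-04  1.73922679e-03] [ 0.35296985 -0.69892771  0.32514411]
shift [-0.059  0.002 -0.166] turn [-0.     -0.0001  0.0006] rows 1.1
shift [-0.071  0.002 -0.198] turn [-0.     -0.0001  0.0006] rows 1.3
shift [-0.084  0.002 -0.236] turn [-0.     -0.0001  0.0006] rows 1.5
```

Emit:
carry_out([
  {"tx": -0.029, "ty": 0, "tz": -0.083, "ax": 0, "ay": 0, "az": 0, "fingers": 0},
  {"tx": -0.059, "ty": 0, "tz": -0.165, "ax": 0, "ay": 0, "az": 0, "fingers": 0},
  {"tx": -0.059, "ty": 0, "tz": -0.165, "ax": 0, "ay": 0, "az": 0, "fingers": 0},
  {"tx": -0.059, "ty": 0, "tz": -0.165, "ax": 0, "ay": 0, "az": 0, "fingers": 0},
  {"tx": -0.059, "ty": 0, "tz": -0.165, "ax": 0, "ay": 0, "az": 0, "fingers": 0},
], squeeze=30)

```text
t: 61.0
eef_pos: [0.5183, 0.2141, 0.0885]
tool_rot: [0.697, 0.696, -0.122, -0.123]
wrist_force: [0.3, -0.2, -1.2]
opening: 0.01
finger_force: 30.0
```

Run:
```python
from h import *
Rp=R.from_euler('y',20,degrees=True)*Rt(90,0)
b=np.array([.4988,.2134,.0357]);u=np.array([np.sin(np.radians(20)),0,np.cos(np.radians(20))])
s=env.sense();print(s['eef_pos'],s['opening'],s['wrist_force'])
for a in(.0465,.0371): chain((b+u*a,Rp))
```

```text
[0.51825019 0.2140814  0.08850321] 0.009968154519989031 [ 0.28242733 -0.21527473 -1.20871733]
shift [-0.014 -0.003 -0.036] turn [-0.0001  0.0004  0.0001] rows 0.2
shift [-0.027 -0.003 -0.072] turn [-0.0001  0.0004  0.0001] rows 0.5
```

Emit:
carry_out([
  {"tx": -0.007, "ty": 0, "tz": -0.018, "ax": 0, "ay": 0, "az": 0, "fingers": 0},
  {"tx": -0.014, "ty": 0, "tz": -0.036, "ax": 0, "ay": 0, "az": 0, "fingers": 0},
  {"tx": -0.014, "ty": 0, "tz": -0.036, "ax": 0, "ay": 0, "az": 0, "fingers": 0},
  {"tx": -0.014, "ty": 0, "tz": -0.036, "ax": 0, "ay": 0, "az": 0, "fingers": 0},
], squeeze=30)

```text
t: 61.33
eef_pos: [0.5136, 0.214, 0.0775]
tool_rot: [0.696, 0.696, -0.123, -0.123]
wrist_force: [0.9, 0.5, -0.5]
opening: 0.01
finger_force: 30.0
```

Emit:
carry_out([
  {"tx": -0.005, "ty": 0, "tz": -0.013, "ax": 0, "ay": 0, "az": 0, "fingers": 0},
  {"tx": -0.01, "ty": 0, "tz": -0.026, "ax": 0, "ay": 0, "az": 0, "fingers": 0},
  {"tx": -0.012, "ty": 0, "tz": -0.034, "ax": 0, "ay": 0, "az": 0, "fingers": 0},
  {"tx": -0.012, "ty": 0, "tz": -0.034, "ax": 0, "ay": 0, "az": 0, "fingers": 0},
], squeeze=30)

```text
t: 61.67
eef_pos: [0.5111, 0.2141, 0.0702]
tool_rot: [0.696, 0.696, -0.123, -0.123]
wrist_force: [1.5, -0.4, 7.7]
opening: 0.0099
finger_force: 30.0
```

Emit:
carry_out([
  {"tx": 0, "ty": 0, "tz": 0.004, "ax": 0, "ay": 0, "az": 0, "fingers": 0.2},
  {"tx": 0, "ty": 0, "tz": 0.004, "ax": 0, "ay": 0, "az": 0, "fingers": 0.2},
  {"tx": 0, "ty": 0, "tz": 0.004, "ax": 0, "ay": 0, "az": 0, "fingers": 0.2},
  {"tx": 0.014, "ty": 0, "tz": 0.04, "ax": 0, "ay": 0, "az": 0, "fingers": 0.2},
  {"tx": 0.035, "ty": 0, "tz": 0.1, "ax": 0, "ay": 0, "az": 0, "fingers": 0.2},
  {"tx": 0.06, "ty": 0, "tz": 0.17, "ax": 0, "ay": 0, "az": 0, "fingers": 0.2},
  {"tx": 0.06, "ty": 0, "tz": 0.32, "ax": 0, "ay": 0, "az": 0, "fingers": 0.2},
  {"tx": 0.05, "ty": 0, "tz": 0.46, "ax": 0, "ay": 0, "az": 0, "fingers": 0.2},
  {"tx": 0.05, "ty": 0, "tz": 0.6, "ax": 0, "ay": 0, "az": 0, "fingers": 0.2},
  {"tx": 0.05, "ty": 0, "tz": 0.7, "ax": 0, "ay": 0, "az": 0, "fingers": 0.2},
], squeeze=30)

```text
t: 62.5
eef_pos: [0.5235, 0.2141, 0.2478]
tool_rot: [0.696, 0.696, -0.122, -0.122]
wrist_force: [-0.2, -0.4, 0.2]
opening: 0.0182
finger_force: 0.0
```

Run:
```python
from h import *
chain(([.55,.13,.27],Rt(45,0)),([.577,.0673,.25],Rt(0,0)))
```

```text
shift [ 0.106 -0.336  0.089] turn [-0.0436 -0.1048 -0.2474] rows 6.8
shift [ 0.108 -0.251 -0.08 ] turn [ 0.    0.   -0.25] rows 6.3
```

Emit:
carry_out([
  {"tx": 0.106, "ty": -0.336, "tz": 0.089, "ax": -0.044, "ay": -0.105, "az": -0.247, "fingers": 0.33},
  {"tx": 0.106, "ty": -0.336, "tz": 0.089, "ax": -0.044, "ay": -0.105, "az": -0.247, "fingers": 0.33},
  {"tx": 0.106, "ty": -0.336, "tz": 0.089, "ax": -0.044, "ay": -0.105, "az": -0.247, "fingers": 0.33},
  {"tx": 0.106, "ty": -0.336, "tz": 0.089, "ax": -0.044, "ay": -0.105, "az": -0.247, "fingers": 0.33},
  {"tx": 0.106, "ty": -0.336, "tz": 0.089, "ax": -0.044, "ay": -0.105, "az": -0.247, "fingers": 0.33},
  {"tx": 0.106, "ty": -0.336, "tz": 0.089, "ax": -0.044, "ay": -0.105, "az": -0.247, "fingers": 0.33},
  {"tx": 0.106, "ty": -0.336, "tz": 0.089, "ax": -0.044, "ay": -0.105, "az": -0.247, "fingers": 0.33},
  {"tx": 0.106, "ty": -0.336, "tz": 0.089, "ax": -0.044, "ay": -0.105, "az": -0.247, "fingers": 0.33},
], squeeze=30)

```text
t: 63.17
eef_pos: [0.5487, 0.1303, 0.2675]
tool_rot: [0.924, 0.382, -0.0, -0.0]
wrist_force: [1.0, 0.5, 0.1]
opening: 0.0301
finger_force: 0.0
```

Emit:
carry_out([
  {"tx": 0.108, "ty": -0.251, "tz": -0.08, "ax": 0, "ay": 0, "az": -0.25, "fingers": 0.33},
  {"tx": 0.108, "ty": -0.251, "tz": -0.08, "ax": 0, "ay": 0, "az": -0.25, "fingers": 0.33},
  {"tx": 0.108, "ty": -0.251, "tz": -0.08, "ax": 0, "ay": 0, "az": -0.25, "fingers": 0.33},
  {"tx": 0.108, "ty": -0.251, "tz": -0.08, "ax": 0, "ay": 0, "az": -0.25, "fingers": 0.33},
  {"tx": 0.108, "ty": -0.251, "tz": -0.08, "ax": 0, "ay": 0, "az": -0.25, "fingers": 0.33},
  {"tx": 0.108, "ty": -0.251, "tz": -0.08, "ax": 0, "ay": 0, "az": -0.25, "fingers": 0.33},
  {"tx": 0.108, "ty": -0.251, "tz": -0.08, "ax": 0, "ay": 0, "az": -0.25, "fingers": 0.33},
  {"tx": 0.108, "ty": -0.251, "tz": -0.08, "ax": 0, "ay": 0, "az": -0.25, "fingers": 0.33},
  {"tx": 0.108, "ty": -0.251, "tz": -0.08, "ax": 0, "ay": 0, "az": -0.25, "fingers": 0.33},
], squeeze=30)

```text
t: 63.92
eef_pos: [0.5767, 0.0672, 0.2462]
tool_rot: [1.0, 0.002, -0.001, -0.001]
wrist_force: [-0.2, -0.6, 0.1]
opening: 0.031
finger_force: 0.0
```

Run:
```python
from plates import *
s,im=snap('wrist','w16.png');print(s['eef_pos'],(Rt(0,0)*R.from_quat(s['tool_rot']).inv()).as_rotvec())
t=plates(); sc=env.grab_frame('scene')[:,:,::-1]
cv2.imwrite('pics/m16.png',np.vstack([np.hstack([im[:300,:400,::-1],cv2.resize(t[100:310],(400,300))]),np.hstack([cv2.resize(sc[120:330,100:380],(400,300)),cv2.resize(sc[180:380,250:517],(400,300))])]))
chain(([.577,.0673,.1145],Rt(0,0)))
```

```text
[0.57672604 0.06716079 0.24620339] [-0.00268871 -0.00278789 -0.00422367]
shift [ 0.001  0.    -0.527] turn [-0.0008 -0.0007 -0.0009] rows 3.2
```

View pics/m16.png

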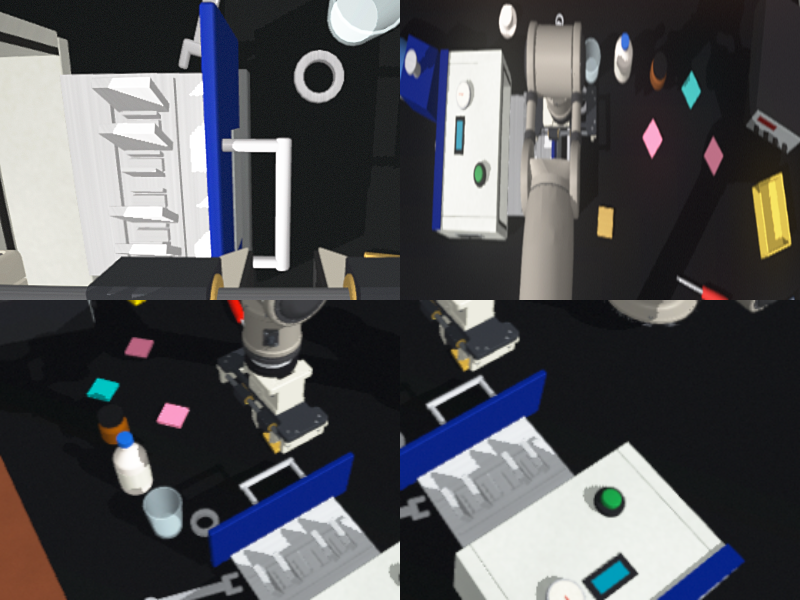

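Emit:
carry_out([
  {"tx": 0.001, "ty": 0, "tz": -0.15, "ax": 0, "ay": 0, "az": 0, "fingers": 0.33},
  {"tx": 0.001, "ty": 0, "tz": -0.3, "ax": 0, "ay": 0, "az": 0, "fingers": 0.33},
  {"tx": 0.001, "ty": 0, "tz": -0.42, "ax": 0, "ay": 0, "az": 0, "fingers": 0.33},
  {"tx": 0.001, "ty": 0, "tz": -0.5, "ax": 0, "ay": 0, "az": 0, "fingers": 0.33},
  {"tx": 0.001, "ty": 0, "tz": -0.518, "ax": 0, "ay": 0, "az": 0, "fingers": 0.33},
  {"tx": 0.001, "ty": 0, "tz": -0.518, "ax": 0, "ay": 0, "az": 0, "fingers": 0.2},
  {"tx": 0.001, "ty": 0, "tz": -0.518, "ax": 0, "ay": 0, "az": 0, "fingers": 0},
  {"tx": 0.001, "ty": 0, "tz": -0.518, "ax": 0, "ay": 0, "az": 0, "fingers": 0},
  {"tx": 0.001, "ty": 0, "tz": -0.518, "ax": 0, "ay": 0, "az": 0, "fingers": 0},
  {"tx": 0.001, "ty": 0, "tz": -0.518, "ax": 0, "ay": 0, "az": 0, "fingers": 0},
], squeeze=30)

```text
t: 64.9
eef_pos: [0.578, 0.0674, 0.1186]
tool_rot: [1.0, 0.0, 0.001, -0.001]
wrist_force: [0.8, 1.5, 4.6]
opening: 0.0113
finger_force: 30.0
```

Emit:
carry_out([
  {"tx": 0, "ty": 0.006, "tz": 0, "ax": 0, "ay": 0, "az": 0, "fingers": 0},
  {"tx": 0, "ty": 0.016, "tz": 0, "ax": 0, "ay": 0, "az": 0, "fingers": 0},
  {"tx": 0, "ty": 0.032, "tz": 0, "ax": 0, "ay": 0, "az": 0, "fingers": 0},
  {"tx": 0, "ty": 0.05, "tz": 0, "ax": 0, "ay": 0, "az": 0, "fingers": 0},
  {"tx": 0, "ty": 0.07, "tz": 0, "ax": 0, "ay": 0, "az": 0, "fingers": 0},
  {"tx": 0, "ty": 0.09, "tz": 0, "ax": 0, "ay": 0, "az": 0, "fingers": 0},
  {"tx": 0, "ty": 0.11, "tz": 0, "ax": 0, "ay": 0, "az": 0, "fingers": 0},
  {"tx": 0, "ty": 0.13, "tz": 0, "ax": 0, "ay": 0, "az": 0, "fingers": 0},
  {"tx": 0, "ty": 0.145, "tz": 0, "ax": 0, "ay": 0, "az": 0, "fingers": 0},
  {"tx": 0, "ty": 0.15, "tz": 0, "ax": 0, "ay": 0, "az": 0, "fingers": 0},
], squeeze=30)

```text
t: 65.73
eef_pos: [0.5783, 0.1045, 0.1186]
tool_rot: [1.0, 0.001, 0.001, -0.001]
wrist_force: [0.6, -3.2, 6.0]
opening: 0.011
finger_force: 30.0
```

Sliding well. Two more stretches at about 0.06 m/s.

Emit:
carry_out([
  {"tx": 0, "ty": 0.015, "tz": 0, "ax": 0, "ay": 0, "az": 0, "fingers": 0},
  {"tx": 0, "ty": 0.035, "tz": 0, "ax": 0, "ay": 0, "az": 0, "fingers": 0},
  {"tx": 0, "ty": 0.055, "tz": 0, "ax": 0, "ay": 0, "az": 0, "fingers": 0},
  {"tx": 0, "ty": 0.075, "tz": 0, "ax": 0, "ay": 0, "az": 0, "fingers": 0},
  {"tx": 0, "ty": 0.1, "tz": 0, "ax": 0, "ay": 0, "az": 0, "fingers": 0},
  {"tx": 0, "ty": 0.125, "tz": 0, "ax": 0, "ay": 0, "az": 0, "fingers": 0},
  {"tx": 0, "ty": 0.15, "tz": 0, "ax": 0, "ay": 0, "az": 0, "fingers": 0},
  {"tx": 0, "ty": 0.175, "tz": 0, "ax": 0, "ay": 0, "az": 0, "fingers": 0},
  {"tx": 0, "ty": 0.195, "tz": 0, "ax": 0, "ay": 0, "az": 0, "fingers": 0},
  {"tx": 0, "ty": 0.215, "tz": 0, "ax": 0, "ay": 0, "az": 0, "fingers": 0},
], squeeze=30)

```text
t: 66.57
eef_pos: [0.5786, 0.1579, 0.1186]
tool_rot: [1.0, 0.0, 0.002, -0.001]
wrist_force: [3.2, -4.0, 5.4]
opening: 0.0113
finger_force: 30.0
```

Emit:
carry_out([
  {"tx": 0, "ty": 0.02, "tz": 0, "ax": 0, "ay": 0, "az": 0, "fingers": 0},
  {"tx": 0, "ty": 0.04, "tz": 0, "ax": 0, "ay": 0, "az": 0, "fingers": 0},
  {"tx": 0, "ty": 0.06, "tz": 0, "ax": 0, "ay": 0, "az": 0, "fingers": 0},
  {"tx": 0, "ty": 0.08, "tz": 0, "ax": 0, "ay": 0, "az": 0, "fingers": 0},
  {"tx": 0, "ty": 0.1, "tz": 0, "ax": 0, "ay": 0, "az": 0, "fingers": 0},
  {"tx": 0, "ty": 0.12, "tz": 0, "ax": 0, "ay": 0, "az": 0, "fingers": 0},
  {"tx": 0, "ty": 0.14, "tz": 0, "ax": 0, "ay": 0, "az": 0, "fingers": 0},
  {"tx": 0, "ty": 0.16, "tz": 0, "ax": 0, "ay": 0, "az": 0, "fingers": 0},
  {"tx": 0, "ty": 0.175, "tz": 0, "ax": 0, "ay": 0, "az": 0, "fingers": 0},
  {"tx": 0, "ty": 0.185, "tz": 0, "ax": 0, "ay": 0, "az": 0, "fingers": 0},
], squeeze=30)

```text
t: 67.4
eef_pos: [0.5789, 0.2045, 0.1186]
tool_rot: [1.0, 0.0, 0.002, -0.001]
wrist_force: [4.2, -3.3, 6.3]
opening: 0.0112
finger_force: 30.0
```

Emit:
carry_out([
  {"tx": -0.004, "ty": 0.014, "tz": 0, "ax": 0, "ay": 0, "az": 0, "fingers": 0},
  {"tx": -0.004, "ty": 0.028, "tz": 0, "ax": 0, "ay": 0, "az": 0, "fingers": 0},
  {"tx": -0.004, "ty": 0.042, "tz": 0, "ax": 0, "ay": 0, "az": 0, "fingers": 0},
  {"tx": -0.004, "ty": 0.056, "tz": 0, "ax": 0, "ay": 0, "az": 0, "fingers": 0},
  {"tx": -0.004, "ty": 0.07, "tz": 0, "ax": 0, "ay": 0, "az": 0, "fingers": 0},
  {"tx": -0.004, "ty": 0.084, "tz": 0, "ax": 0, "ay": 0, "az": 0, "fingers": 0},
  {"tx": -0.004, "ty": 0.098, "tz": 0, "ax": 0, "ay": 0, "az": 0, "fingers": 0},
  {"tx": -0.004, "ty": 0.11, "tz": 0, "ax": 0, "ay": 0, "az": 0, "fingers": 0},
  {"tx": -0.004, "ty": 0.12, "tz": 0, "ax": 0, "ay": 0, "az": 0, "fingers": 0},
  {"tx": -0.004, "ty": 0.128, "tz": 0, "ax": 0, "ay": 0, "az": 0, "fingers": 0},
], squeeze=30)

```text
t: 68.23
eef_pos: [0.5791, 0.2363, 0.1187]
tool_rot: [1.0, 0.0, 0.003, -0.001]
wrist_force: [8.0, -3.7, 3.3]
opening: 0.0109
finger_force: 30.0
```

Emit:
carry_out([
  {"tx": 0, "ty": 0.005, "tz": 0, "ax": 0, "ay": 0, "az": 0, "fingers": 0},
  {"tx": 0, "ty": 0.01, "tz": 0, "ax": 0, "ay": 0, "az": 0, "fingers": 0},
  {"tx": 0, "ty": 0.015, "tz": 0, "ax": 0, "ay": 0, "az": 0, "fingers": 0},
  {"tx": 0, "ty": 0.02, "tz": 0, "ax": 0, "ay": 0, "az": 0, "fingers": 0},
  {"tx": 0, "ty": 0.024, "tz": 0, "ax": 0, "ay": 0, "az": 0, "fingers": 0},
  {"tx": 0, "ty": 0.028, "tz": 0, "ax": 0, "ay": 0, "az": 0, "fingers": 0},
  {"tx": 0, "ty": 0.032, "tz": 0, "ax": 0, "ay": 0, "az": 0, "fingers": 0},
  {"tx": 0, "ty": 0.036, "tz": 0, "ax": 0, "ay": 0, "az": 0, "fingers": 0},
  {"tx": 0, "ty": 0.036, "tz": 0, "ax": 0, "ay": 0, "az": 0, "fingers": 0},
], squeeze=30)

```text
t: 68.98
eef_pos: [0.5791, 0.2454, 0.1187]
tool_rot: [1.0, 0.0, 0.003, -0.001]
wrist_force: [7.8, -1.3, 2.6]
opening: 0.0111
finger_force: 30.0
```

Emit:
carry_out([
  {"tx": 0.004, "ty": 0.003, "tz": 0, "ax": 0, "ay": 0, "az": 0, "fingers": 0},
  {"tx": 0.008, "ty": 0.006, "tz": 0, "ax": 0, "ay": 0, "az": 0, "fingers": 0},
  {"tx": 0.008, "ty": 0.009, "tz": 0, "ax": 0, "ay": 0, "az": 0, "fingers": 0},
  {"tx": 0.008, "ty": 0.012, "tz": 0, "ax": 0, "ay": 0, "az": 0, "fingers": 0},
  {"tx": 0.008, "ty": 0.012, "tz": 0, "ax": 0, "ay": 0, "az": 0, "fingers": 0},
], squeeze=30)

```text
t: 69.4
eef_pos: [0.5792, 0.2475, 0.1186]
tool_rot: [1.0, 0.0, 0.001, -0.0]
wrist_force: [0.9, -6.0, 6.7]
opening: 0.0109
finger_force: 30.0
```

Emit:
carry_out([
  {"tx": 0, "ty": 0.003, "tz": 0, "ax": 0, "ay": 0, "az": 0, "fingers": 0},
  {"tx": 0, "ty": 0.006, "tz": 0, "ax": 0, "ay": 0, "az": 0, "fingers": 0},
  {"tx": 0, "ty": 0.008, "tz": 0, "ax": 0, "ay": 0, "az": 0, "fingers": 0},
  {"tx": 0, "ty": 0.008, "tz": 0, "ax": 0, "ay": 0, "az": 0, "fingers": 0},
], squeeze=30)

```text
t: 69.73
eef_pos: [0.5792, 0.2475, 0.1186]
tool_rot: [1.0, 0.0, 0.001, 0.001]
wrist_force: [1.1, -12.8, 8.4]
opening: 0.011
finger_force: 30.0
```

Emit:
carry_out([
  {"tx": 0, "ty": 0.005, "tz": 0, "ax": 0, "ay": 0, "az": 0, "fingers": 0},
  {"tx": 0, "ty": 0.005, "tz": 0, "ax": 0, "ay": 0, "az": 0, "fingers": 0},
  {"tx": 0, "ty": -0.006, "tz": 0, "ax": 0, "ay": 0, "az": 0, "fingers": 0},
  {"tx": 0, "ty": -0.008, "tz": 0, "ax": 0, "ay": 0, "az": 0, "fingers": 0.34},
  {"tx": 0, "ty": -0.008, "tz": 0, "ax": 0, "ay": 0, "az": 0, "fingers": 0.34},
  {"tx": 0, "ty": -0.008, "tz": 0, "ax": 0, "ay": 0, "az": 0, "fingers": 0.34},
  {"tx": 0, "ty": -0.008, "tz": 0.12, "ax": 0, "ay": 0, "az": 0, "fingers": 0.34},
  {"tx": 0, "ty": -0.008, "tz": 0.26, "ax": 0, "ay": 0, "az": 0, "fingers": 0.34},
  {"tx": 0, "ty": -0.008, "tz": 0.4, "ax": 0, "ay": 0, "az": 0, "fingers": 0.34},
  {"tx": 0, "ty": -0.008, "tz": 0.52, "ax": 0, "ay": 0, "az": 0, "fingers": 0.34},
], squeeze=30)

```text
t: 70.57
eef_pos: [0.5775, 0.2492, 0.2487]
tool_rot: [1.0, 0.001, -0.001, -0.001]
wrist_force: [1.3, 0.2, 0.1]
opening: 0.031
finger_force: 0.0
```

Emit:
carry_out([
  {"tx": -0.25, "ty": 0.2, "tz": 0.04, "ax": 0, "ay": 0, "az": 0, "fingers": 0},
  {"tx": -0.25, "ty": 0.2, "tz": 0.04, "ax": 0, "ay": 0, "az": 0, "fingers": 0},
  {"tx": -0.25, "ty": 0.2, "tz": 0.04, "ax": 0, "ay": 0, "az": 0, "fingers": 0},
  {"tx": -0.25, "ty": 0.2, "tz": 0.04, "ax": 0, "ay": 0, "az": 0, "fingers": 0},
  {"tx": -0.25, "ty": 0.2, "tz": 0.04, "ax": 0, "ay": 0, "az": 0, "fingers": 0},
], squeeze=30)

```text
t: 70.98
eef_pos: [0.5151, 0.299, 0.2564]
tool_rot: [1.0, 0.001, -0.001, -0.001]
wrist_force: [0.5, 0.7, -0.4]
opening: 0.003
finger_force: 0.0
```

Run:
```python
from h import *
s,im=snap('wrist','w17.png');print(s['eef_pos'],s['opening'])
def green(im):
    hsv=cv2.cvtColor(np.ascontiguousarray(im),cv2.COLOR_RGB2HSV); m=cv2.inRange(hsv,(45,90,60),(80,255,255)); n,l,st,ce=cv2.connectedComponentsWithStats(m); i=1+np.argmax(st[1:,4]); return ce[i],st[i]
rays=[]
for n,i,ss in (('wrist',im,s),('top',env.grab_frame('top'),None),('scene',env.grab_frame('scene'),None)):
    c,st=green(i); print(n,c,st); o,d=ray(n,*c,ss); rays.append((o,d/np.linalg.norm(d)))
for ii in ([0,1],[0,2],[1,2],[0,1,2]):
    A=sum(np.eye(3)-np.outer(rays[k][1],rays[k][1]) for k in ii); B=sum((np.eye(3)-np.outer(rays[k][1],rays[k][1]))@rays[k][0] for k in ii); print(ii,np.linalg.solve(A,B).round(4))
t=env.grab_frame('top'); cv2.imwrite('pics/m17.png',np.hstack([cv2.resize(im[:,:,::-1],(400,300)),cv2.resize(t[100:250,0:200,::-1],(400,300))]))
```

```text
[0.51508913 0.29897148 0.25642611] 0.0030073780107876405
wrist [187.13380839 222.61203484] [ 167  203   41   40 1263]
top [109.16666667 226.08333333] [107 225   5   3  12]
scene [390.52795031 312.22981366] [384 305  14  15 161]
[0, 1] [0.5071 0.3762 0.1581]
[0, 2] [0.513  0.3687 0.1781]
[1, 2] [0.5068 0.3703 0.1725]
[0, 1, 2] [0.5083 0.3706 0.1708]
```

View pics/m17.png

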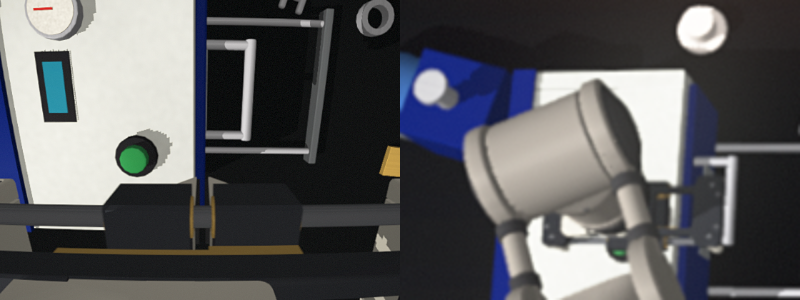

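Emit:
carry_out([
  {"tx": 0, "ty": 0.14, "tz": 0, "ax": 0, "ay": 0, "az": 0, "fingers": 0},
  {"tx": 0, "ty": 0.272, "tz": 0, "ax": 0, "ay": 0, "az": 0, "fingers": 0},
  {"tx": 0, "ty": 0.272, "tz": -0.1, "ax": 0, "ay": 0, "az": 0, "fingers": 0},
  {"tx": 0, "ty": 0.272, "tz": -0.18, "ax": 0, "ay": 0, "az": 0, "fingers": 0},
  {"tx": 0, "ty": 0.272, "tz": -0.22, "ax": 0, "ay": 0, "az": 0, "fingers": 0},
  {"tx": 0, "ty": 0.272, "tz": -0.22, "ax": 0, "ay": 0, "az": 0, "fingers": 0},
  {"tx": 0, "ty": 0.272, "tz": -0.22, "ax": 0, "ay": 0, "az": 0, "fingers": 0},
], squeeze=30)

```text
t: 71.77
eef_pos: [0.5157, 0.3662, 0.2016]
tool_rot: [1.0, -0.0, -0.001, -0.001]
wrist_force: [0.4, -0.6, 1.1]
opening: 0.0004
finger_force: 0.0
```

Run:
```python
from h import *
s,im=snap('wrist','w18.png');print(s['eef_pos'],s['q'].round(2),s['wrist_force'])
cv2.imwrite('pics/w18b.png',im[120:340,160:420,::-1])
```

```text
[0.51573095 0.366156   0.20163748] [0.49 0.56 1.24 0.   1.34 2.07] [ 0.35831222 -0.62401053  1.11724678]
```

Emit:
carry_out([
  {"tx": 0, "ty": 0, "tz": -0.01, "ax": 0, "ay": 0, "az": 0, "fingers": 0},
  {"tx": 0, "ty": 0, "tz": -0.02, "ax": 0, "ay": 0, "az": 0, "fingers": 0},
  {"tx": 0, "ty": 0, "tz": -0.03, "ax": 0, "ay": 0, "az": 0, "fingers": 0},
  {"tx": 0, "ty": 0, "tz": -0.04, "ax": 0, "ay": 0, "az": 0, "fingers": 0},
  {"tx": 0, "ty": 0, "tz": -0.05, "ax": 0, "ay": 0, "az": 0, "fingers": 0},
  {"tx": 0, "ty": 0, "tz": -0.05, "ax": 0, "ay": 0, "az": 0, "fingers": 0},
], squeeze=30)

```text
t: 72.32
eef_pos: [0.515, 0.3666, 0.1886]
tool_rot: [1.0, 0.0, -0.001, -0.001]
wrist_force: [-0.5, -0.2, 0.6]
opening: 0.0004
finger_force: 0.0
```

Emit:
carry_out([
  {"tx": 0, "ty": 0.002, "tz": -0.008, "ax": 0, "ay": 0, "az": 0, "fingers": 0},
  {"tx": 0, "ty": 0.002, "tz": -0.016, "ax": 0, "ay": 0, "az": 0, "fingers": 0},
  {"tx": 0, "ty": 0.002, "tz": -0.024, "ax": 0, "ay": 0, "az": 0, "fingers": 0},
  {"tx": 0, "ty": 0.002, "tz": -0.032, "ax": 0, "ay": 0, "az": 0, "fingers": 0},
  {"tx": 0, "ty": 0.002, "tz": -0.032, "ax": 0, "ay": 0, "az": 0, "fingers": 0},
], squeeze=30)

```text
t: 72.73
eef_pos: [0.5154, 0.3673, 0.1814]
tool_rot: [1.0, 0.0, -0.001, -0.001]
wrist_force: [-0.3, -0.8, 4.5]
opening: 0.0007
finger_force: 2.3
```

Emit:
carry_out([
  {"tx": 0, "ty": 0, "tz": -0.006, "ax": 0, "ay": 0, "az": 0, "fingers": 0},
  {"tx": 0, "ty": 0, "tz": -0.012, "ax": 0, "ay": 0, "az": 0, "fingers": 0},
  {"tx": 0, "ty": 0, "tz": -0.018, "ax": 0, "ay": 0, "az": 0, "fingers": 0},
  {"tx": 0, "ty": 0, "tz": -0.018, "ax": 0, "ay": 0, "az": 0, "fingers": 0},
], squeeze=30)

```text
t: 73.07
eef_pos: [0.5156, 0.3674, 0.1809]
tool_rot: [1.0, 0.0, 0.001, -0.002]
wrist_force: [-6.9, -3.3, 22.3]
opening: 0.0004
finger_force: 11.2
```

Emit:
carry_out([
  {"tx": 0, "ty": 0, "tz": -0.004, "ax": 0, "ay": 0, "az": 0, "fingers": 0},
  {"tx": 0, "ty": 0, "tz": -0.008, "ax": 0, "ay": 0, "az": 0, "fingers": 0},
  {"tx": 0, "ty": 0, "tz": -0.008, "ax": 0, "ay": 0, "az": 0, "fingers": 0},
], squeeze=30)

```text
t: 73.32
eef_pos: [0.5156, 0.3674, 0.1807]
tool_rot: [1.0, 0.001, 0.002, -0.002]
wrist_force: [-9.4, -6.6, 31.0]
opening: 0.0005
finger_force: 15.7
```

Emit:
carry_out([
  {"tx": 0, "ty": 0, "tz": 0.018, "ax": 0, "ay": 0, "az": 0, "fingers": 0},
  {"tx": 0, "ty": 0, "tz": 0.03, "ax": 0, "ay": 0, "az": 0, "fingers": 0},
  {"tx": 0, "ty": 0, "tz": 0.034, "ax": 0, "ay": 0, "az": 0, "fingers": 0},
  {"tx": 0, "ty": 0, "tz": 0.034, "ax": 0, "ay": 0, "az": 0, "fingers": 0},
], squeeze=30)

```text
t: 73.65
eef_pos: [0.5154, 0.3674, 0.1835]
tool_rot: [1.0, 0.0, -0.001, -0.001]
wrist_force: [-0.5, -0.3, 2.5]
opening: 0.0006
finger_force: 1.8
```

Run:
```python
from h import *
im=env.grab_frame('scene'); cv2.imwrite('pics/s19.png',cv2.resize(im[240:390,300:500,::-1],(800,600),interpolation=cv2.INTER_CUBIC))
```

```text
(no output)
```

View pics/s19.png

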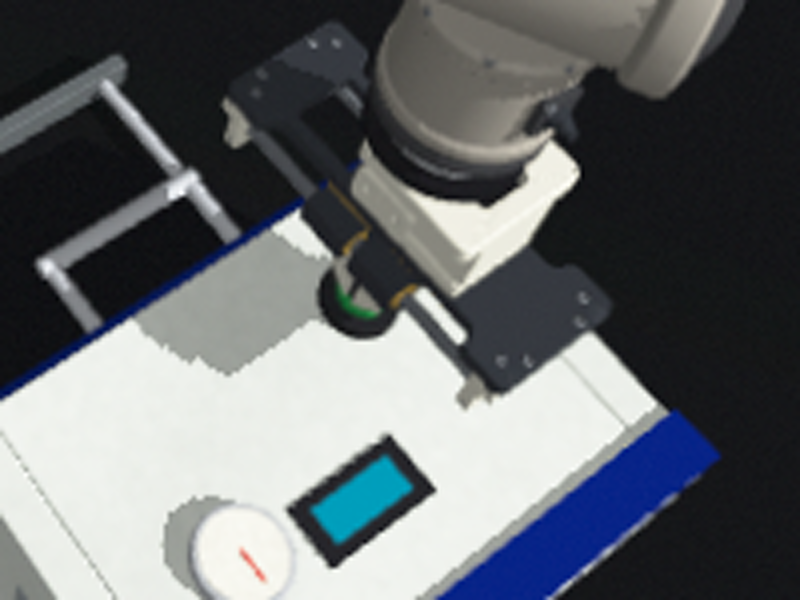

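Emit:
carry_out([
  {"tx": 0, "ty": 0, "tz": 0.06, "ax": 0, "ay": 0, "az": 0, "fingers": 0},
  {"tx": 0, "ty": 0, "tz": 0.18, "ax": 0, "ay": 0, "az": 0, "fingers": 0},
  {"tx": 0, "ty": -0.1, "tz": 0.32, "ax": 0, "ay": 0, "az": 0, "fingers": 0},
  {"tx": 0, "ty": -0.25, "tz": 0.4, "ax": 0, "ay": 0, "az": 0, "fingers": 0},
  {"tx": 0, "ty": -0.4, "tz": 0.4, "ax": 0, "ay": 0, "az": 0, "fingers": 0},
  {"tx": 0, "ty": -0.4, "tz": 0.4, "ax": 0, "ay": 0, "az": 0, "fingers": 0},
  {"tx": 0, "ty": -0.4, "tz": 0.4, "ax": 0, "ay": 0, "az": 0, "fingers": 0},
], squeeze=30)

```text
t: 74.28
eef_pos: [0.5156, 0.2656, 0.2828]
tool_rot: [1.0, -0.001, -0.001, -0.001]
wrist_force: [-0.0, 0.2, -0.2]
opening: 0.0008
finger_force: 0.0
```

Run:
```python
from plates import *
plates(); s=env.sense(); print(s['t'],s['wrist_force'],s['eef_pos'])
print(env.job_done())
```

```text
74.3333 [-0.28074258 -0.18129061 -0.41043057] [0.51534312 0.26677177 0.28242635]
the job is handed in; nothing more can be done
None
```

I handed the job in at 74 s: four bare plates stand in slots 1, 2, 4 and 5, the carriage is home with the door shut, and the start button was pressed to its stop; the hand-in returned no verdict.

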